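# Clear down the specimen bench and log it

## Robot

A 6-joint arm with a two-finger parallel gripper is mounted at the origin on the work surface. World frame = base frame: x ahead of the robot, y to its left, z up, the work surface at z = 0. Lengths are in m, angles in rad, forces in N, time in s.
With the tool pointing down it reaches from about 0.25 to 0.725 m from the base axis. Payload 4 kg.
Tool frame: the origin (TCP) lies midway between the tips of the shut fingers; the grasp point (between the pads) lies 19 mm behind it (grip_point_offset is the distance from the TCP to the grasp point, in m); z points along the fingers, y is the direction in which the jaws open and shut (so a half turn about z gives the same grasp; the last joint's range is limited). The gripper opens to 85 mm and grips with 20 to 120 N. Pads are 22 mm wide; open, the fingers measure 114 mm over their backs; the gripper's body (76 mm by 85 mm) begins 54 mm behind the grasp point. The pads swing forward as they close: fully open they stand 13 mm farther back than shut.
Start: joints at [-1.185, 0.241, 0.005, 1.335, 0, 1.571], TCP at [0.188, -0.463, 0.231] pointing down, gripper open.
Joint ranges: [-2.72, 2.72], [-1.05, 1.87], [-1.09, 1.28], [-1.99, 2.15], [-1.42, 1.44], [-3.14, 3.14]. Speed limits (rad/s): [2.79, 2.79, 3.14, 3.14, 3.14, 3.14].

## Interface

Orientations are given as a unit quaternion [w, x, y, z].
In Python, from workcell import * gives the robot as it stands.
- The arm moves only by the tool drive_tool, never from a script. Its argument "plan" is a list of rows, each a list of 7 numbers: the turn, a rotation vector about the tool's x, y, z in rad, then the shift along the tool's x, y, z in mm, then the gripper's target within -1 to 1 (shut at 1, half-way at 0, fully open at -1). A call has 1 to 20 rows; each row shifts and turns the commanded pose from where the row before left it, along the tool's axes as they then stand; what a row does not reach is not made up. A row lasts 1/10 s, in which the tool goes at most 50 mm and 8.59 degrees, less where a joint would pass 70% of its speed; a pose out of reach is approached as far as the arm can. A call is refused whole if a number of a shift passes 50 or a number of a turn 0.15, either way. A call with a gripper value outside its range is refused whole. The fingers move at their own pace and stop on an object; "newtons" is the grip in N (left out, the last holds). Time passes only in rows, so rows that do not move let the fingers close. It gives the time, the measured TCP pose, the force and the opening at its end, in the units of the state.
- get_state(): the state, without advancing time (a new reading comes with each control period).
- capture(name): name is "side" or "top"; returns a dict with "image" (400x640x3 uint8, blue, green, red), "fov_y" (degrees; the focal length in pixels is half the picture's height over the tangent of half this angle, whatever the lens; pixels are square), "cx", "cy" (the principal point, pixels), "R" (3x3) and "t" (3): a world point X has camera coordinates R X + t. Camera axes: x right, y down, z forward; pixel columns grow to the right and rows downward; lengths in m; the calibration is good to about 2 mm. A picture is of the moment at which its call begins. There is no depth.
- job_done(): hands the job in, once; it reports no verdict.
The state is a dict: "clock": time; "joints": joint angles; "joint_velocities": joint speeds; "effort": joint torques, N m; "position": TCP position; "tcp_rot": TCP orientation; "force": force on the tool from outside, world axes, zero at the start; "wrist_torque": the same for the moment, N m; "grip_width": finger opening in m.
Only numpy, scipy, OpenCV 4.12 (cv2) and the standard library are available. Lean on these libraries where they do the work, as an engineer would, in place of code of your own. Each camera call takes 0.05 s, during which the arm holds its last target.

## Task

Clear down the specimen bench: hang every spatula lying about by its eye on the rail, one to a hook, and lay on each pot the cover disc of its own size, flat and centred so that the mouth is shut. When all of that is done, swing the tally counter's lever right to its stop and let it spring back; leave the petri dish, bottle and marker where they are.

Things in the scene. Friction and masses are not known exactly. Their poses are not given: they have to be found in the camera images.
- spatula1: Steel spatula, black grip, 173 mm long, 70 g, alike on both faces; 3 or 4 of these are present. Origin: centre of the grip, 6 mm above the bench when flat. Along its x: grip (80 long, 18 wide, 12 thick) from -40 to +40; flat blade (26 wide, 3 thick) to -102; ring eye centred at +55, 32 wide outside, 5 thick. x points to the eye, z is normal to the flat. Balances at x = -20.
- spatula1_eye (a point): Centre of spatula1's eye, a hole 21 mm across whose axis is the spatula's z; 55 mm from the grip's centre.
- spatula2: Steel spatula, black grip, 173 mm long, 70 g, alike on both faces; 3 or 4 of these are present. Origin: centre of the grip, 6 mm above the bench when flat. Along its x: grip (80 long, 18 wide, 12 thick) from -40 to +40; flat blade (26 wide, 3 thick) to -102; ring eye centred at +55, 32 wide outside, 5 thick. x points to the eye, z is normal to the flat. Balances at x = -20.
- spatula2_eye (a point): Centre of spatula2's eye, a hole 21 mm across whose axis is the spatula's z; 55 mm from the grip's centre.
- spatula3: Steel spatula, black grip, 173 mm long, 70 g, alike on both faces; 3 or 4 of these are present. Origin: centre of the grip, 6 mm above the bench when flat. Along its x: grip (80 long, 18 wide, 12 thick) from -40 to +40; flat blade (26 wide, 3 thick) to -102; ring eye centred at +55, 32 wide outside, 5 thick. x points to the eye, z is normal to the flat. Balances at x = -20.
- spatula3_eye (a point): Centre of spatula3's eye, a hole 21 mm across whose axis is the spatula's z; 55 mm from the grip's centre.
- spatula4: Steel spatula, black grip, 173 mm long, 70 g, alike on both faces; 3 or 4 of these are present. Origin: centre of the grip, 6 mm above the bench when flat. Along its x: grip (80 long, 18 wide, 12 thick) from -40 to +40; flat blade (26 wide, 3 thick) to -102; ring eye centred at +55, 32 wide outside, 5 thick. x points to the eye, z is normal to the flat. Balances at x = -20.
- spatula4_eye (a point): Centre of spatula4's eye, a hole 21 mm across whose axis is the spatula's z; 55 mm from the grip's centre.
- hook1 (a point): Seat of one of 4 wire hooks, 64 mm apart, on a steel rail stand: about where a hung eye's centre lies (up to 20 mm off along the wire), 210 mm above the bench. The 7 mm wire runs 50 mm from the crossbar along -x to the robot, falling 8, then turns straight up: that tip's axis is 20 mm from here along -x, its top 33.5 above here, the bend's wire centre 5 above. x: level, tip to crossbar; z up.
- hook2 (a point): Seat of one of 4 wire hooks, 64 mm apart, on a steel rail stand: about where a hung eye's centre lies (up to 20 mm off along the wire), 210 mm above the bench. The 7 mm wire runs 50 mm from the crossbar along -x to the robot, falling 8, then turns straight up: that tip's axis is 20 mm from here along -x, its top 33.5 above here, the bend's wire centre 5 above. x: level, tip to crossbar; z up.
- hook3 (a point): Seat of one of 4 wire hooks, 64 mm apart, on a steel rail stand: about where a hung eye's centre lies (up to 20 mm off along the wire), 210 mm above the bench. The 7 mm wire runs 50 mm from the crossbar along -x to the robot, falling 8, then turns straight up: that tip's axis is 20 mm from here along -x, its top 33.5 above here, the bend's wire centre 5 above. x: level, tip to crossbar; z up.
- hook4 (a point): Seat of one of 4 wire hooks, 64 mm apart, on a steel rail stand: about where a hung eye's centre lies (up to 20 mm off along the wire), 210 mm above the bench. The 7 mm wire runs 50 mm from the crossbar along -x to the robot, falling 8, then turns straight up: that tip's axis is 20 mm from here along -x, its top 33.5 above here, the bend's wire centre 5 above. x: level, tip to crossbar; z up.
- pot_large: White open specimen pot, straight-sided, 46 mm across outside, 40 inside, 65 tall, 160 g, loose; origin at the centre of its underside, z up. The large one of three.
- cover_large: Plain flat red cover disc, 58 mm across, 10 thick, 30 g, the same on both faces; origin at its centre, z is its axis. It belongs on pot_large, lying on its rim: its centre is then 70 mm above the pot's underside.
- pot_middle: White open specimen pot, straight-sided, 36 mm across outside, 30 inside, 60 tall, 160 g, loose; origin at the centre of its underside, z up. The middle one of three.
- cover_middle: Plain flat red cover disc, 47 mm across, 10 thick, 30 g, the same on both faces; origin at its centre, z is its axis. It belongs on pot_middle, lying on its rim: its centre is then 65 mm above the pot's underside.
- pot_small: White open specimen pot, straight-sided, 27 mm across outside, 21 inside, 55 tall, 160 g, loose; origin at the centre of its underside, z up. The small one of three.
- cover_small: Plain flat red cover disc, 36 mm across, 10 thick, 30 g, the same on both faces; origin at its centre, z is its axis. It belongs on pot_small, lying on its rim: its centre is then 60 mm above the pot's underside.
- lever (a joint): Angle of the tally counter's thumb lever: 0 at rest, 1.1 rad at its stop; it turns clockwise seen from above as it grows. A spring returns it when let go (about 0.09 N m at rest to 0.26 N m at the stop, 5 N at the knob).
- lever_knob (a point): Top centre of the upright black knob (12 mm across, 30 tall) at the end of the steel thumb lever, 52 mm from the pivot; 84 mm above the bench. It swings level over the counter's top.
- lever_pivot (a point): Point on the lever's upright pivot axis, 50 mm above the bench, on top of the grey counter (a box 100 x 80 x 45 mm fixed to the bench). Axes are the counter's: at rest the lever points from here to 35 degrees past the -x axis, on its -y side; at the stop it points 28 degrees past -x on the +y side.
- dish: Bystander: closed petri dish 60 mm across, 17 tall; origin at the centre of its underside.
- saline: Bystander: white bottle with yellow cap, 56 mm across, 130 tall; origin at the centre of its underside.
- marker: Bystander: black marker pen lying flat, 120 mm long, 13 thick; origin at its middle, underneath.
Not all that is in view belongs to the job. Leave any purple look-alike of the spatula3 alone.

How it is judged:
By the outcome, as a careful person would: the job done as asked, in the order asked, and still so for the second after the job is handed in, with the robot touching nothing.
Of spatula1, spatula2, spatula3, spatula4 only 3 to 4 are there at a start; the rules pass over those that are not, and their reading is None.
At some moment in a run one of spatula1, spatula2, spatula3, spatula4 may be knocked a few centimetres aside while the robot is not near it.
Once in a run the grip may slacken for a moment while it holds something.
It also fails if it takes over 208 s, if anything falls off the work surface, if the arm or the gripper's body presses on something with over 40 N, if the wrist force passes 120 N, or if a joint passes its speed limit or range.

## Working session

There is one attempt and no reset: what is moved stays moved. The work goes in short steps, Python scripts to look and compute and a tool call to move; the robot and the scene stay as the last step left them, time stands still between calls to the robot, and variables do not carry over. Pictures are saved under pics/ and viewed, and the job is handed in when it is done.

Besides the shell and the picture viewer there is one more tool, called after "Emit:" as name([rows], argument=value, ...), one row to a line, values as JSON. drive_tool: Moves the arm, as the interface text tells. Its arguments: {"type":"object","properties":{"plan":{"type":"array","items":{"type":"array","items":{"type":"number"}}},"newtons":{"type":"number"}},"required":["plan"]}

```bash
ls; mkdir -p pics
python3 - <<'E'
from workcell import *
import cv2
s=get_state(); print(s)
for n in("top","side"):
    c=capture(n); cv2.imwrite(f"pics/{n}0.png",c["image"]); print(n,c["fov_y"],c["cx"],c["cy"],c["R"],c["t"])
E
```

```text
pics
{'clock': 0.0, 'joints': array([-1.18496714e+00,  2.41436320e-01,  3.73207771e-03,  1.33519312e+00,
       -1.72623022e-05,  1.57080579e+00]), 'joint_velocities': array([-3.49628251e-05,  5.06857030e-04, -1.07967482e-03,  1.36415422e-03,
        1.06517767e-04, -1.17314453e-03]), 'effort': array([-5.10213049e-04, -3.72314930e+01,  2.52411246e+01,  1.71601254e-02,
        1.25324841e-04, -1.96683608e-06]), 'position': array([ 0.18792329, -0.46266529,  0.23040429]), 'tcp_rot': array([-1.02937473e-03,  9.81449982e-01,  1.91715488e-01, -2.09881460e-04]), 'force': array([ 0.92171051, -0.26021087, -0.77694679]), 'wrist_torque': array([ 0.00056948,  0.0230167 , -0.03017365]), 'grip_width': 0.0853103905759247}
top 54.320856247847786 318.9040560776019 196.8058399769048 [[-0.00917411 -0.99984733 -0.01487093]
 [-0.99688527  0.01030985 -0.07818867]
 [ 0.07833005  0.0141073  -0.99682766]] [0.08155326 0.48555588 1.30625841]
side 52.181738556724 319.3278577407526 206.63812929424324 [[-0.91509122 -0.40284355 -0.01803143]
 [-0.21317786  0.52123852 -0.82635683]
 [ 0.34229119 -0.75234798 -0.56285812]] [0.46874657 0.19449255 1.18273051]
```

View pics/top0.png

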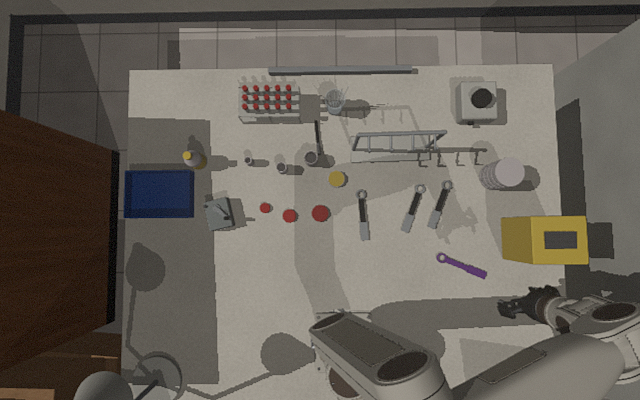

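View pics/side0.png

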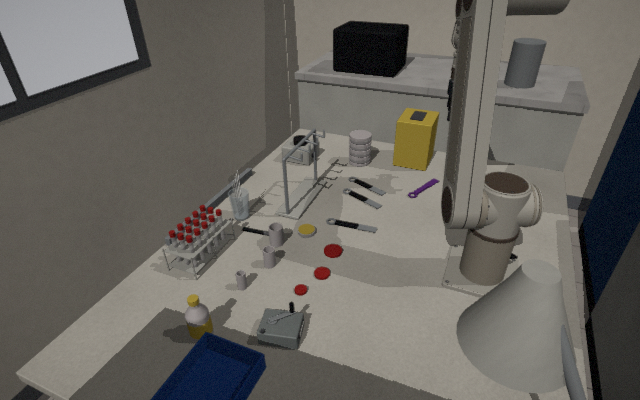

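```bash
cat > h.py <<'E'
import numpy as np, cv2, math
from scipy.spatial.transform import Rotation as Ro
from workcell import *
def K(c):
    f=200/math.tan(math.radians(c["fov_y"])/2); return f,c["cx"],c["cy"]
def cast(c,uv,z):
    f,cx,cy=K(c); R=np.array(c["R"]);t=np.array(c["t"])
    uv=np.atleast_2d(uv).astype(float)
    d=np.c_[(uv[:,0]-cx)/f,(uv[:,1]-cy)/f,np.ones(len(uv))]@R   # R^T d
    o=-R.T@t
    s=(z-o[2])/d[:,2]
    return o+s[:,None]*d
def proj(c,X):
    f,cx,cy=K(c); X=np.atleast_2d(X); p=X@np.array(c["R"]).T+np.array(c["t"])
    return np.c_[f*p[:,0]/p[:,2]+cx,f*p[:,1]/p[:,2]+cy]
def crop(c,x0,y0,x1,y1,k,fn):
    im=c["image"][y0:y1,x0:x1]; cv2.imwrite(fn,cv2.resize(im,None,fx=k,fy=k,interpolation=cv2.INTER_CUBIC))
def tri(c1,u1,c2,u2):
    A=[];b=[]
    for c,u in((c1,u1),(c2,u2)):
        f,cx,cy=K(c);R=np.array(c["R"]);t=np.array(c["t"])
        x=(u[0]-cx)/f;y=(u[1]-cy)/f
        A+= [R[0]-x*R[2],R[1]-y*R[2]]; b+=[x*t[2]-t[0],y*t[2]-t[1]]
    X,r,_,_=np.linalg.lstsq(np.array(A),np.array(b),rcond=None); return X,r
E
python3 - <<'E'
from h import *
t=capture("top");s=capture("side")
crop(t,340,120,500,240,5,"pics/c1.png")
crop(t,180,130,340,240,5,"pics/c2.png")
crop(s,260,120,460,250,4,"pics/c3.png")
crop(s,220,200,380,320,5,"pics/c4.png")
E
```

```text
(no output)
```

View pics/c1.png

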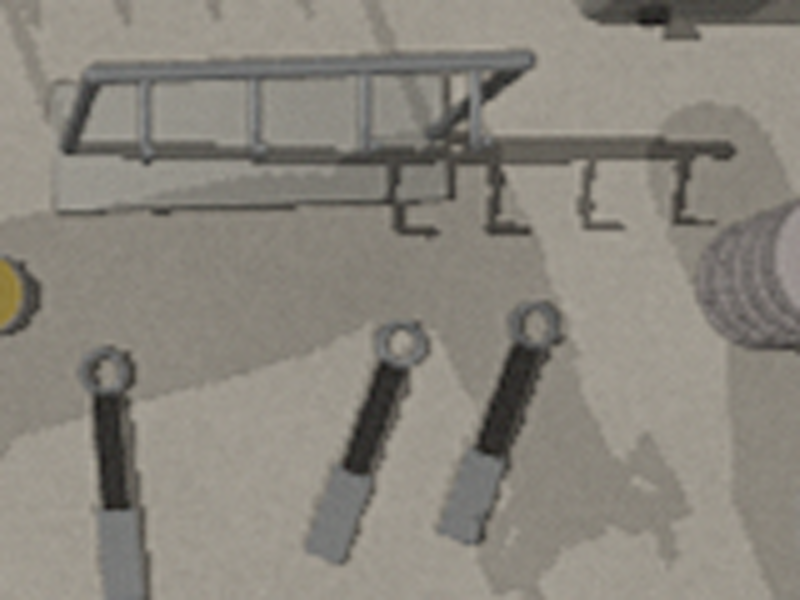

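View pics/c2.png

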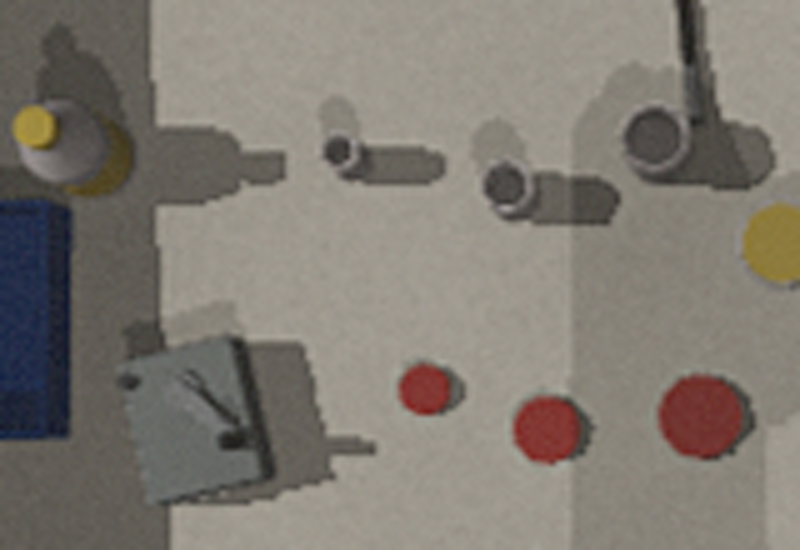

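View pics/c3.png

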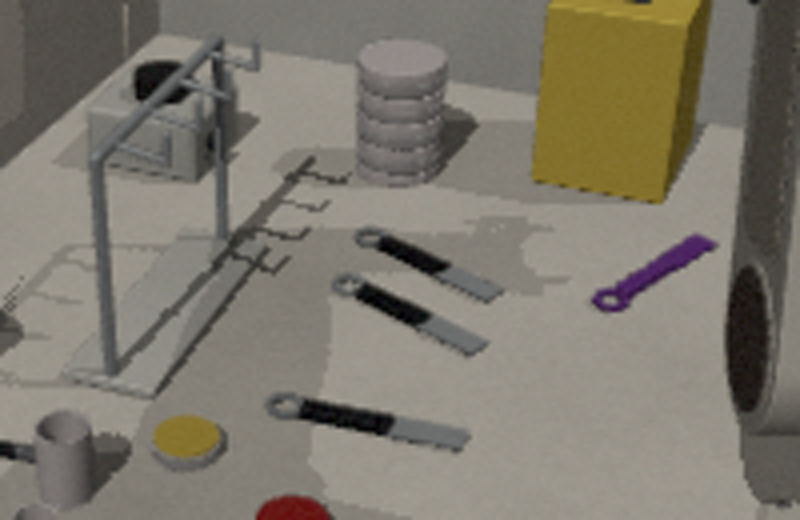

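View pics/c4.png

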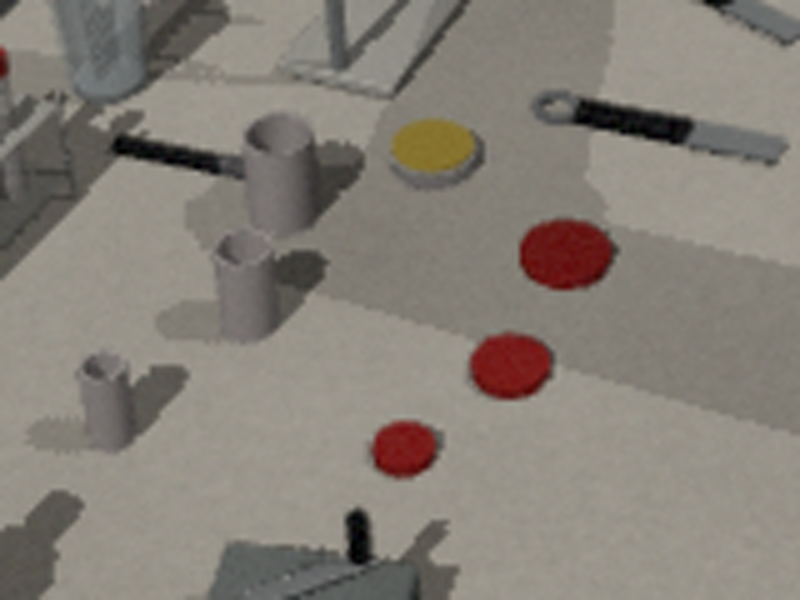

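Run:
```python
from h import *
t=capture("top");s=capture("side")
crop(t,290,80,390,180,6,"pics/c5.png")
crop(s,215,190,315,265,7,"pics/c6.png")
P=lambda u,z=0:np.round(cast(t,u,z)[0],4)
print("marker ends",cast(t,[[316,121],[320,153]],0.0065))
# spatulas: eye & blade
for n,e,b in(("L",(340+107/5,120+371/5),None),("M",(340+402/5,120+344/5),(340+327/5,120+553/5)),("R",(340+535/5,120+325/5),(340+461/5,120+534/5))):
    print(n,P(e,.006),P(b,.006) if b else "")
# red covers
hsv=cv2.cvtColor(t["image"],cv2.COLOR_BGR2HSV)
for cam,cc in(("top",t),("side",s)):
    hsv=cv2.cvtColor(cc["image"],cv2.COLOR_BGR2HSV)
    m=((hsv[...,0]<8)|(hsv[...,0]>172))&(hsv[...,1]>130)&(hsv[...,2]>60)
    n,l,st,ce=cv2.connectedComponentsWithStats(m.astype(np.uint8))
    for i in range(1,n):
        if st[i,4]>60:
            ys,xs=np.where(l==i)
            X=cast(cc,np.c_[xs,ys],.010); print(cam,ce[i],st[i,4],X.mean(0).round(4),np.ptp(X[:,:2],axis=0).round(4))
```

```text
marker ends [[0.75272338 0.08469512 0.0065    ]
 [0.63958581 0.07180202 0.0065    ]]
L [ 0.4949 -0.069   0.006 ] 
M [ 0.5113 -0.2712  0.006 ] [ 0.369  -0.2162  0.006 ]
R [ 0.5234 -0.3625  0.006 ] [ 0.3811 -0.3074  0.006 ]
top [264.5        207.62162162] 74 [0.4519 0.2637 0.01  ] [0.0309 0.0309]
top [319.60606061 212.97979798] 198 [0.4317 0.0751 0.01  ] [0.0514 0.0514]
top [288.97619048 215.55555556] 126 [0.4239 0.1798 0.01  ] [0.0377 0.0411]
side [332.47474747 250.41919192] 198 [0.4325 0.0796 0.01  ] [0.0565 0.0622]
side [321.62732919 272.80124224] 161 [0.4238 0.1838 0.01  ] [0.0451 0.0502]
side [300.37735849 289.3490566 ] 106 [0.4519 0.2669 0.01  ] [0.0348 0.0385]
```

View pics/c5.png

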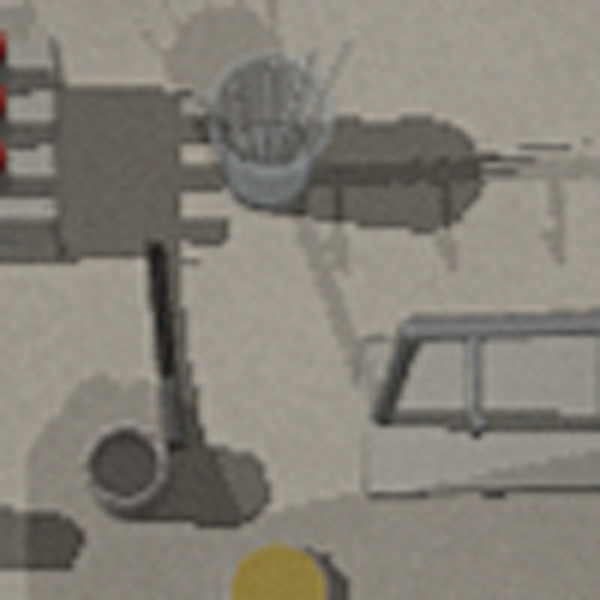

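View pics/c6.png

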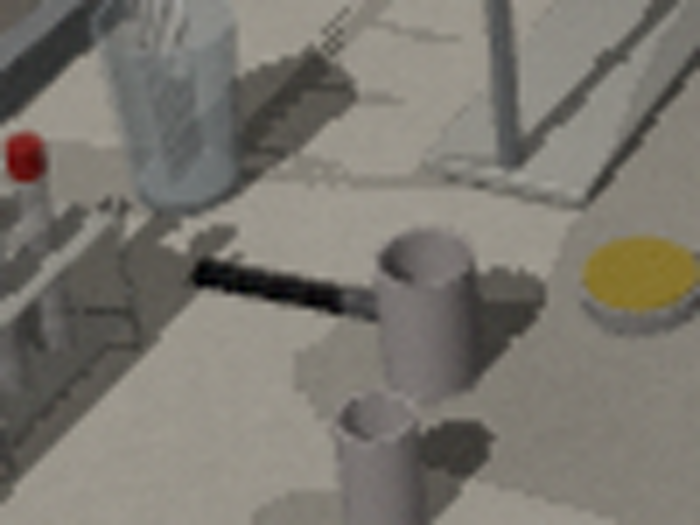

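Run:
```python
from h import *
t=capture("top");s=capture("side")
crop(t,345,120,455,170,7,"pics/d1.png")
crop(s,278,122,338,172,12,"pics/d2.png")
crop(s,340,170,400,245,8,"pics/d3.png")
```

```text
(no output)
```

View pics/d1.png

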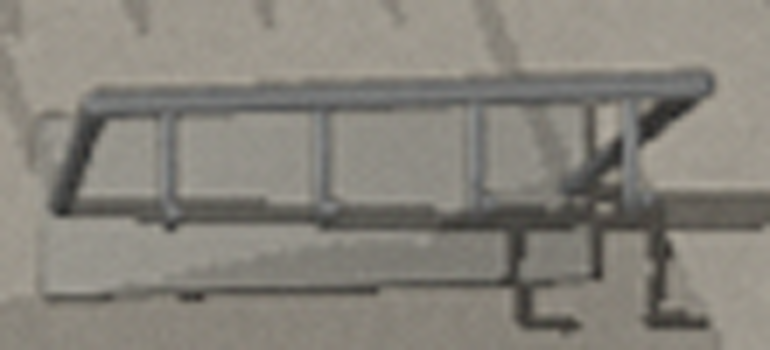

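View pics/d2.png

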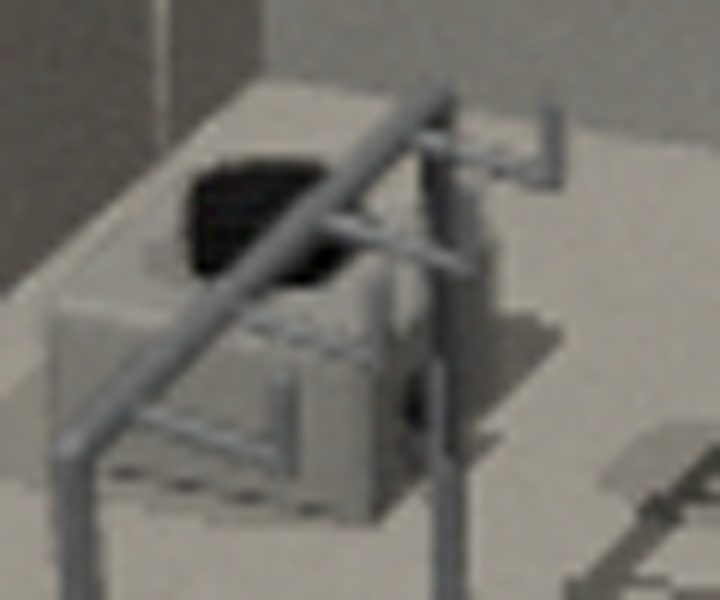

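Run:
```python
from h import *
t=capture("top");s=capture("side")
T=[(172,212),(325,208),(482,205),(640,202)]
tt=[np.array(x)/7+(345,120) for x in T]
print("z.23 tips",cast(t,tt,.229).round(4))
B=[(290,455),(375,352),(468,265),(552,178)]
print("side bend z.215",cast(s,[np.array(x)/12+(278,122) for x in B],.215).round(4))
Tp=[(290,378),(375,275),None,(555,103)]
print("side top .2435",cast(s,[np.array(x)/12+(278,122) for x in Tp if x],.2435).round(4))
print("crossbar ends .223",cast(t,[np.array(x)/7+(345,120) for x in[(92,103),(705,84)]],.223).round(4))
print("base front edge",cast(t,[np.array(x)/7+(345,120) for x in[(45,297),(595,280)]],.0).round(4))
# pots: rim ellipses from top
for n,u,h in(("small",(180+342/5,130+151/5),.055),("mid",(180+508/5,130+186/5),.060),("large",(180+656/5,130+138/5),.065)):
    print(n,cast(t,u,h)[0].round(4))
for n,u,h in(("small",(220+105/5,200+367/5),.055),("mid",(220+246/5,200+248/5),.06),("large",(220+281/5,200+133/5),.065)):
    print("side",n,cast(s,u,h)[0].round(4))
print("dish",cast(t,(180+790/5,130+243/5),.017))
print("knob",cast(t,(180+233/5,130+440/5),.08),cast(s,(220+357/5,200+515/5),.084))
print("counter corners",cast(t,[np.array(x)/5+(180,130) for x in[(120,370),(232,338),(268,478),(150,502)]],.045).round(4))
print("pivot",cast(t,(180+190/5,130+380/5),.05))
```

```text
z.23 tips [[ 0.6029 -0.0735  0.229 ]
 [ 0.6038 -0.1364  0.229 ]
 [ 0.6043 -0.2008  0.229 ]
 [ 0.6048 -0.2656  0.229 ]]
side bend z.215 [[ 0.6027 -0.0768  0.215 ]
 [ 0.6073 -0.1413  0.215 ]
 [ 0.6058 -0.2021  0.215 ]
 [ 0.6067 -0.266   0.215 ]]
side top .2435 [[ 0.597  -0.0677  0.2435]
 [ 0.6023 -0.1327  0.2435]
 [ 0.6017 -0.2573  0.2435]]
crossbar ends .223 [[ 0.6504 -0.0419  0.223 ]
 [ 0.6552 -0.2958  0.223 ]]
base front edge [[ 0.6064 -0.0369  0.    ]
 [ 0.6117 -0.3088  0.    ]]
small [0.6088 0.311  0.055 ]
mid [0.5831 0.1993 0.06  ]
large [0.6133 0.1005 0.065 ]
side small [0.6079 0.3149 0.055 ]
side mid [0.5827 0.2018 0.06  ]
side large [0.6142 0.1011 0.065 ]
dish [[0.54827584 0.01100179 0.017     ]]
knob [[0.41572889 0.37599517 0.08      ]] [[0.41745981 0.38000518 0.084     ]]
counter corners [[0.4642 0.4611 0.045 ]
 [0.4849 0.3861 0.045 ]
 [0.3912 0.3612 0.045 ]
 [0.376  0.4399 0.045 ]]
pivot [[0.45670906 0.41267066 0.05      ]]
```

View pics/d3.png

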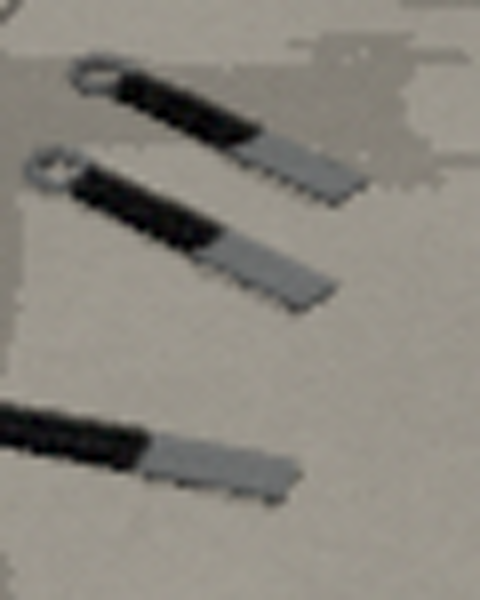

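```bash
cat >> h.py <<'E'
def grips(c,z=.012,box=None):
    hsv=cv2.cvtColor(c["image"],cv2.COLOR_BGR2HSV); m=(c["image"].max(2)<62).astype(np.uint8)
    out=[]
    n,l,st,ce=cv2.connectedComponentsWithStats(m)
    for i in range(1,n):
        if 60<st[i,4]<500:
            ys,xs=np.where(l==i); X=cast(c,np.c_[xs,ys],z)[:,:2]
            mu=X.mean(0); w,v=np.linalg.eigh(np.cov((X-mu).T)); d=v[:,1]; d=d*(1 if d[0]>0 else -1)
            L=np.sqrt(12*w[1])
            if .05<L<.11 and .25<mu[0]<.75 and abs(mu[1])<.6: out.append((mu.round(4),round(math.degrees(math.atan2(d[1],d[0])),1),round(L,4),round(np.sqrt(12*w[0]),4),ce[i].round(1)))
    return out
E
python3 - <<'E'
from h import *
for n in("top","side"):
    c=capture(n)
    for g in grips(c): print(n,*g)
E
```

```text
top [ 0.4733 -0.3385] -21.6 0.0767 0.0178 [441.  199.6]
top [ 0.4615 -0.2471] -21.5 0.0765 0.0165 [414.1 203.3]
top [0.4348 0.3837] 8.5 0.0883 0.0275 [229.4 212.9]
top [ 0.4408 -0.0683] 4.9 0.0792 0.0161 [361.7 209.9]
side [ 0.4754 -0.3326] -24.4 0.0802 0.0269 [362.4 183.5]
side [ 0.4634 -0.2413] -22.3 0.0789 0.0267 [357.5 195.9]
side [ 0.4417 -0.0617] 4.0 0.0811 0.0273 [345.9 224. ]
side [0.7138 0.0892] 3.5 0.0827 0.018 [252.8 230.5]
side [0.4493 0.462 ] 9.7 0.101 0.016 [265.9 343.7]
```

Emit:
drive_tool([
  [0, 0, 0, 35, -1, 8, -0.3],
  [0, 0, 0, 35, -1, 8, -0.3],
  [0, 0, 0, 35, -1, 8, -0.3],
  [0, 0, 0, 35, -1, 8, -0.3],
  [0, 0, 0, 35, -1, 8, -0.3],
  [0, 0, 0, 35, -1, 8, -0.3],
  [0, 0, 0, 35, -1, 8, -0.3],
  [0, 0, 0, 35, -1, 8, -0.3],
  [0, 0, 0, 31, -1, 8, -0.3],
  [0, 0, 0.127, 0, 0, 0, -0.3],
  [0, 0, 0.127, 0, 0, 0, -0.3],
  [0, 0, 0.127, 0, 0, 0, -0.3],
  [0, 0, 0.127, 0, 0, 0, -0.3],
  [0, 0, 0.127, 0, 0, 0, -0.3],
  [0, 0, 0.127, 0, 0, 0, -0.3],
  [0, 0, 0, 0, 0, 0, -0.3],
  [0, 0, 0, 0, 0, 0, -0.3],
], newtons=40)

```text
clock: 2.3
position: [0.4729, -0.3379, 0.1593]
tcp_rot: [-0.0, 0.983, -0.186, -0.0]
force: [-0.4, 0.8, -0.0]
grip_width: 0.0556
```

```bash
cat >> h.py <<'E'
def tool():
    s=get_state(); q=s["tcp_rot"]; R=Ro.from_quat([q[1],q[2],q[3],q[0]]); return np.array(s["position"]),R
def goto(p,a,pitch=0,n=None):
    """suggest: tool x heading a deg (world), tool down then pitched up by pitch deg about horizontal so tool z swings to tool-x dir"""
    P,R=tool()
    ar=math.radians(a); x=[math.cos(ar),math.sin(ar),0]
    T=Ro.from_matrix(np.c_[x,[math.sin(ar),-math.cos(ar),0],[0,0,-1]])
    T=T*Ro.from_euler('y',pitch,degrees=True)
    rv=(R.inv()*T).as_rotvec()
    d=(np.array(p)-P)*1000
    print("shift in current tool:",R.inv().apply(d).round(1)," in target tool:",T.inv().apply(d).round(1)," turn:",rv.round(3),"rows>=",math.ceil(np.linalg.norm(rv)/.149))
E
python3 - <<'E'
from h import *
t=capture("top");s=capture("side")
for g in grips(t): print(g)
P,R=tool(); print(P, get_state()["joints"].round(2))
for c,n in((t,"t"),(s,"s")): 
    u=proj(c,P)[0]; print(n,u); x,y=map(int,u); crop(c,max(x-60,0),max(y-50,0),x+60,y+50,6,f"pics/e{n}.png")
cv2.imwrite("pics/top1.png",t["image"])
E
```

```text
(array([0.7117, 0.082 ]), 6.4, np.float64(0.086), np.float64(0.0093), array([316.9, 132.2]))
(array([ 0.5838, -0.5559]), -41.6, np.float64(0.1022), np.float64(0.0237), array([503.8, 166.7]))
(array([ 0.4613, -0.247 ]), -21.4, np.float64(0.0771), np.float64(0.0162), array([414.1, 203.3]))
(array([0.4357, 0.3833]), 9.0, np.float64(0.0892), np.float64(0.0265), array([229.5, 212.7]))
(array([ 0.4402, -0.0686]), 5.1, np.float64(0.0794), np.float64(0.0153), array([361.7, 210. ]))
[ 0.47289593 -0.33790179  0.15929   ] [-0.62  0.44  0.1   1.23  0.    2.9 ]
t [455.26971661 196.20925805]
s [365.13182566 148.70391267]
```

View pics/es.png

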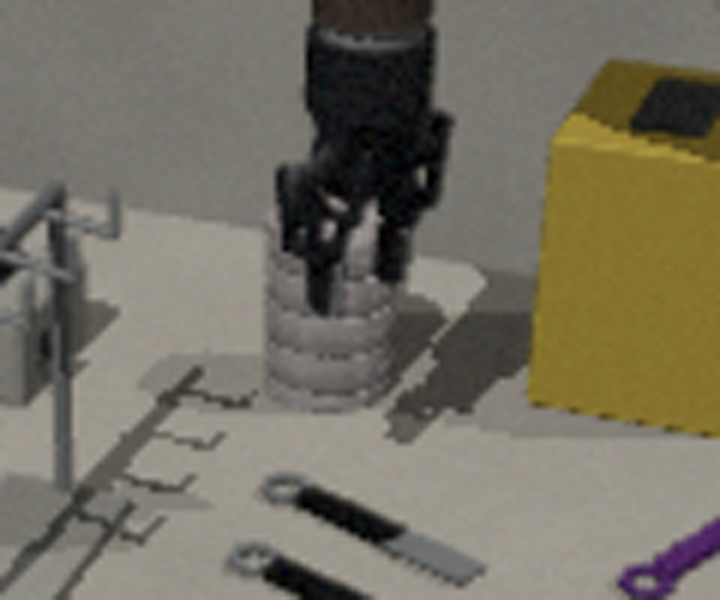

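View pics/top1.png

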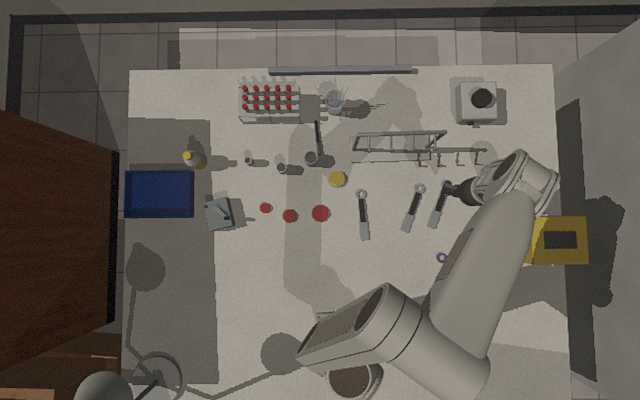

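Emit:
drive_tool([
  [0, 0, 0, 0, 0, 35, -0.3],
  [0, 0, 0, 0, 0, 35, -0.3],
  [0, 0, 0, 0, 0, 35, -0.3],
  [0, 0, 0, 0, 0, 30, -0.3],
  [0, 0, 0, 0, 0, 15, -0.3],
  [0, 0, 0, 0, 0, 6, -0.3],
  [0, 0, 0, 0, 0, 0, 0.3],
  [0, 0, 0, 0, 0, 0, 1],
  [0, 0, 0, 0, 0, 0, 1],
  [0, 0, 0, 0, 0, 0, 1],
  [0, 0, 0, 0, 0, 0, 1],
  [0, 0, 0, 0, 0, 0, 1],
  [0, 0, 0, 0, 0, 0, 1],
])

```text
clock: 3.7
position: [0.4741, -0.3387, 0.0049]
tcp_rot: [0.001, 0.982, -0.187, 0.002]
force: [-0.1, -0.3, 5.8]
grip_width: 0.0163
```

Emit:
drive_tool([
  [0, 0, 0, 0, 0, -10, 1],
  [0, 0, 0, 0, 0, -30, 1],
  [0, 0, 0, 0, 0, -40, 1],
  [0, 0, 0, 0, 0, -45, 1],
  [0, 0, 0, 0, 0, -45, 1],
  [0, 0, 0, 0, 0, -45, 1],
  [0, 0, 0, 0, 0, -45, 1],
  [0, 0, 0, 0, 0, -40, 1],
  [0, 0, 0, 0, 0, 0, 1],
  [0, 0, 0, 0, 0, 0, 1],
], newtons=60)

```text
clock: 4.7
position: [0.4731, -0.338, 0.3046]
tcp_rot: [0.0, 0.982, -0.187, 0.001]
force: [0.6, 0.4, -1.0]
grip_width: 0.0157
```

Run:
```python
from h import *
s=capture("side");t=capture("top");P,R=tool(); print(P, get_state()["joints"].round(2), get_state()["grip_width"])
u=proj(s,P)[0]; print(u); x,y=map(int,u); crop(s,max(x-60,0),max(y-60,0),x+60,y+60,5,"pics/f1.png")
# eye expected
E=P+R.apply([.055,0,-.0035]);print(E,proj(s,E),proj(t,E))
goto([.606-.055,-.2645,.30],1)
```

```text
[ 0.47216951 -0.33734573  0.30179812] [-0.62  0.4   0.4   1.58  0.    2.9 ] 0.0162919213676537
[367.11679942 111.87638348]
[ 0.5233325  -0.35755673  0.30513188] [[355.26399195 107.10669397]] [[480.27706845 172.88781645]]
shift in current tool: [ 46.6 -96.7   1.7]  in target tool: [ 80.1 -71.5   1.8]  turn: [-0.001  0.003 -0.394] rows>= 3
```

View pics/f1.png

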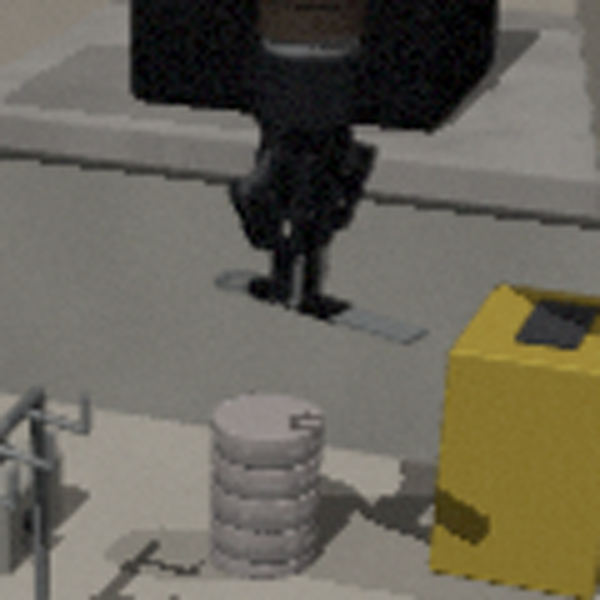

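Emit:
drive_tool([
  [0, 0, -0.131, 0, 0, 0, 1],
  [0, 0, -0.131, 0, 0, 0, 1],
  [0, 0, -0.132, 0, 0, 0, 1],
  [0, 0, 0, 20, -18, 0, 1],
  [0, 0, 0, 20, -18, 0, 1],
  [0, 0, 0, 20, -18, 0, 1],
  [0, 0, 0, 20, -18, 0, 1],
  [0, 0, 0, 0, 0, 0, 1],
  [0, 0, 0, 0, 0, 0, 1],
  [0, 0, 0, 0, 0, 0, 1],
])

```text
clock: 5.8
position: [0.5506, -0.2648, 0.3021]
tcp_rot: [-0.0, 1.0, 0.009, -0.001]
force: [-0.1, 0.4, -1.3]
grip_width: 0.0158
```

Run:
```python
from h import *
s=capture("side");t=capture("top");P,R=tool(); print(P, get_state()["joints"].round(2), get_state()["grip_width"])
E=P+R.apply([.055,0,-.0035]);print(E,proj(s,E),proj(t,E))
crop(s,278,90,358,150,9,"pics/g1.png");crop(t,400,120,480,180,9,"pics/g2.png")
```

```text
[ 0.55073844 -0.26518729  0.30292128] [-0.45  0.46  0.51  1.62 -0.    2.68] 0.01565442698759049
[ 0.60573461 -0.26428616  0.306365  ] [[323.76415307 112.76799834]] [[444.17602524 142.70526532]]
```

View pics/g1.png

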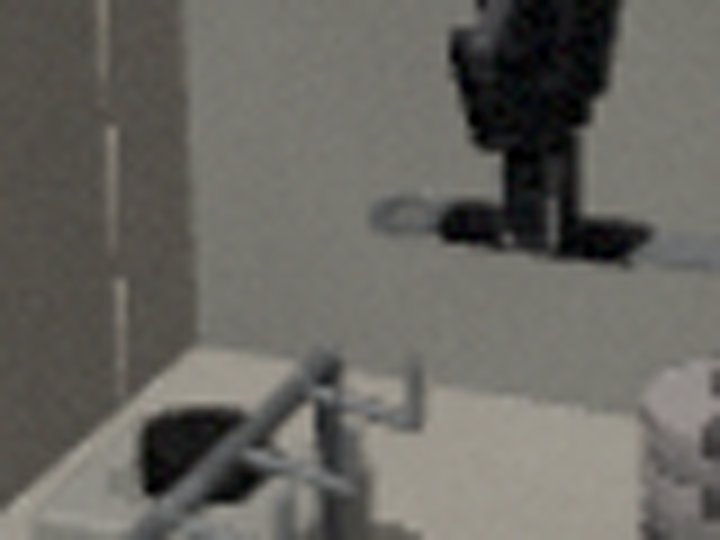

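View pics/g2.png

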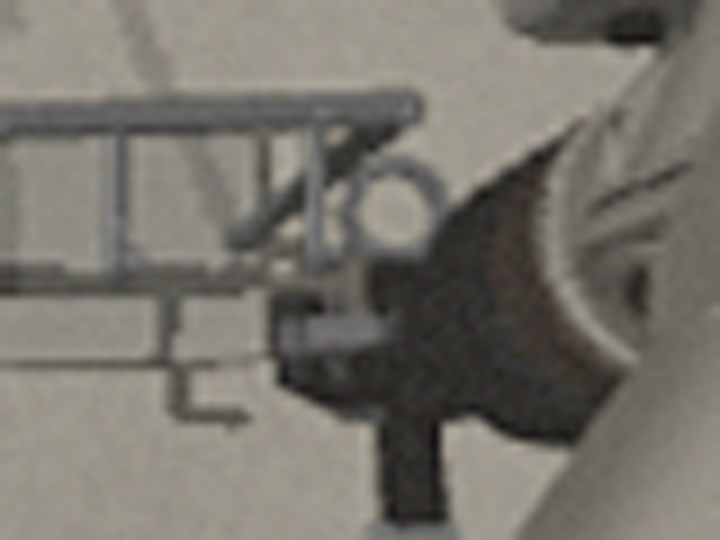

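Run:
```python
from h import *
s=capture("side");t=capture("top")
print("eye top",cast(t,(443.5,142.7),.3064),"side",cast(s,(322.4,113.5),.3064))
print("tip top",cast(t,(436,148.4),.229),"side top",cast(s,(323.8,129.3),.2435),"bend",cast(s,(323.8,136.5),.215))
```

```text
eye top [[ 0.60576379 -0.26247291  0.3064    ]] side [[ 0.60742345 -0.25627761  0.3064    ]]
tip top [[ 0.60610336 -0.26440384  0.229     ]] side top [[ 0.60758835 -0.26702694  0.2435    ]] bend [[ 0.60852509 -0.26835097  0.215     ]]
```

Emit:
drive_tool([
  [0, 0, 0, -1, 4, 15, 1],
  [0, 0, 0, 0, 0, 15, 1],
  [0, 0, 0, 0, 0, 10, 1],
  [0, 0, 0, 0, 0, 5, 1],
  [0, 0, 0, 0, 0, 0, 1],
  [0, 0, 0, 0, 0, 0, 1],
])

```text
clock: 6.6
position: [0.5508, -0.2687, 0.2589]
tcp_rot: [0.0, 1.0, 0.009, 0.0]
force: [-0.0, -0.7, -0.5]
grip_width: 0.0161
```

Run:
```python
from h import *
s=capture("side");t=capture("top");P,R=tool(); print(P, get_state()["grip_width"])
E=P+R.apply([.055,0,-.0035]);print(E,proj(s,E),proj(t,E))
crop(s,298,100,348,150,14,"pics/g3.png");crop(t,410,120,470,170,12,"pics/g4.png")
```

```text
[ 0.55106257 -0.26865487  0.2591784 ] 0.016097090853159017
[ 0.60604901 -0.26767316  0.26275305] [[324.20763783 124.213899  ]] [[440.61794703 145.96267712]]
```

View pics/g3.png

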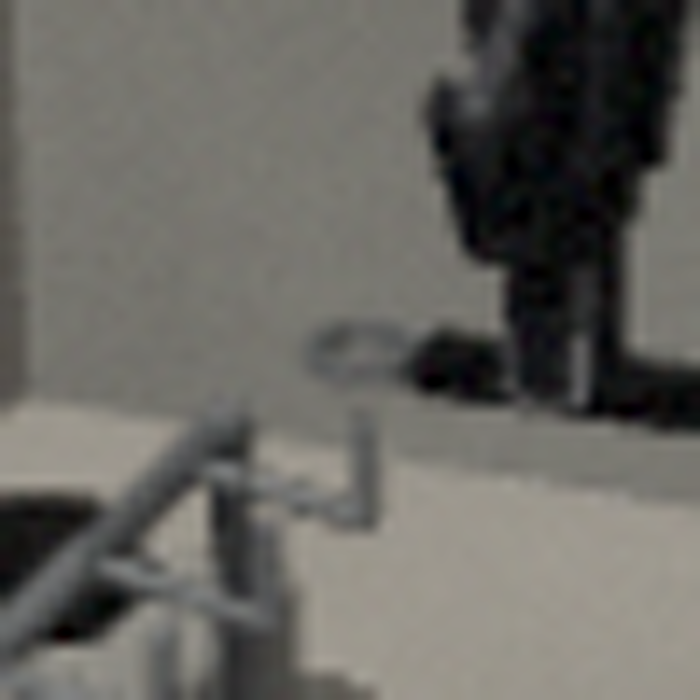

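View pics/g4.png

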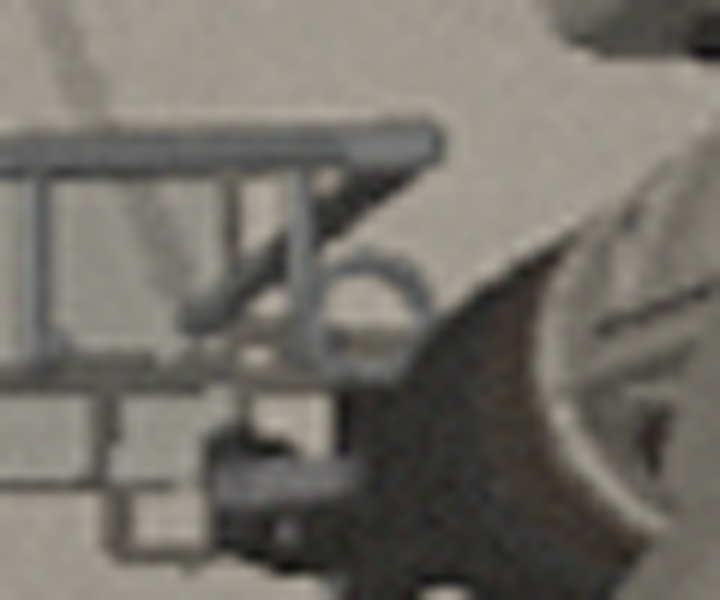

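Run:
```python
from h import *
s=capture("side");t=capture("top")
E=cast(t,(440.1,146.0),.2627)[0]; print("eye by top",E)
X,r=tri(t,(440.1,146.0),s,(323.2,124.5)); print("eye tri",X,r)
for dx,dy in((0,0),(0,.004),(0,-.004),(.004,0)):
    a=E+[dx,dy,0]; 
    print(dx,dy,"tip top px top/side",proj(t,[a[0],a[1],.2435]).round(1),proj(s,[a[0],a[1],.2435]).round(1),"bend",proj(t,[a[0],a[1],.215]).round(1),proj(s,[a[0],a[1],.215]).round(1))
```

```text
eye by top [ 0.60597218 -0.26624662  0.2627    ]
eye tri [ 0.60754224 -0.2659313   0.2620151 ] [4.58846164e-06]
0 0 tip top px top/side [[438.1 147.4]] [[324.1 129.5]] bend [[435.3 149.4]] [[324.2 136.8]]
0 0.004 tip top px top/side [[436.7 147.4]] [[323.7 129.9]] bend [[433.9 149.4]] [[323.8 137.3]]
0 -0.004 tip top px top/side [[439.5 147.4]] [[324.6 129. ]] bend [[436.6 149.4]] [[324.7 136.4]]
0.004 0 tip top px top/side [[438.1 146. ]] [[323.1 129.3]] bend [[435.2 148.1]] [[323.2 136.7]]
```

Emit:
drive_tool([
  [0, 0, 0, 0, -1, 8, 1],
  [0, 0, 0, 0, 0, 10, 1],
  [0, 0, 0, 0, 0, 10, 1],
  [0, 0, 0, 0, 0, 8, 1],
  [0, 0, 0, 0, 0, 0, 1],
  [0, 0, 0, 0, 0, 0, 1],
])

```text
clock: 7.4
position: [0.5505, -0.2674, 0.2221]
tcp_rot: [-0.0, 1.0, 0.009, -0.0]
force: [-0.1, -0.0, -0.7]
grip_width: 0.0154
```

Run:
```python
from h import *
s=capture("side");P,R=tool(); print(P, get_state()["grip_width"],get_state()["force"])
crop(s,298,100,348,150,14,"pics/g5.png")
```

```text
[ 0.55069614 -0.26757939  0.22238604] 0.01566211204615446 [ 0.08541451  0.52304531 -0.73177356]
```

View pics/g5.png

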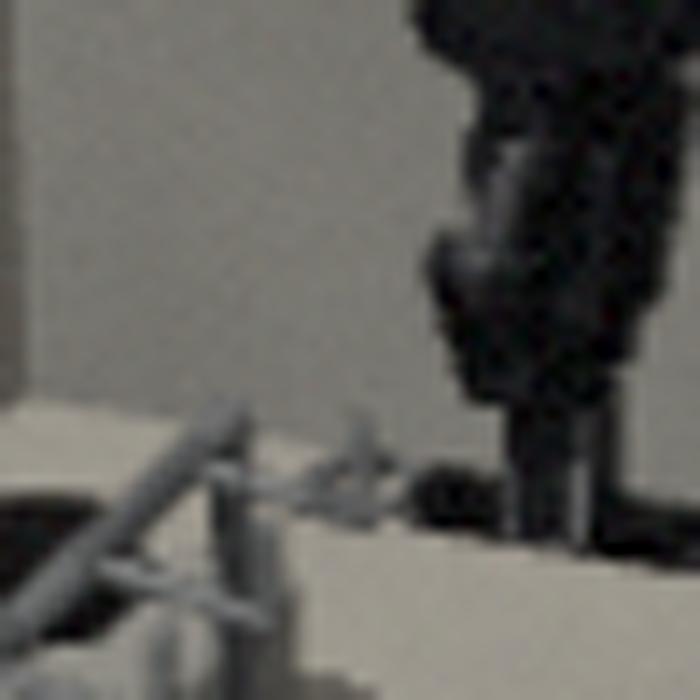

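Emit:
drive_tool([
  [0, 0.13, 0, 0.5, 0, 7, 1],
  [0, 0.13, 0, 0.5, 0, 7, 1],
  [0, 0.13, 0, 0.5, 0, 7, 1],
  [0, 0, 0, 0, 0, 0, 1],
  [0, 0, 0, 0, 0, 0, 1],
])

```text
clock: 7.95
position: [0.554, -0.2676, 0.2024]
tcp_rot: [-0.002, 0.981, 0.008, 0.193]
force: [0.5, -0.9, -0.1]
grip_width: 0.0156
```

```bash
cat >> h.py <<'E'
def eye(o=(.055,0,-.0035)):
    P,R=tool(); st=get_state(); print("TCP",P.round(4),"eye",(P+R.apply(o)).round(4),"pitch",round(math.degrees(math.asin(R.apply([1,0,0])[2])),1),"F",np.array(st["force"]).round(1),"w",round(st["grip_width"],4),"q",st["joints"].round(2)); return P,R
E
python3 - <<'E'
from h import *
eye()
E
```

```text
TCP [ 0.554  -0.2676  0.2024] eye [ 0.6036 -0.2668  0.2265] pitch 22.2 F [ 0.5 -0.9 -0.1] w 0.0156 q [-0.55  0.24 -0.15  0.85  0.2   2.61]
```

Emit:
drive_tool([
  [0, 0.13, 0, 1.6, 0, 7.5, 1],
  [0, 0.13, 0, 1.6, 0, 7.5, 1],
  [0, 0.13, 0, 1.6, 0, 7.5, 1],
  [0, 0, 0, 0, 0, 0, 1],
  [0, 0, 0, 0, 0, 0, 1],
])

```text
clock: 8.45
position: [0.5706, -0.2681, 0.1847]
tcp_rot: [-0.004, 0.927, 0.008, 0.375]
force: [-7.2, 2.2, -4.6]
grip_width: 0.016
```

Run:
```python
from h import *
eye()
s=capture("side"); crop(s,290,100,350,160,12,"pics/g6.png")
```

```text
TCP [ 0.5706 -0.2681  0.1847] eye [ 0.6076 -0.2675  0.2255] pitch 44.1 F [-7.2  2.2 -4.6] w 0.016 q [-0.65  0.17 -0.52  0.23  0.44  2.63]
```

View pics/g6.png

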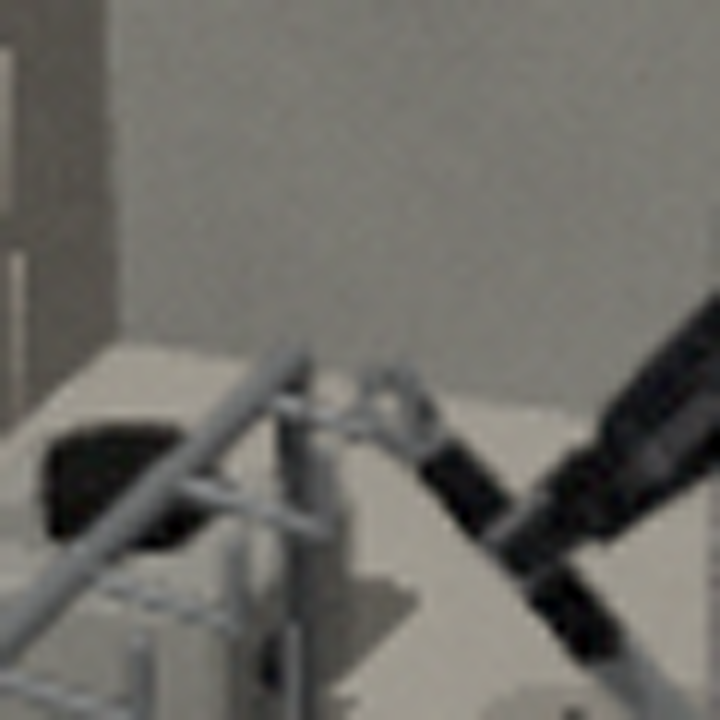

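Emit:
drive_tool([
  [0, 0, 0, -3.3, 0, 2.4, 1],
  [0, 0, 0, -3.3, 0, 2.4, 1],
  [0, 0, 0, 0, 0, 0, 1],
  [0, 0, 0, 0, 0, 0, 1],
])

```text
clock: 8.9
position: [0.5713, -0.2686, 0.1794]
tcp_rot: [-0.002, 0.925, 0.009, 0.379]
force: [-0.2, 0.2, -0.9]
grip_width: 0.0156
```

Run:
```python
from h import *
eye()
s=capture("side"); crop(s,290,100,350,160,12,"pics/g7.png")
```

```text
TCP [ 0.5713 -0.2686  0.1794] eye [ 0.6081 -0.2678  0.2205] pitch 44.5 F [-0.2  0.2 -0.9] w 0.0156 q [-0.65  0.18 -0.54  0.2   0.45  2.63]
```

View pics/g7.png

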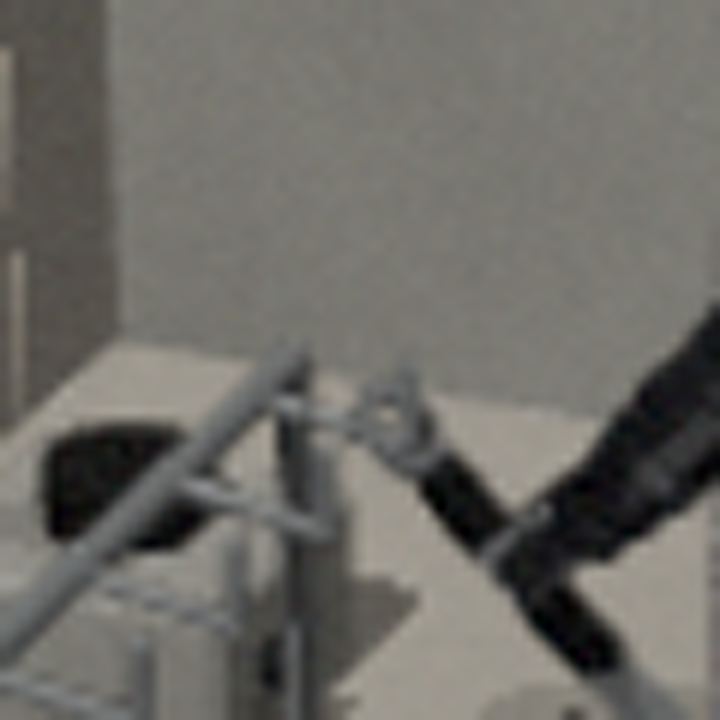

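Emit:
drive_tool([
  [0, 0, 0, -2.2, 0, 2, 1],
  [0, 0.13, 0, 0.4, 0, 9, 1],
  [0, 0.13, 0, 0.4, 0, 9, 1],
  [0, 0.13, 0, 0.4, 0, 9, 1],
  [0, 0, 0, 0, 0, 0, 1],
  [0, 0, 0, 0, 0, 0, 1],
])

```text
clock: 9.55
position: [0.5903, -0.269, 0.1627]
tcp_rot: [-0.004, 0.858, 0.009, 0.514]
force: [0.1, 3.5, 7.6]
grip_width: 0.0159
```

Run:
```python
from h import *
eye()
s=capture("side"); crop(s,290,100,350,160,12,"pics/g8.png")
```

```text
TCP [ 0.5903 -0.269   0.1627] eye [ 0.6132 -0.2684  0.2129] pitch 61.9 F [0.1 3.5 7.6] w 0.0159 q [-0.7   0.32 -0.78 -0.48  0.62  2.75]
```

View pics/g8.png

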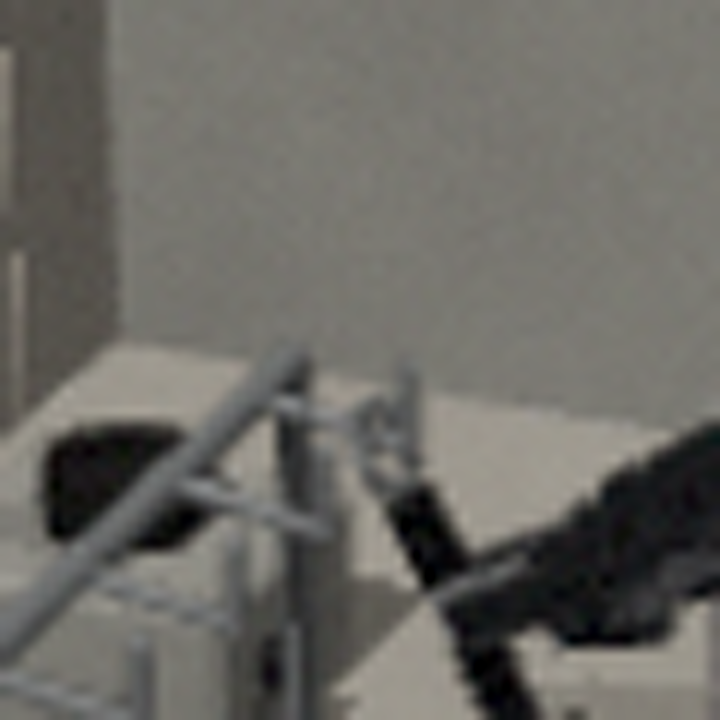

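Emit:
drive_tool([
  [0, 0, 0, 1.5, 0, 0, 1],
  [0, 0, 0, 0, 0, 0, 0.1],
  [0, 0, 0, 0, 0, 0, 0.1],
  [0, 0, 0, 0, 0, 0, 0.1],
  [0, 0, 0, 0, 0, -10, 0.1],
  [0, 0, 0, 0, 0, -20, 0.1],
  [0, 0, 0, 0, 0, -30, 0.1],
  [0, 0, 0, 0, 0, -30, 0.1],
  [0, 0, 0, 0, 0, 0, 0.1],
])

```text
clock: 10.5
position: [0.5072, -0.2708, 0.2046]
tcp_rot: [-0.003, 0.86, 0.005, 0.511]
force: [0.1, -1.5, 0.1]
grip_width: 0.0387
```

Run:
```python
from h import *
eye()
s=capture("side");t=capture("top"); crop(s,270,110,350,190,8,"pics/g9.png"); crop(t,340,110,480,230,5,"pics/g10.png")
for g in grips(t): print(g)
```

```text
TCP [ 0.5072 -0.2708  0.2046] eye [ 0.5305 -0.2706  0.2546] pitch 61.4 F [ 0.1 -1.5  0.1] w 0.0387 q [-0.85  0.11 -0.85 -0.26  0.73  2.63]
(array([ 0.4788, -0.2198]), -31.6, np.float64(0.0769), np.float64(0.0166), array([406. , 198.3]))
(array([0.4399, 0.3803]), 14.0, np.float64(0.0972), np.float64(0.0077), array([230.4, 211.4]))
(array([ 0.4409, -0.069 ]), 4.5, np.float64(0.0798), np.float64(0.0155), array([361.9, 209.9]))
```

View pics/g9.png

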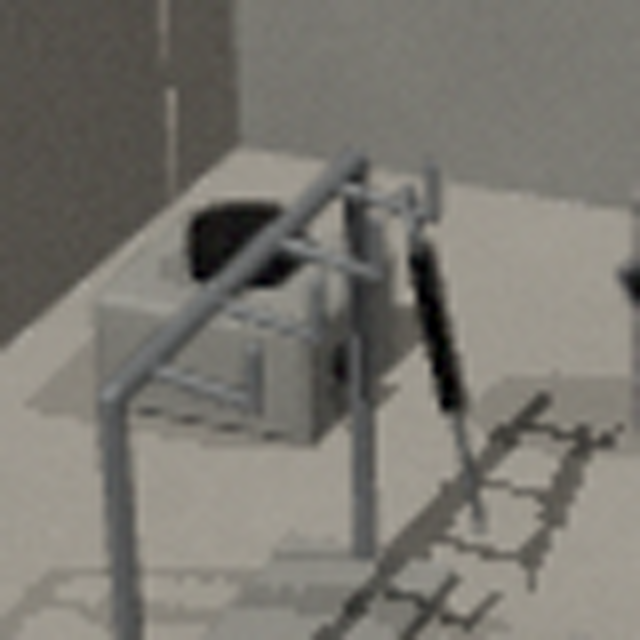

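View pics/g10.png

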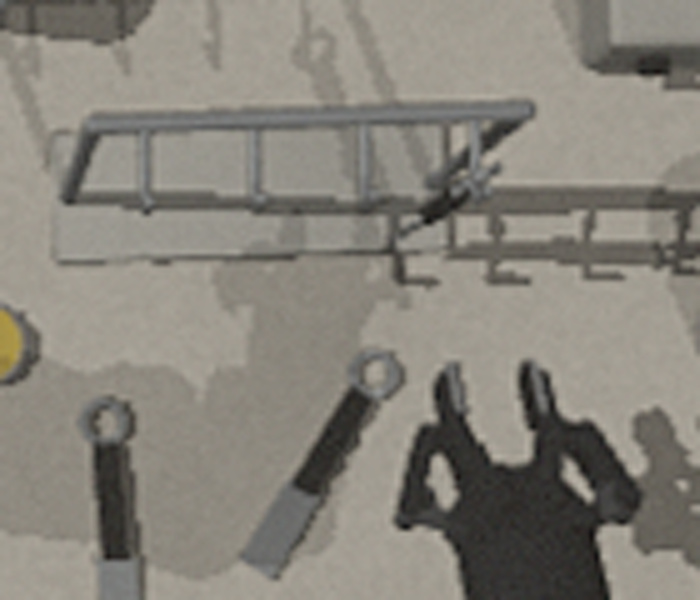

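Run:
```python
from h import *
goto([.4788,-.2198,.15],-31.6)
```

```text
shift in current tool: [-61.6 -51.7  -0. ]  in target tool: [-52.5 -27.9  54.1]  turn: [-0.302 -1.043  0.508] rows>= 9
```

Emit:
drive_tool([
  [-0.03, -0.104, 0.051, 0, 0, 0, -0.3],
  [-0.03, -0.104, 0.051, 0, 0, 0, -0.3],
  [-0.03, -0.104, 0.051, 0, 0, 0, -0.3],
  [-0.03, -0.104, 0.051, 0, 0, 0, -0.3],
  [-0.03, -0.104, 0.051, 0, 0, 0, -0.3],
  [-0.03, -0.104, 0.051, 0, 0, 0, -0.3],
  [-0.03, -0.104, 0.051, 0, 0, 0, -0.3],
  [-0.03, -0.104, 0.051, 0, 0, 0, -0.3],
  [-0.03, -0.104, 0.051, 0, 0, 0, -0.3],
  [-0.03, -0.104, 0.051, 0, 0, 0, -0.3],
  [0, 0, 0, -26, -14, 27, -0.3],
  [0, 0, 0, -26, -14, 27, -0.3],
  [0, 0, 0, 0, 0, 0, -0.3],
  [0, 0, 0, 0, 0, 0, -0.3],
])

```text
clock: 12.0
position: [0.4629, -0.2446, 0.1479]
tcp_rot: [-0.014, 0.969, -0.248, 0.002]
force: [0.5, -0.8, 0.1]
grip_width: 0.0556
```

Run:
```python
from h import *
goto([.4788,-.2198,.0035],-31.6)
t=capture("top")
for g in grips(t): print(g)
eye();cv2.imwrite("pics/top2.png",t["image"])
```

```text
shift in current tool: [  2.5 -25.4 145.1]  in target tool: [  0.5 -29.5 144.4]  turn: [-0.028  0.004  0.05 ] rows>= 1
(array([0.7133, 0.0822]), 6.0, np.float64(0.0805), np.float64(0.0096), array([316.8, 131.7]))
(array([ 0.5501, -0.3974]), -31.9, np.float64(0.0982), np.float64(0.0198), array([457.6, 176.9]))
(array([0.4333, 0.383 ]), 9.5, np.float64(0.0895), np.float64(0.0262), array([229.6, 213.4]))
(array([ 0.4405, -0.0687]), 4.7, np.float64(0.0803), np.float64(0.015), array([361.8, 210. ]))
TCP [ 0.4647 -0.2458  0.1497] eye [ 0.5129 -0.2724  0.1533] pitch 0.1 F [-0.2  0.5  0.5] w 0.0554 q [-0.5   0.34 -0.08  1.15  0.03  3.14]
```

View pics/top2.png

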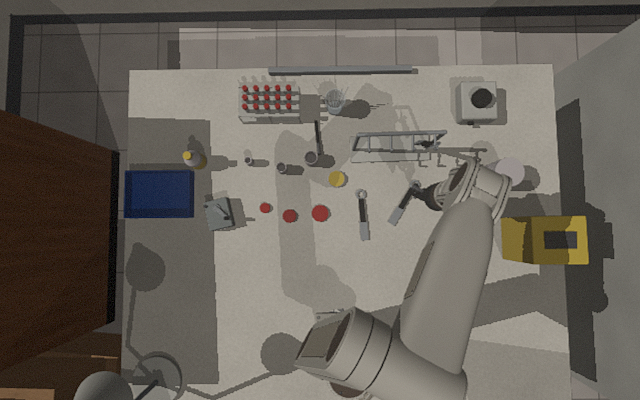

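Emit:
drive_tool([
  [-0.028, 0, -0.1, 0, 0, 0, -0.3],
  [0, 0, -0.148, 0, 0, 0, -0.3],
  [0, 0, -0.148, 0, 0, 0, -0.3],
  [0, 0, -0.148, 0, 0, 0, -0.3],
  [0, 0, -0.148, 0, 0, 0, -0.3],
  [0, 0, -0.148, 0, 0, 0, -0.3],
  [0, 0, -0.148, 0, 0, 0, -0.3],
  [0, 0, -0.148, 0, 0, 0, -0.3],
  [0, 0, -0.148, 0, 0, 0, -0.3],
  [0, 0, -0.148, 0, 0, 0, -0.3],
  [0, 0, -0.148, 0, 0, 0, -0.3],
  [0, 0, -0.148, 0, 0, 0, -0.3],
  [0, 0, -0.148, 0, 0, 0, -0.3],
  [0, 0, -0.148, 0, 0, 0, -0.3],
  [0, 0, -0.148, 0, 0, 0, -0.3],
  [0, 0, -0.148, 0, 0, 0, -0.3],
  [0, 0, -0.148, 0, 0, 0, -0.3],
  [0, 0, -0.148, 0, 0, 0, -0.3],
  [0, 0, -0.148, 0, 0, 0, -0.3],
  [0, 0, -0.148, 0, 0, 0, -0.3],
])

```text
clock: 14.05
position: [0.4664, -0.2471, 0.152]
tcp_rot: [0.004, 0.355, 0.935, -0.0]
force: [-0.6, -0.3, 0.2]
grip_width: 0.0555
```

Run:
```python
from h import *
goto([.4788,-.2198,.0035],148.4)
eye()
```

```text
shift in current tool: [  9.9  28.4 148.5]  in target tool: [  3.7  29.8 148.5]  turn: [ 0.001  0.007 -0.175] rows>= 2
TCP [ 0.4664 -0.2471  0.152 ] eye [ 0.4252 -0.2106  0.1551] pitch -0.4 F [-0.6 -0.3  0.2] w 0.0555 q [-0.49  0.34 -0.08  1.15  0.    0.24]
```

Emit:
drive_tool([
  [0, 0.007, -0.088, 0, 0, 0, -0.3],
  [0, 0, -0.088, 0, 0, 0, -0.3],
  [0, 0, 0, 4, 30, 0, -0.3],
  [0, 0, 0, 0, 0, 40, -0.3],
  [0, 0, 0, 0, 0, 40, -0.3],
  [0, 0, 0, 0, 0, 40, -0.3],
  [0, 0, 0, 0, 0, 20, -0.3],
  [0, 0, 0, 0, 0, 8, -0.3],
  [0, 0, 0, 0, 0, 0, -0.3],
  [0, 0, 0, 0, 0, 0, 0.3],
  [0, 0, 0, 0, 0, 0, 1],
  [0, 0, 0, 0, 0, 0, 1],
  [0, 0, 0, 0, 0, 0, 1],
  [0, 0, 0, 0, 0, 0, 1],
  [0, 0, 0, 0, 0, 0, 1],
], newtons=60)

```text
clock: 15.55
position: [0.4772, -0.2183, 0.0039]
tcp_rot: [-0.0, 0.274, 0.962, 0.001]
force: [-0.9, 0.0, 5.9]
grip_width: 0.0159
```

Run:
```python
from h import *
goto([.605-.055,-.1365,.29],180)
eye((-.055,0,-.0035))
```

```text
shift in current tool: [ -18.3  108.4 -286. ]  in target tool: [ -72.8   81.8 -286.1]  turn: [ 0.002 -0.001 -0.556] rows>= 4
TCP [ 0.4772 -0.2183  0.0039] eye [ 0.5239 -0.2474  0.0073] pitch 0.1 F [-0.9  0.   5.9] w 0.0159 q [-0.43  0.5  -0.26  0.81  0.    0.13]
```

Emit:
drive_tool([
  [0, 0, 0, 0, 0, -10, 1],
  [0, 0, 0, 0, 0, -30, 1],
  [0, 0, 0, 0, 0, -45, 1],
  [0, 0, 0, 0, 0, -45, 1],
  [0, 0, 0, 0, 0, -45, 1],
  [0, 0, 0, 0, 0, -45, 1],
  [0, 0, 0, 0, 0, -45, 1],
  [0, 0, 0, 0, 0, -21, 1],
  [0, 0, -0.139, 0, 0, 0, 1],
  [0, 0, -0.139, 0, 0, 0, 1],
  [0, 0, -0.139, 0, 0, 0, 1],
  [0, 0, -0.139, 0, 0, 0, 1],
  [0, 0, 0, -18, 20, 0, 1],
  [0, 0, 0, -18, 20, 0, 1],
  [0, 0, 0, -18, 20, 0, 1],
  [0, 0, 0, -18, 20, 0, 1],
  [0, 0, 0, 0, 0, 0, 1],
  [0, 0, 0, 0, 0, 0, 1],
])

```text
clock: 17.35
position: [0.5485, -0.1382, 0.2882]
tcp_rot: [-0.002, -0.001, 1.0, 0.002]
force: [-0.3, 0.5, -0.1]
grip_width: 0.016
```

Run:
```python
from h import *
P,R=eye((-.055,0,-.0035)); E=P+R.apply([-.055,0,-.0035])
s=capture("side");t=capture("top");print(proj(s,E),proj(t,E))
goto([.605-.055,-.137,.26],180)
crop(s,278,100,338,160,12,"pics/i1.png");crop(t,370,120,430,170,12,"pics/i2.png")
```

```text
TCP [ 0.5485 -0.1382  0.2882] eye [ 0.6035 -0.1381  0.2915] pitch 0.2 F [-0.3  0.5 -0.1] w 0.016 q [-0.25  0.37  0.32  1.53  0.   -0.25]
[[309.15781234 130.74287678]] [[395.97871639 145.27926977]]
shift in current tool: [-2.1  2.  28.3]  in target tool: [-1.9  2.1 28.3]  turn: [ 0.004 -0.004 -0.001] rows>= 1
```

View pics/i1.png

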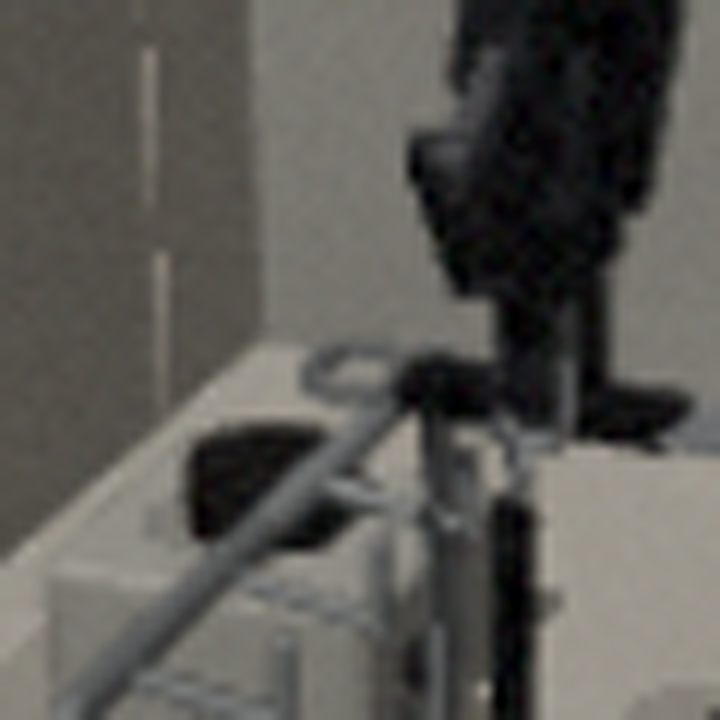

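View pics/i2.png

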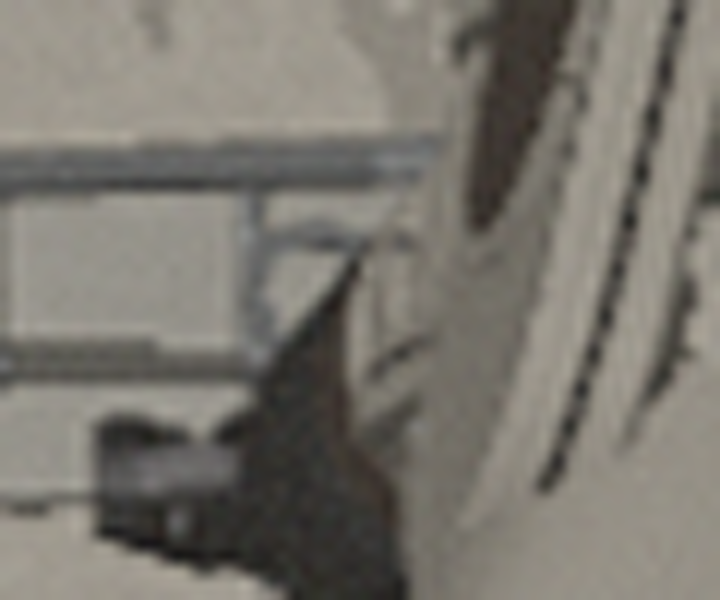

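Run:
```python
from h import *
s=capture("side");t=capture("top")
print("eye side", cast(s,(306.7,130.4),.2915))
print("tipB side top/bend",cast(s,[(308.8,144.5),(308.8,150.9)],.2435)[0],cast(s,(308.8,150.9),.215))
print("D obs eye side then", cast(s,(323.2,124.5),.2627), "tipD", cast(s,(323.75,129),.2435))
```

```text
eye side [[ 0.61205692 -0.13758068  0.2915    ]]
tipB side top/bend [ 0.60500775 -0.13496797  0.2435    ] [[ 0.61011397 -0.14373131  0.215     ]]
D obs eye side then [[ 0.6084112  -0.26415244  0.2627    ]] tipD [[ 0.60879303 -0.26938008  0.2435    ]]
```

Emit:
drive_tool([
  [0.004, -0.004, 0, 2.5, 0, 10, 1],
  [0, 0, 0, 0, 0, 12, 1],
  [0, 0, 0, 0, 0, 8, 1],
  [0, 0, 0, 0, 0, 0, 1],
  [0, 0, 0, 0, 0, 0, 1],
])

```text
clock: 18.05
position: [0.546, -0.1387, 0.2577]
tcp_rot: [-0.0, 0.0, 1.0, 0.0]
force: [-0.2, -0.2, -0.6]
grip_width: 0.016
```

Run:
```python
from h import *
P,R=eye((-.055,0,-.0035)); E=P+R.apply([-.055,0,-.0035])
s=capture("side");t=capture("top");print(proj(s,E),proj(t,E))
crop(s,288,110,338,160,14,"pics/i3.png")
crop(t,370,120,430,170,12,"pics/i4.png")
```

```text
TCP [ 0.546  -0.1387  0.2577] eye [ 0.601  -0.1388  0.2612] pitch 0.0 F [-0.2 -0.2 -0.6] w 0.016 q [-0.25  0.36  0.24  1.45 -0.   -0.25]
[[310.21950724 139.33222926]] [[394.25424109 148.42731396]]
```

View pics/i3.png

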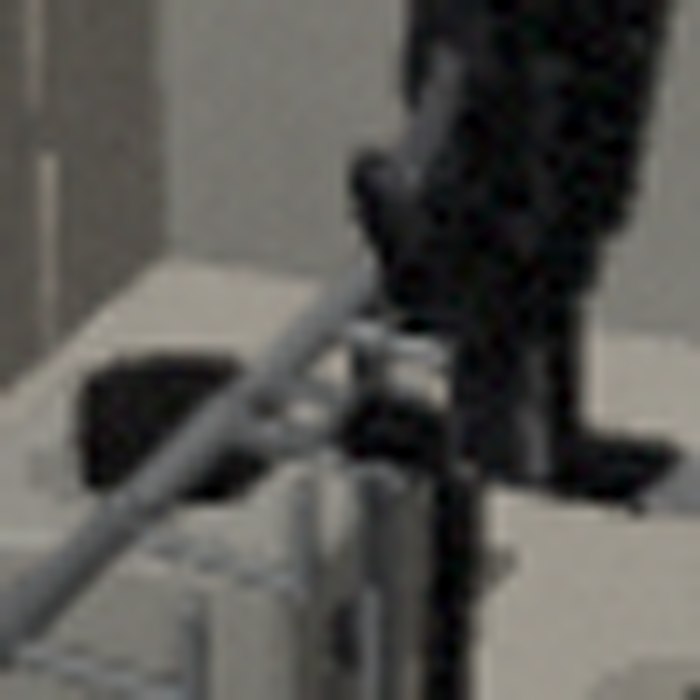

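View pics/i4.png

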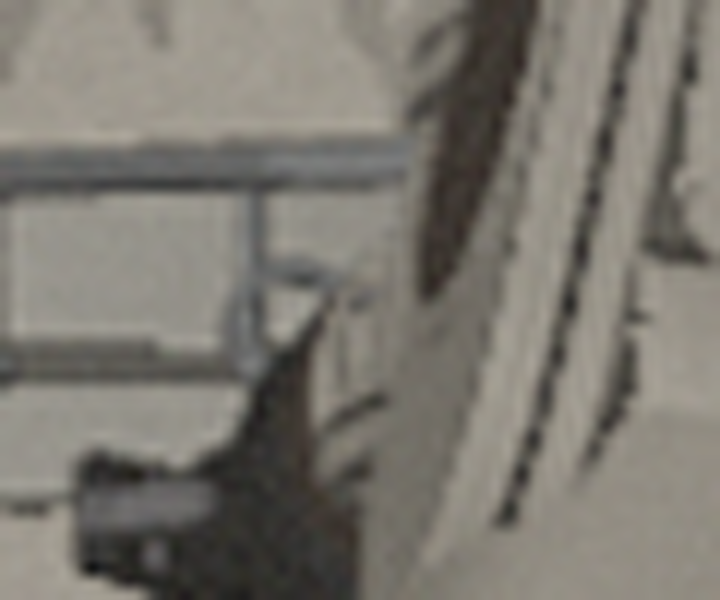

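Run:
```python
from h import *
s=capture("side");t=capture("top")
for n,e in(("pred",(.601,-.1388)),("top",cast(t,(395.3,147.8),.2612)[0][:2]),("side",cast(s,(308.6,139.2),.2612)[0][:2])):
  print(n,e,"tip/bend in top",proj(t,[*e,.2435]).round(1),proj(t,[*e,.215]).round(1),"side",proj(s,[*e,.2435]).round(1),proj(s,[*e,.215]).round(1))
```

```text
pred (0.601, -0.1388) tip/bend in top [[393.2 149.7]] [[391.5 151.6]] side [[310.4 144.2]] [[310.6 152. ]]
top [ 0.60271568 -0.14171285] tip/bend in top [[394.2 149.1]] [[392.4 151. ]] side [[310.3 143.8]] [[310.5 151.5]]
side [ 0.60637758 -0.13771011] tip/bend in top [[392.7 147.8]] [[391.  149.8]] side [[308.8 144.1]] [[309.1 151.8]]
```

Emit:
drive_tool([
  [0, 0, 0, 0, 2, 8, 1],
  [0, 0, 0, 0, 0, 10, 1],
  [0, 0, 0, 0, 0, 10, 1],
  [0, 0, 0, 0, 0, 8, 1],
  [0, 0, 0, 0, 0, 0, 1],
  [0, 0, 0, 0, 0, 0, 1],
])

```text
clock: 18.85
position: [0.546, -0.1366, 0.2218]
tcp_rot: [-0.0, 0.0, 1.0, -0.0]
force: [-0.5, -0.7, -0.1]
grip_width: 0.0159
```

Run:
```python
from h import *
P,R=eye((-.055,0,-.0035))
s=capture("side");t=capture("top")
crop(s,288,110,338,160,14,"pics/i5.png")
crop(t,370,120,430,170,12,"pics/i6.png")
```

```text
TCP [ 0.546  -0.1366  0.2218] eye [ 0.601  -0.1366  0.2253] pitch 0.0 F [-0.5 -0.7 -0.1] w 0.0159 q [-0.25  0.37  0.16  1.36 -0.   -0.24]
```

View pics/i5.png

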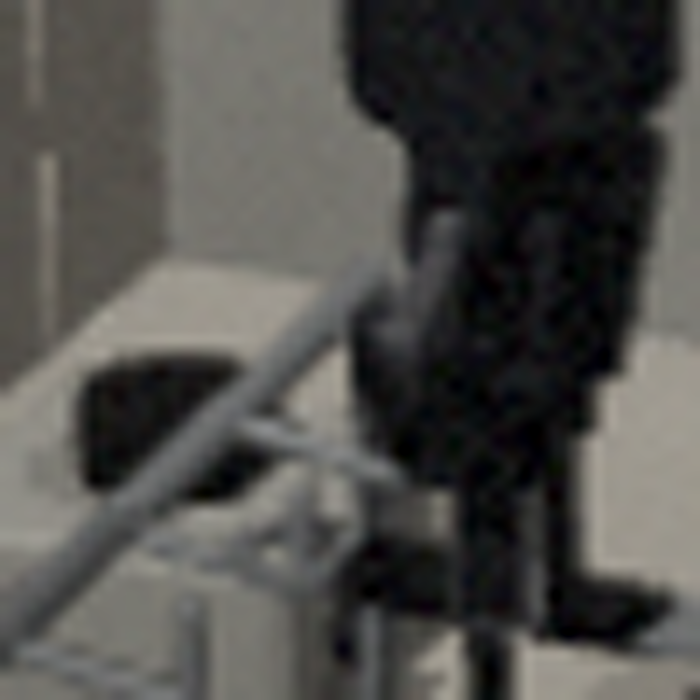

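View pics/i6.png

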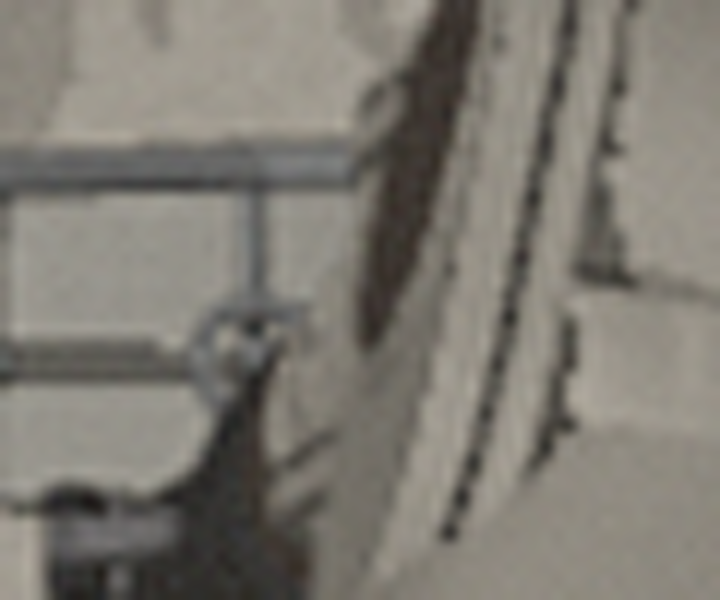

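Emit:
drive_tool([
  [0, -0.13, 0, -1, 0, 7.2, 1],
  [0, -0.13, 0, -1, 0, 7.2, 1],
  [0, -0.13, 0, -1, 0, 7.2, 1],
  [0, -0.13, 0, 0.2, 0, 9, 1],
  [0, -0.13, 0, 0.2, 0, 9, 1],
  [0, -0.13, 0, 0.2, 0, 9, 1],
  [0, 0, 0, 0, 0, 0, 1],
  [0, 0, 0, 0, 0, 0, 1],
])

```text
clock: 19.75
position: [0.5641, -0.1371, 0.1782]
tcp_rot: [0.366, 0.001, 0.931, 0.0]
force: [0.5, 0.7, 0.2]
grip_width: 0.0156
```

Run:
```python
from h import *
P,R=eye((-.055,0,-.0035))
s=capture("side")
crop(s,288,110,338,160,14,"pics/i7.png")
```

```text
TCP [ 0.5641 -0.1371  0.1782] eye [ 0.602  -0.1371  0.2182] pitch -43.0 F [0.5 0.7 0.2] w 0.0156 q [-0.37  0.04 -0.69  0.12  0.25 -0.27]
```

View pics/i7.png

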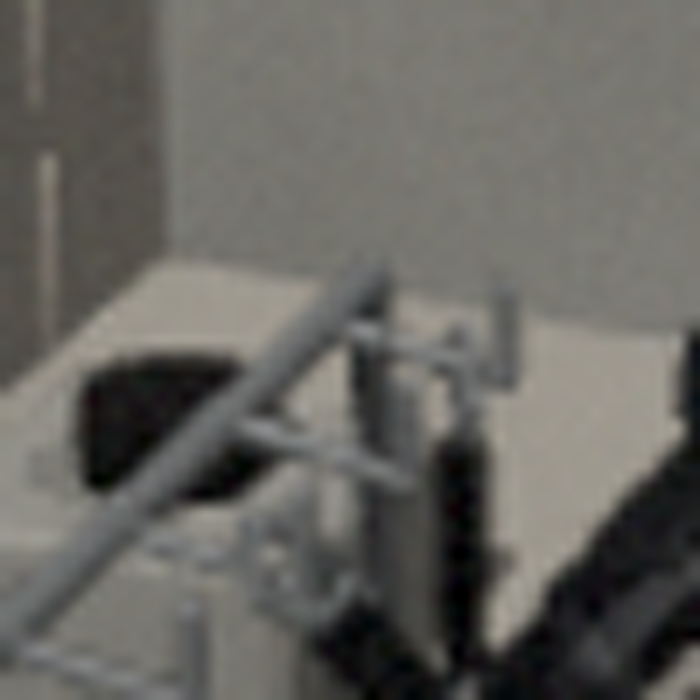

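Threaded and clear at 43°. Continue to about 65°, eased down onto the wire.

Emit:
drive_tool([
  [0, 0, 0, 1.5, 0, 2, 1],
  [0, -0.13, 0, -0.4, 0, 9, 1],
  [0, -0.13, 0, -0.4, 0, 9, 1],
  [0, -0.13, 0, -0.4, 0, 9, 1],
  [0, 0, 0, 0, 0, 0, 1],
  [0, 0, 0, 0, 0, 0, 1],
])

```text
clock: 20.4
position: [0.5852, -0.1385, 0.1608]
tcp_rot: [0.491, 0.001, 0.871, 0.0]
force: [-2.3, 1.8, 1.1]
grip_width: 0.016
```

Run:
```python
from h import *
P,R=eye((-.055,0,-.0035))
s=capture("side")
crop(s,288,110,338,160,14,"pics/i8.png")
```

```text
TCP [ 0.5852 -0.1385  0.1608] eye [ 0.6108 -0.1387  0.2096] pitch -58.8 F [-2.3  1.8  1.1] w 0.016 q [-0.4   0.19 -0.94 -0.55  0.34 -0.22]
```

View pics/i8.png

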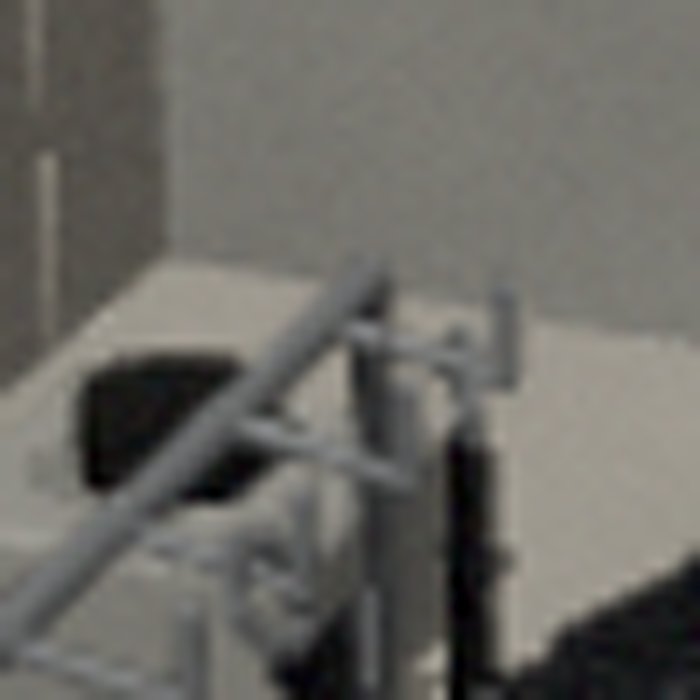

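Emit:
drive_tool([
  [0, 0, 0, 0, 0, 0, 0.1],
  [0, 0, 0, 0, 0, 0, 0.1],
  [0, 0, 0, 0, 0, 0, 0.1],
  [0, 0, 0, 0, 0, -10, 0.1],
  [0, 0, 0, 0, 0, -20, 0.1],
  [0, 0, 0, 0, 0, -30, 0.1],
  [0, 0, 0, 0, 0, -30, 0.1],
  [0, 0, 0, 0, 0, 0, 0.1],
])

```text
clock: 21.25
position: [0.5041, -0.1384, 0.2083]
tcp_rot: [0.492, 0.002, 0.871, -0.001]
force: [-0.2, -0.3, 0.4]
grip_width: 0.038
```

Run:
```python
from h import *
eye()
s=capture("side");t=capture("top"); crop(s,260,110,360,200,8,"pics/i9.png"); cv2.imwrite("pics/top3.png",t["image"])
for g in grips(t): print(g)
goto([.4405,-.0687,.15],184.6)
```

```text
TCP [ 0.5041 -0.1384  0.2083] eye [ 0.4727 -0.1382  0.163 ] pitch -58.9 F [-0.2 -0.3  0.4] w 0.038 q [-0.51 -0.09 -1.02 -0.33  0.43 -0.28]
(array([0.4346, 0.3835]), 8.7, np.float64(0.0898), np.float64(0.0274), array([229.5, 213. ]))
(array([ 0.4405, -0.0689]), 4.2, np.float64(0.0795), np.float64(0.0159), array([361.8, 210. ]))
shift in current tool: [ 83.7  69.9 -26.6]  in target tool: [59.9 75.2 58. ]  turn: [-0.043  1.028 -0.077] rows>= 7
```

View pics/i9.png

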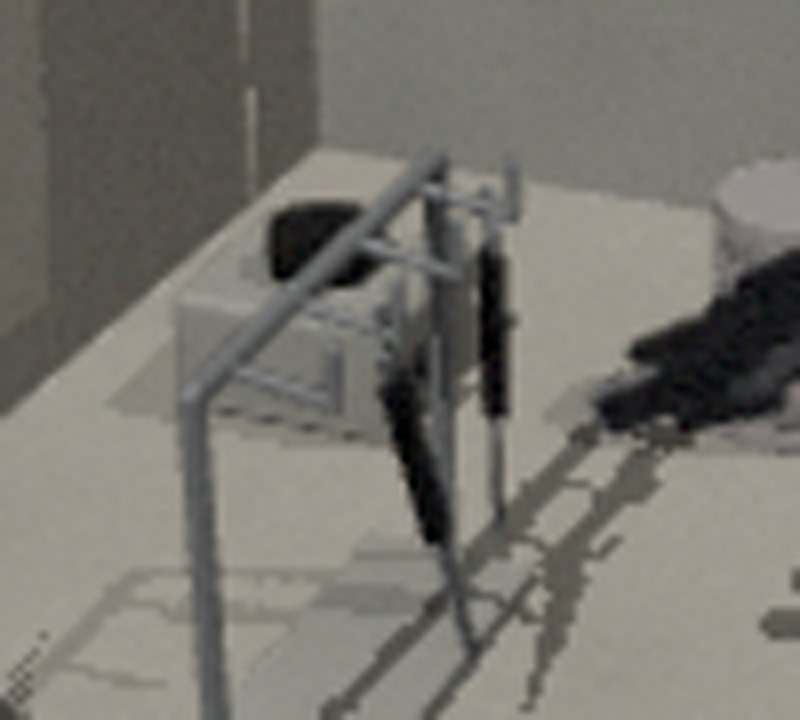

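View pics/top3.png

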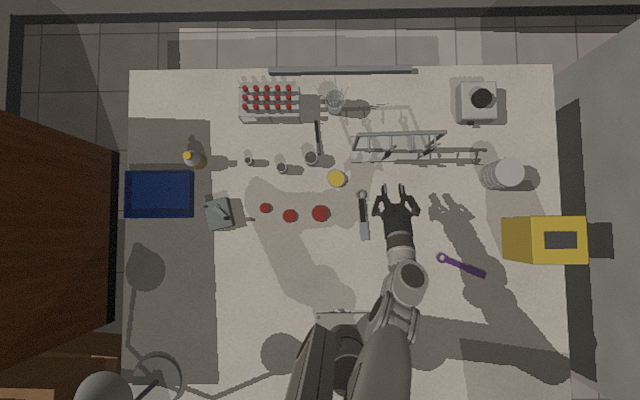

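Emit:
drive_tool([
  [-0.005, 0.129, -0.01, 0, 0, 0, -0.3],
  [-0.005, 0.129, -0.01, 0, 0, 0, -0.3],
  [-0.005, 0.129, -0.01, 0, 0, 0, -0.3],
  [-0.005, 0.129, -0.01, 0, 0, 0, -0.3],
  [-0.005, 0.129, -0.01, 0, 0, 0, -0.3],
  [-0.005, 0.129, -0.01, 0, 0, 0, -0.3],
  [-0.005, 0.129, -0.01, 0, 0, 0, -0.3],
  [-0.005, 0.129, -0.01, 0, 0, 0, -0.3],
  [0, 0, 0, 20, 25, 20, -0.3],
  [0, 0, 0, 20, 25, 20, -0.3],
  [0, 0, 0, 20, 25, 18, -0.3],
  [0, 0, 0, 0, 0, 0, -0.3],
  [0, 0, 0, 0, 0, 0, -0.3],
])

```text
clock: 22.65
position: [0.4455, -0.0685, 0.1426]
tcp_rot: [0.024, -0.039, 0.999, -0.001]
force: [0.4, -0.7, -0.2]
grip_width: 0.0556
```

Run:
```python
from h import *
s=capture("side")
for g in grips(s): print(g)
goto([.4405,-.0687,.0035],184.6); eye()
```

```text
(array([ 0.4407, -0.0618]), 3.3, np.float64(0.0795), np.float64(0.027), array([346.2, 224. ]))
(array([0.7163, 0.0887]), 3.1, np.float64(0.0836), np.float64(0.0186), array([252.2, 230.2]))
(array([0.4402, 0.4594]), 7.8, np.float64(0.0845), np.float64(0.0114), array([269.7, 344.1]))
shift in current tool: [ 13.4   1.4 139.8]  in target tool: [  6.4   0.9 140.3]  turn: [-0.004  0.05  -0.002] rows>= 1
TCP [ 0.4469 -0.0691  0.1438] eye [ 0.392  -0.0733  0.1445] pitch -2.9 F [ 0.1 -0.8  0.5] w 0.0556 q [-0.16  0.17 -0.32  1.03  0.01 -0.24]
```

Emit:
drive_tool([
  [-0.004, 0.05, -0.002, 0, 0, 0, -0.3],
  [0, 0, 0, 6.4, 1, 30, -0.3],
  [0, 0, 0, 0, 0, 40, -0.3],
  [0, 0, 0, 0, 0, 40, -0.3],
  [0, 0, 0, 0, 0, 20, -0.3],
  [0, 0, 0, 0, 0, 9, -0.3],
  [0, 0, 0, 0, 0, 0, -0.3],
  [0, 0, 0, 0, 0, 0, 0.3],
  [0, 0, 0, 0, 0, 0, 1],
  [0, 0, 0, 0, 0, 0, 1],
  [0, 0, 0, 0, 0, 0, 1],
  [0, 0, 0, 0, 0, 0, 1],
  [0, 0, 0, 0, 0, 0, 1],
], newtons=60)

```text
clock: 24.0
position: [0.4408, -0.0688, 0.0065]
tcp_rot: [0.002, -0.04, 0.999, -0.0]
force: [-0.6, -0.1, 5.9]
grip_width: 0.0154
```

Run:
```python
from h import *
goto([.601-.055,-.0735,.29],180)
eye((-.055,0,-.0035))
```

```text
shift in current tool: [-105.4  -13.1 -283.1]  in target tool: [-105.2   -4.7 -283.5]  turn: [-0.     0.003  0.079] rows>= 1
TCP [ 0.4408 -0.0688  0.0065] eye [ 0.4956 -0.0645  0.0102] pitch -0.2 F [-0.6 -0.1  5.9] w 0.0154 q [-0.16  0.37 -0.48  0.72  0.   -0.23]
```

Emit:
drive_tool([
  [0, 0, 0, 0, 0, -10, 1],
  [0, 0, 0, 0, 0, -30, 1],
  [0, 0, 0, 0, 0, -45, 1],
  [0, 0, 0, 0, 0, -45, 1],
  [0, 0, 0, 0, 0, -45, 1],
  [0, 0, 0, 0, 0, -45, 1],
  [0, 0, 0, 0, 0, -45, 1],
  [0, 0, 0, 0, 0, -18, 1],
  [0, 0.003, 0.079, 0, 0, 0, 1],
  [0, 0, 0, -27, -1.2, 0, 1],
  [0, 0, 0, -27, -1.2, 0, 1],
  [0, 0, 0, -27, -1.2, 0, 1],
  [0, 0, 0, -24, -1.2, 0, 1],
  [0, 0, 0, 0, 0, 0, 1],
  [0, 0, 0, 0, 0, 0, 1],
])

```text
clock: 25.5
position: [0.5439, -0.0733, 0.2875]
tcp_rot: [-0.002, -0.0, 1.0, 0.0]
force: [-0.4, -0.0, -0.5]
grip_width: 0.0155
```

Run:
```python
from h import *
P,R=eye((-.055,0,-.0035)); E=P+R.apply([-.055,0,-.0035])
s=capture("side");t=capture("top");print(proj(s,E),proj(t,E))
goto([.601-.055,-.0735,.26],180)
crop(s,268,110,328,170,12,"pics/j1.png");crop(t,340,120,400,170,12,"pics/j2.png")
```

```text
TCP [ 0.5439 -0.0733  0.2875] eye [ 0.5989 -0.0733  0.2907] pitch 0.3 F [-0.4 -0.  -0.5] w 0.0155 q [-0.13  0.33  0.27  1.52 -0.   -0.13]
[[301.76309151 139.06762805]] [[372.11902844 147.28005195]]
shift in current tool: [-2.7 -0.2 28. ]  in target tool: [-2.6 -0.1 28. ]  turn: [ 0.001 -0.004  0.   ] rows>= 1
```

View pics/j1.png

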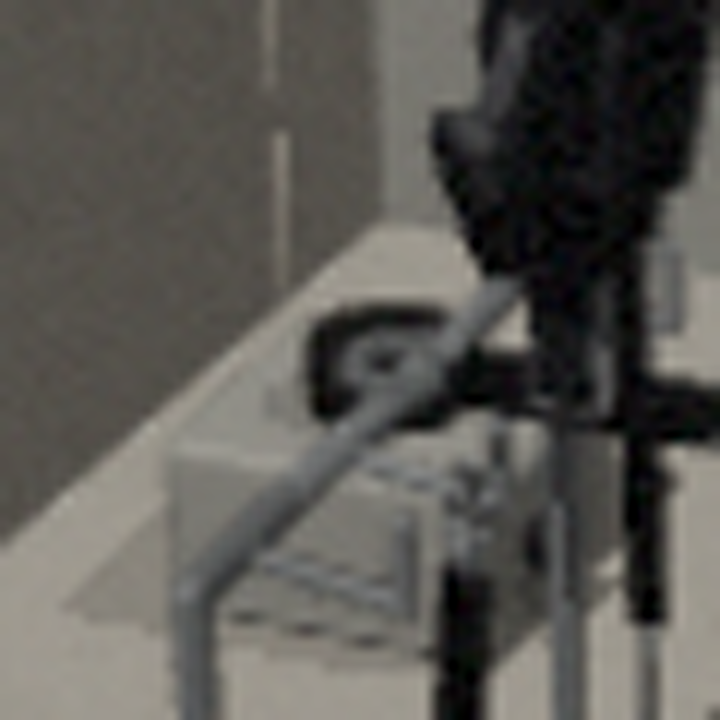

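View pics/j2.png

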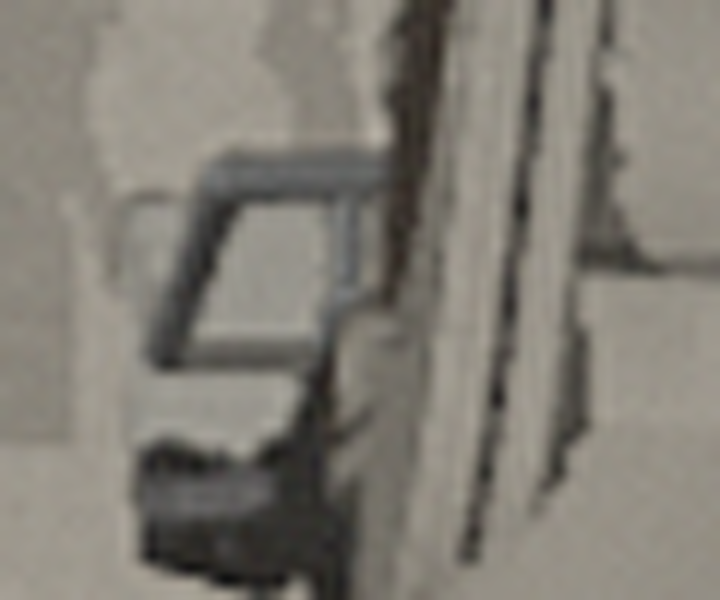

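Run:
```python
from h import *
s=capture("side")
print(cast(s,(299.9,139.5),.2907),cast(s,(301.7,152.9),.2435),cast(s,(301.7,159.8),.215))
```

```text
[[ 0.60299143 -0.06837489  0.2907    ]] [[ 0.60018971 -0.0709194   0.2435    ]] [[ 0.60443533 -0.07692914  0.215     ]]
```

Emit:
drive_tool([
  [0, -0.004, 0, 0, -1.5, 10, 1],
  [0, 0, 0, 0, 0, 12, 1],
  [0, 0, 0, 0, 0, 8, 1],
  [0, 0, 0, 0, 0, 0, 1],
  [0, 0, 0, 0, 0, 0, 1],
])

```text
clock: 26.15
position: [0.544, -0.0748, 0.2575]
tcp_rot: [-0.0, -0.0, 1.0, 0.0]
force: [0.2, -0.3, -0.9]
grip_width: 0.0155
```

Run:
```python
from h import *
P,R=eye((-.055,0,-.0035)); E=P+R.apply([-.055,0,-.0035])
s=capture("side");t=capture("top");print(proj(s,E),proj(t,E))
crop(s,278,130,328,180,14,"pics/j3.png");crop(t,340,120,400,170,12,"pics/j4.png")
```

```text
TCP [ 0.544  -0.0748  0.2575] eye [ 0.599  -0.0748  0.261 ] pitch 0.0 F [ 0.2 -0.3 -0.9] w 0.0155 q [-0.14  0.33  0.2   1.44  0.   -0.14]
[[302.33916291 147.49329784]] [[371.38119999 149.41241976]]
```

View pics/j3.png

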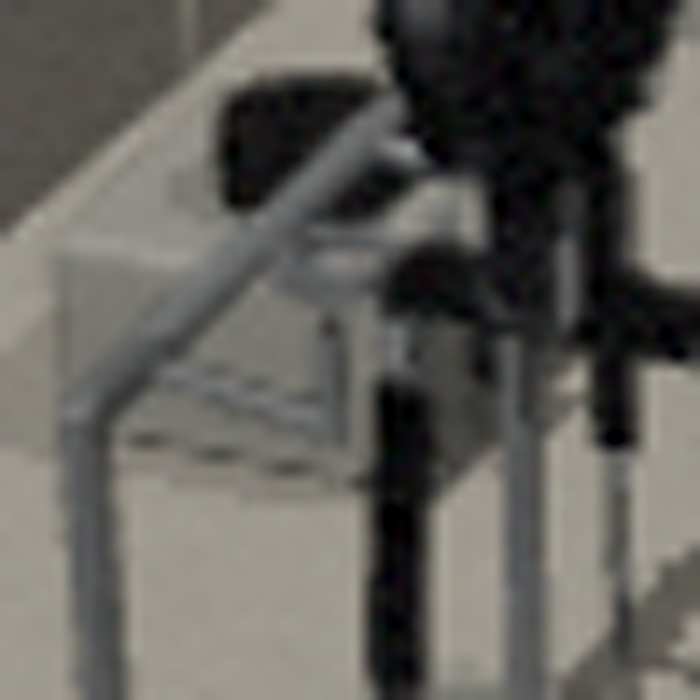

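View pics/j4.png

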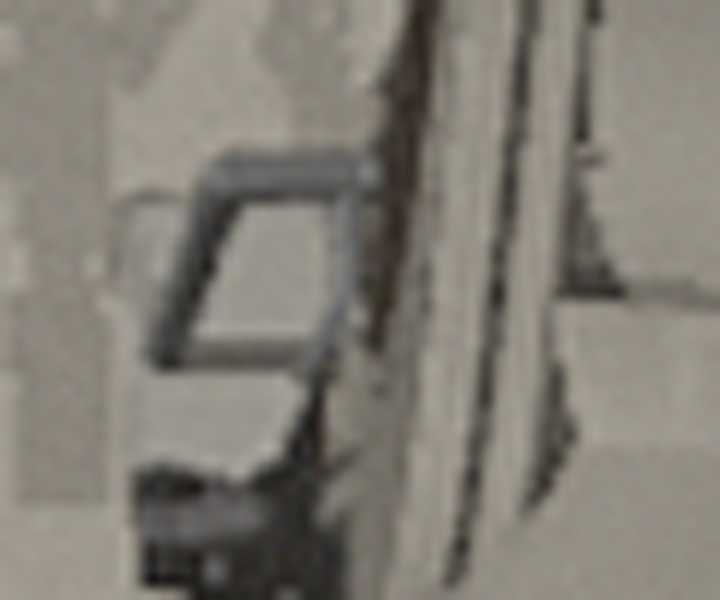

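Emit:
drive_tool([
  [0, 0, 0, -1.5, -1, 8, 1],
  [0, 0, 0, 0, 0, 10, 1],
  [0, 0, 0, 0, 0, 10, 1],
  [0, 0, 0, 0, 0, 8, 1],
  [0, 0, 0, 0, 0, 0, 1],
  [0, 0, 0, 0, 0, 0, 1],
])

```text
clock: 26.85
position: [0.5454, -0.0759, 0.2218]
tcp_rot: [0.0, -0.0, 1.0, 0.0]
force: [-1.7, 0.5, 2.5]
grip_width: 0.0156
```

Run:
```python
from h import *
P,R=eye((-.055,0,-.0035))
s=capture("side")
crop(s,278,130,328,180,14,"pics/j5.png")
```

```text
TCP [ 0.5454 -0.0759  0.2218] eye [ 0.6004 -0.0759  0.2253] pitch -0.0 F [-1.7  0.5  2.5] w 0.0156 q [-0.14  0.35  0.12  1.35  0.   -0.14]
```

View pics/j5.png

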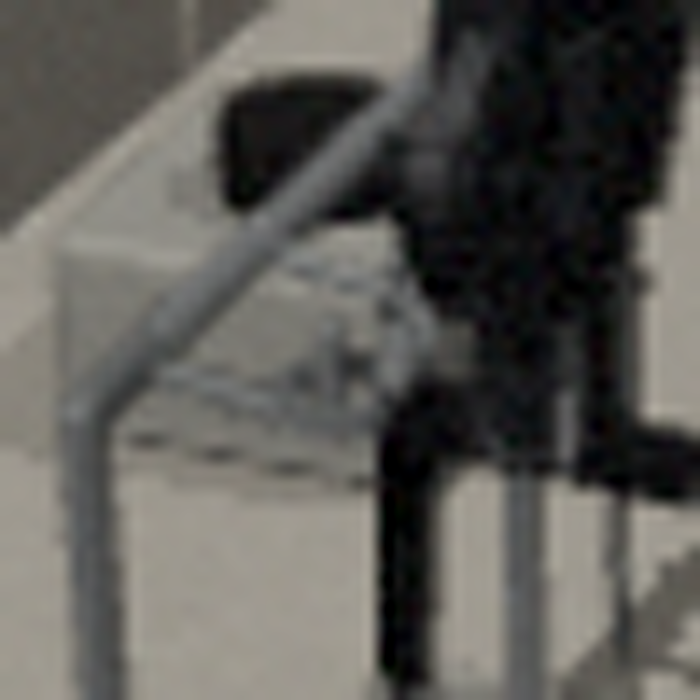

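Emit:
drive_tool([
  [0, -0.13, 0, -1, 0, 7.2, 1],
  [0, -0.13, 0, -1, 0, 7.2, 1],
  [0, -0.13, 0, -1, 0, 7.2, 1],
  [0, 0, 0, 0, 0, 0, 1],
  [0, 0, 0, 0, 0, 0, 1],
])

```text
clock: 27.4
position: [0.551, -0.076, 0.2013]
tcp_rot: [0.193, 0.0, 0.981, 0.0]
force: [2.3, -0.1, 0.8]
grip_width: 0.0158
```

Run:
```python
from h import *
P,R=eye((-.055,0,-.0035))
s=capture("side")
crop(s,278,130,328,180,14,"pics/j6.png")
```

```text
TCP [ 0.551  -0.076   0.2013] eye [ 0.6006 -0.076   0.2253] pitch -22.2 F [ 2.3 -0.1  0.8] w 0.0158 q [-0.17  0.09 -0.34  0.76  0.07 -0.16]
```

View pics/j6.png

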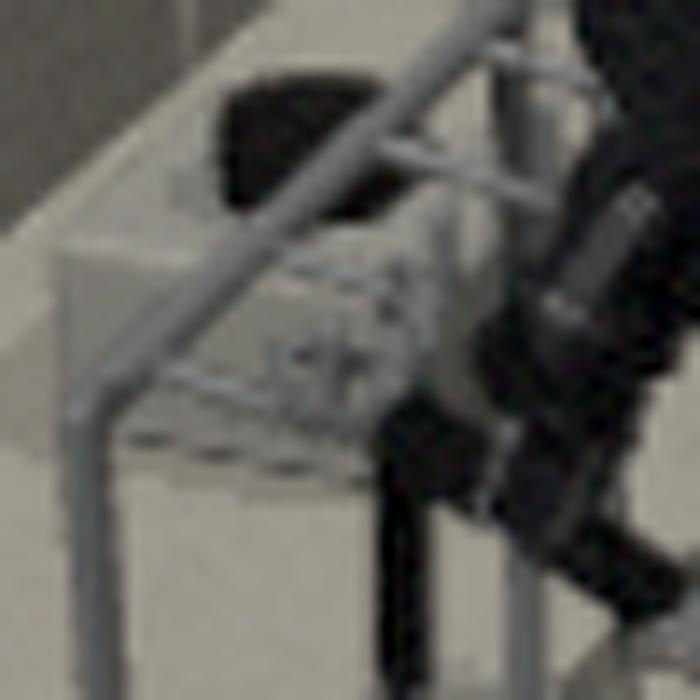

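Emit:
drive_tool([
  [0, -0.13, 0, 0.2, 0, 9, 1],
  [0, -0.13, 0, 0.2, 0, 9, 1],
  [0, -0.13, 0, 0.2, 0, 9, 1],
  [0, 0, 0, 1.5, 0, 2, 1],
  [0, -0.13, 0, -0.4, 0, 9, 1],
  [0, -0.1, 0, -0.4, 0, 7, 1],
  [0, 0, 0, 0, 0, 0, 1],
  [0, 0, 0, 0, 0, 0, 1],
])

```text
clock: 28.25
position: [0.5786, -0.0767, 0.1664]
tcp_rot: [0.45, 0.0, 0.893, 0.001]
force: [-2.5, 1.1, 1.2]
grip_width: 0.0154
```

Run:
```python
from h import *
P,R=eye((-.055,0,-.0035))
s=capture("side")
crop(s,278,130,328,180,14,"pics/j7.png")
```

```text
TCP [ 0.5786 -0.0767  0.1664] eye [ 0.6085 -0.0768  0.2126] pitch -53.5 F [-2.5  1.1  1.2] w 0.0154 q [-0.23  0.09 -0.91 -0.34  0.18 -0.14]
```

View pics/j7.png

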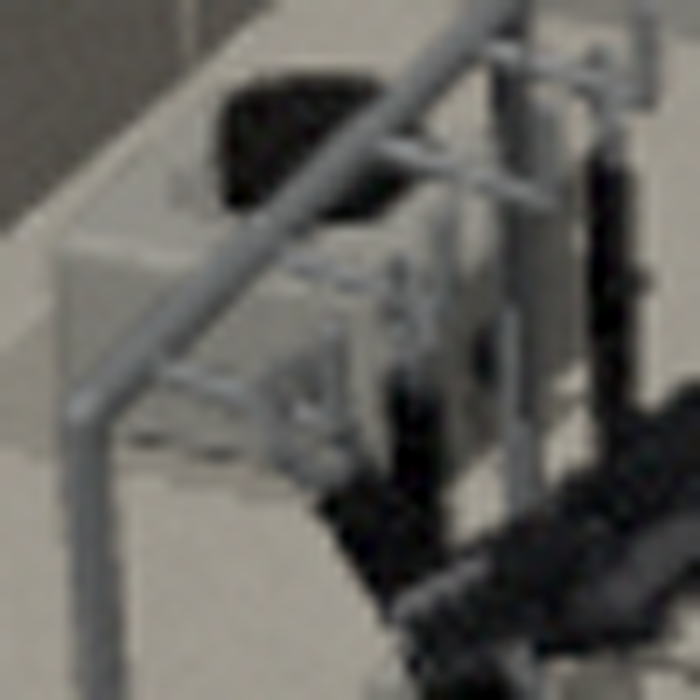

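Emit:
drive_tool([
  [0, 0, 0, 0, 0, 0, 0.1],
  [0, 0, 0, 0, 0, 0, 0.1],
  [0, 0, 0, 0, 0, 0, 0.1],
  [0, 0, 0, 0, 0, -10, 0.1],
  [0, 0, 0, 0, 0, -20, 0.1],
  [0, 0, 0, 0, 0, -25, 0.1],
  [0, 0.1, 0, 0, 0, -15, 0.1],
  [0, 0.12, 0, 0, 0, -10, 0.1],
  [0, 0.12, 0, 0, 0, -10, 0.1],
  [0, 0.12, 0, 0, 0, -10, 0.1],
  [0, 0.12, 0, 0, 0, -10, 0.1],
  [0, 0.12, 0, 0, 0, -10, 0.1],
  [0, 0.12, 0, 0, 0, -10, 0.1],
  [0, 0.12, 0, 0, 0, -10, 0.1],
  [0, 0, 0, 0, 0, 0, 0.1],
])

```text
clock: 29.8
position: [0.4933, -0.0769, 0.2635]
tcp_rot: [0.013, 0.0, 1.0, 0.001]
force: [0.7, 0.6, -0.4]
grip_width: 0.0385
```

Run:
```python
from h import *
eye()
s=capture("side");t=capture("top"); crop(s,260,110,360,200,8,"pics/k1.png"); crop(t,180,100,480,260,2.6,"pics/k2.png")
for cam,cc in(("top",t),("side",s)):
    hsv=cv2.cvtColor(cc["image"],cv2.COLOR_BGR2HSV)
    m=((hsv[...,0]<8)|(hsv[...,0]>172))&(hsv[...,1]>130)&(hsv[...,2]>50)
    n,l,st,ce=cv2.connectedComponentsWithStats(m.astype(np.uint8))
    for i in range(1,n):
        if st[i,4]>60:
            ys,xs=np.where(l==i); X=cast(cc,np.c_[xs,ys],.010); print(cam,ce[i].round(1),st[i,4],X.mean(0).round(4))
```

```text
TCP [ 0.4933 -0.0769  0.2635] eye [ 0.4382 -0.0768  0.2655] pitch -1.5 F [ 0.7  0.6 -0.4] w 0.0385 q [-0.16  0.21  0.05  1.38  0.01 -0.16]
top [264.5 207.6] 71 [0.4518 0.2638 0.01  ]
top [319.6 212.9] 200 [0.4318 0.0752 0.01  ]
top [289.1 215.5] 126 [0.424  0.1795 0.01  ]
side [332.5 250.4] 198 [0.4325 0.0796 0.01  ]
side [321.5 272.8] 159 [0.424  0.1841 0.01  ]
side [300.4 289.4] 105 [0.4518 0.267  0.01  ]
```

View pics/k1.png

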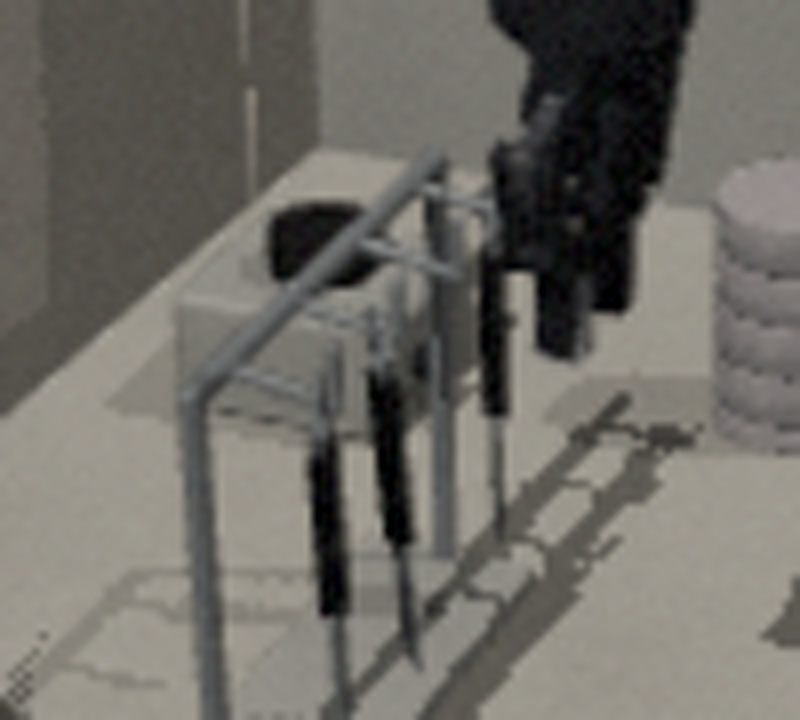

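View pics/k2.png

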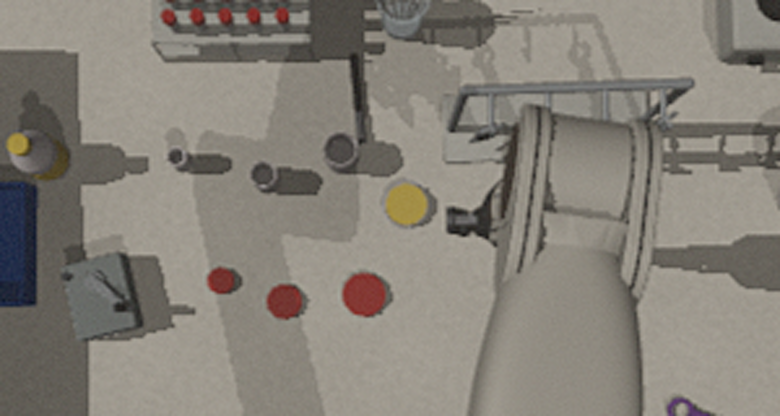

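Run:
```python
from h import *
goto([.432,.0755,.06],90)
```

```text
shift in current tool: [ 64.5 151.9 201. ]  in target tool: [152.2 -58.8 202.5]  turn: [0.023 0.02  1.57 ] rows>= 11
```

Emit:
drive_tool([
  [0.002, 0.002, 0.143, 0, 0, 0, -0.69],
  [0.002, 0.002, 0.143, 0, 0, 0, -0.69],
  [0.002, 0.002, 0.143, 0, 0, 0, -0.69],
  [0.002, 0.002, 0.143, 0, 0, 0, -0.69],
  [0.002, 0.002, 0.143, 0, 0, 0, -0.69],
  [0.002, 0.002, 0.143, 0, 0, 0, -0.69],
  [0.002, 0.002, 0.143, 0, 0, 0, -0.69],
  [0.002, 0.002, 0.143, 0, 0, 0, -0.69],
  [0.002, 0.002, 0.143, 0, 0, 0, -0.69],
  [0.002, 0.002, 0.143, 0, 0, 0, -0.69],
  [0.002, 0.002, 0.143, 0, 0, 0, -0.69],
  [0, 0, 0, 38, -15, 50, -0.69],
  [0, 0, 0, 38, -15, 50, -0.69],
  [0, 0, 0, 38, -15, 50, -0.69],
  [0, 0, 0, 38, -14, 50, -0.69],
  [0, 0, 0, 0, 0, 0, -0.69],
  [0, 0, 0, 0, 0, 0, -0.69],
])

```text
clock: 31.6
position: [0.4426, 0.0416, 0.1082]
tcp_rot: [-0.001, 0.708, 0.706, -0.0]
force: [1.0, 0.3, 0.5]
grip_width: 0.0719
```

Run:
```python
from h import *
P,R=eye(); print(R.as_matrix().round(3))
goto([.432,.0755,.03],90)
s=capture("side");t=capture("top")
u=proj(s,P)[0];print(u); x,y=map(int,u); crop(s,x-50,y-50,x+50,y+50,6,"pics/l1.png")
```

```text
TCP [0.4426 0.0416 0.1082] eye [0.4427 0.0966 0.1117] pitch 0.1 F [1.  0.3 0.5] w 0.0719 q [ 0.09  0.23 -0.35  0.99  0.    1.67]
[[ 0.002  1.    -0.001]
 [ 1.    -0.002  0.001]
 [ 0.001 -0.001 -1.   ]]
shift in current tool: [ 33.8 -10.6  78.2]  in target tool: [ 33.9 -10.6  78.2]  turn: [-0.001 -0.001 -0.002] rows>= 1
[334.1226315 217.3078091]
```

View pics/l1.png

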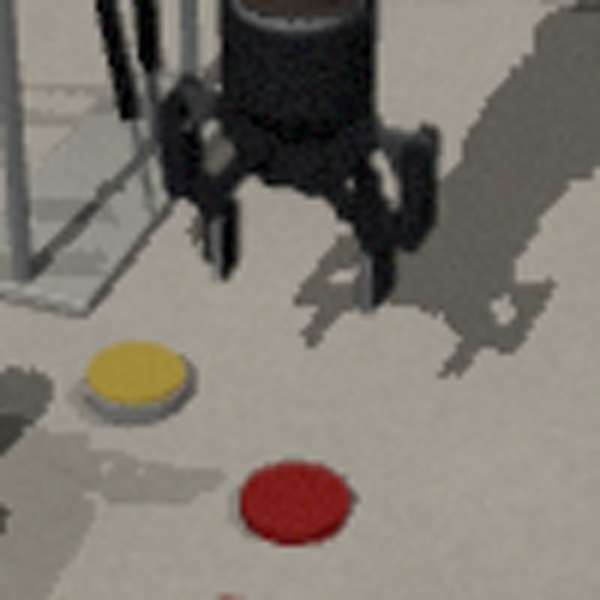

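Emit:
drive_tool([
  [0, 0, 0, 17, -5.5, 20, -0.69],
  [0, 0, 0, 17, -5, 20, -0.69],
  [0, 0, 0, 0, 0, 20, -0.69],
  [0, 0, 0, 0, 0, 20, -0.69],
  [0, 0, 0, 0, 0, 15, -0.69],
  [0, 0, 0, 0, 0, 0, -0.69],
  [0, 0, 0, 0, 0, 0, -0.69],
])

```text
clock: 32.4
position: [0.4359, 0.0752, 0.0148]
tcp_rot: [-0.0, 0.709, 0.705, 0.001]
force: [-0.4, 0.4, -0.2]
grip_width: 0.0724
```

Run:
```python
from h import *
P,R=eye()
s=capture("side");t=capture("top")
u=proj(s,P)[0];print(u,proj(t,P)); x,y=map(int,u); crop(s,x-40,y-40,x+40,y+30,8,"pics/l2.png")
crop(t,280,180,360,240,8,"pics/l3.png")
```

```text
TCP [0.4359 0.0752 0.0148] eye [0.4361 0.1302 0.0184] pitch 0.1 F [-0.4  0.4 -0.2] w 0.0724 q [ 0.17  0.36 -0.48  0.74  0.    1.75]
[332.00625069 248.06064155] [[319.54246131 211.68998933]]
```

View pics/l2.png

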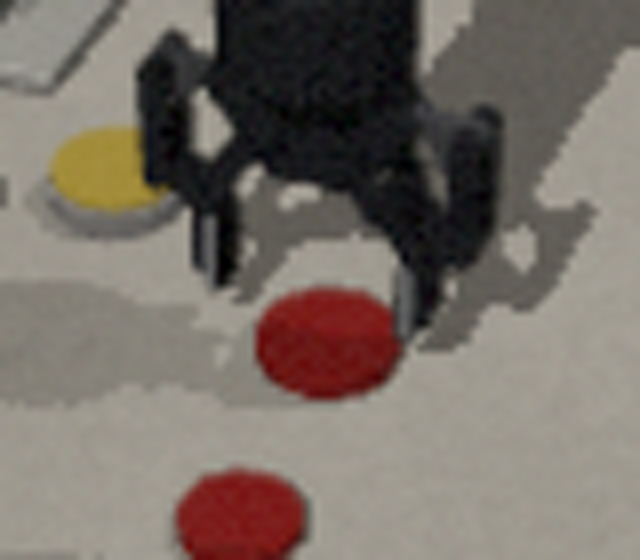

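View pics/l3.png

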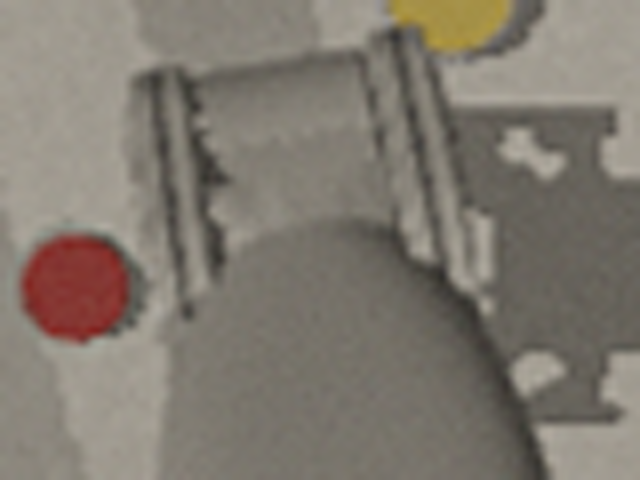

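Run:
```python
from h import *
s=capture("side")
for z in(.0148,.018,.0235): print(z,proj(s,[.4359,.0752,z]))
print("tips at z .022",cast(s,[(292+220/8-.44,208+285/8-.44),(292+410/8-.44,208+335/8-.44)],.022))
print("disc",cast(s,(292+327/8-.44,208+343/8-.44),.0075))
```

```text
0.0148 [[331.99509764 248.07038572]]
0.018 [[331.99450466 247.27577373]]
0.0235 [[331.99348152 245.90473554]]
tips at z .022 [[0.47892759 0.07676591 0.022     ]
 [0.39964974 0.07641749 0.022     ]]
disc [[0.43362714 0.07715378 0.0075    ]]
```

Emit:
drive_tool([
  [0, 0, 0, 0.6, -4, 0, -0.69],
  [0, 0, 0, 0, 0, 8, -0.69],
  [0, 0, 0, 0, 0, 6, -0.69],
  [0, 0, 0, 0, 0, 3, -0.69],
  [0, 0, 0, 0, 0, 0, -0.69],
  [0, 0, 0, 0, 0, 0, -0.69],
])

```text
clock: 33.15
position: [0.4303, 0.0763, -0.0036]
tcp_rot: [-0.001, 0.708, 0.706, 0.0]
force: [0.2, -0.3, 0.2]
grip_width: 0.0723
```

Emit:
drive_tool([
  [0, 0, 0, 0, 0, 0, -0.4],
  [0, 0, 0, 0, 0, 0, -0.1],
  [0, 0, 0, 0, 0, 0, 0.2],
  [0, 0, 0, 0, 0, 0, 0.3],
  [0, 0, 0, 0, 0, 0, 0.3],
  [0, 0, 0, 0, 0, 0, 0.3],
], newtons=40)

```text
clock: 33.75
position: [0.4306, 0.0763, -0.0028]
tcp_rot: [-0.001, 0.708, 0.706, 0.001]
force: [-1.2, 0.3, 5.8]
grip_width: 0.0562
```

Run:
```python
from h import *
P,R=eye()
s=capture("side")
u=proj(s,P)[0]; x,y=map(int,u);print(x,y); crop(s,x-40,y-40,x+40,y+30,8,"pics/l4.png")
```

```text
TCP [ 0.4306  0.0763 -0.0028] eye [0.4308 0.1313 0.0008] pitch 0.1 F [-1.2  0.3  5.8] w 0.0562 q [ 0.17  0.38 -0.5   0.69  0.    1.75]
333 253
```

View pics/l4.png

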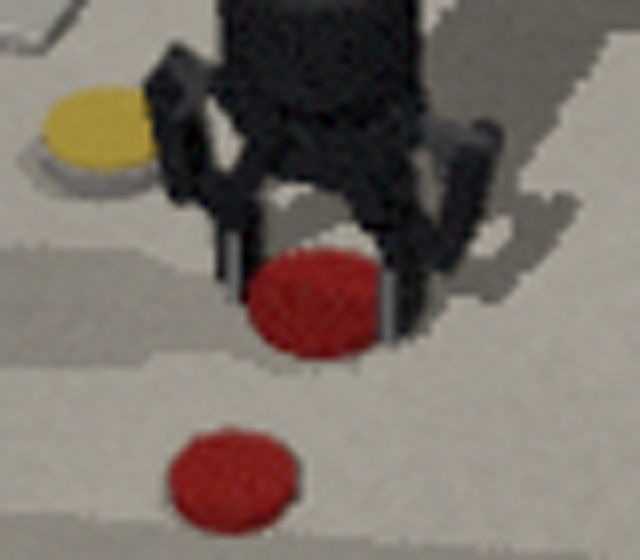

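Emit:
drive_tool([
  [0, 0, 0, 0, 0, -5, 1],
  [0, 0, 0, 0, 0, -15, 1],
  [0, 0, 0, 0, 0, -30, 1],
  [0, 0, 0, 0, 0, -40, 1],
  [0, 0, 0, 0, 0, -40, 1],
  [0, 0, 0, 0, 0, -30, 1],
  [0, 0, 0, 0, 0, 0, 1],
  [0, 0, 0, 0, 0, 0, 1],
], newtons=60)

```text
clock: 34.6
position: [0.431, 0.0761, 0.1572]
tcp_rot: [-0.0, 0.708, 0.706, 0.001]
force: [-0.5, -0.2, -0.4]
grip_width: 0.0554
```

Run:
```python
from h import *
P,R=eye()
s=capture("side")
u=proj(s,P)[0]; x,y=map(int,u);print(u); crop(s,x-40,y-40,x+40,y+30,8,"pics/l5.png")
hsv=cv2.cvtColor(s["image"],cv2.COLOR_BGR2HSV)
m=((hsv[...,0]<8)|(hsv[...,0]>172))&(hsv[...,1]>130)&(hsv[...,2]>50)
n,l,st,ce=cv2.connectedComponentsWithStats(m.astype(np.uint8))
for i in range(1,n):
    if st[i,4]>60: print(ce[i],st[i])
goto([.6135,.100,.15],90)
```

```text
TCP [0.431  0.0761 0.1572] eye [0.4311 0.1311 0.1608] pitch 0.1 F [-0.5 -0.2 -0.4] w 0.0554 q [ 0.17  0.17 -0.29  1.11  0.    1.75]
[333.42666302 210.90175055]
[331.96391753 208.09278351] [323 202  18  13 194]
[321.59748428 272.85534591] [314 267  16  13 159]
[300.37735849 289.3490566 ] [295 284  12  11 106]
shift in current tool: [ 24.7 183.4   5.8]  in target tool: [ 24.1 183.5   6.1]  turn: [-0.002 -0.001 -0.004] rows>= 1
```

View pics/l5.png

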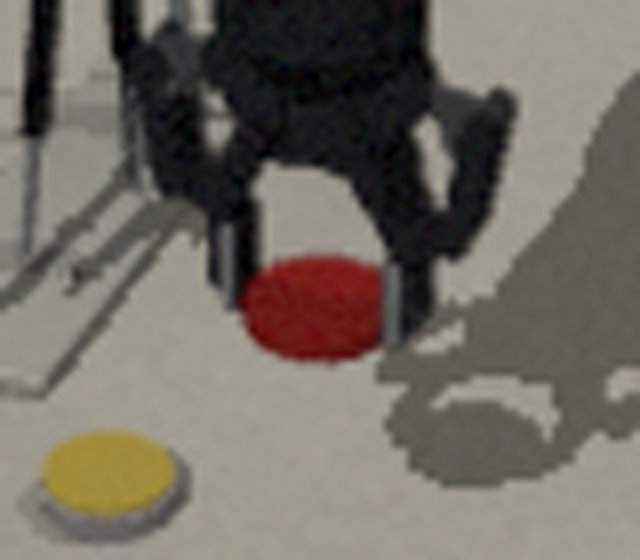

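Emit:
drive_tool([
  [0, 0, 0, 4, 30, 0, 1],
  [0, 0, 0, 4, 30, 0, 1],
  [0, 0, 0, 4, 30, 0, 1],
  [0, 0, 0, 4, 31, 5, 1],
  [0, 0, 0, 4, 31, 15, 1],
  [0, 0, 0, 4, 31, 20, 1],
  [0, 0, 0, 0, 0, 0, 1],
  [0, 0, 0, 0, 0, 0, 1],
])

```text
clock: 35.45
position: [0.6116, 0.0991, 0.1127]
tcp_rot: [-0.003, 0.708, 0.706, -0.003]
force: [-0.5, 0.8, 0.3]
grip_width: 0.0551
```

Run:
```python
from h import *
P,R=eye()
s=capture("side");t=capture("top")
print(proj(s,P),proj(t,P+[0,0,.0128])); crop(s,240,180,320,250,8,"pics/l6.png"); crop(t,270,120,350,190,8,"pics/l7.png")
print(cast(t,(310.8,157.2),.065),cast(s,(275.8,226.2),.065))
goto([.6145,.100,.10],90)
for n,im in(("side",s["image"]),("top",t["image"])):
  hsv=cv2.cvtColor(im,cv2.COLOR_BGR2HSV)
  m=((hsv[...,0]<8)|(hsv[...,0]>172))&(hsv[...,1]>130)&(hsv[...,2]>50)
  k,l,st,ce=cv2.connectedComponentsWithStats(m.astype(np.uint8))
  for i in range(1,k):
    if st[i,4]>60: print(n,ce[i],st[i])
```

```text
TCP [0.6116 0.0991 0.1127] eye [0.6118 0.1541 0.1162] pitch 0.0 F [-0.5  0.8  0.3] w 0.0551 q [0.16 0.55 0.16 1.18 0.   1.73]
[[276.04581532 214.01543267]] [[310.97743207 154.68624194]]
[[0.61460796 0.1018035  0.065     ]] [[0.61634165 0.09979414 0.065     ]]
shift in current tool: [ 0.7  2.2 15.8]  in target tool: [ 0.7  2.2 15.8]  turn: [-0.003 -0.001 -0.003] rows>= 1
side [273.68125 211.44375] [266 206  16  12 160]
side [321.59748428 272.85534591] [314 267  16  13 159]
side [300.41121495 289.38317757] [295 284  12  11 107]
top [264.55555556 207.70833333] [260 203  10  10  72]
top [286.72972973 215.82432432] [283 210   8  12  74]
```

View pics/l6.png

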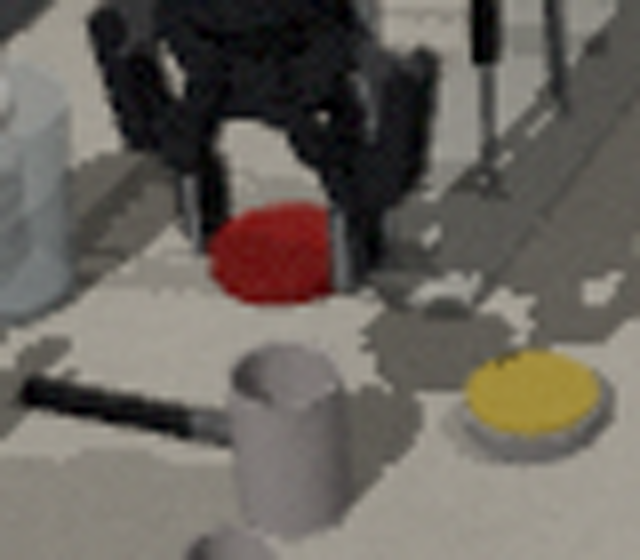

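View pics/l7.png

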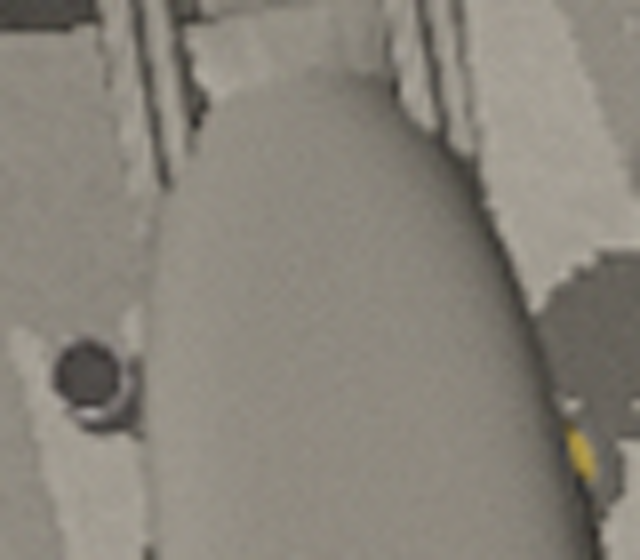

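Run:
```python
from h import *
s=capture("side")
print(cast(s,(274.2,210.8),.1215),cast(s,(275.6,226.4),.065), proj(s,[.6116,.0991,.1205]))
# base of pot check
print(cast(s,(240+292/8-.44,180+495/8-.44),0))
```

```text
[[0.61848364 0.09693532 0.1215    ]] [[0.61641922 0.10095193 0.065     ]] [[275.8559771  211.92978409]]
[[0.62238432 0.09755882 0.        ]]
```

Emit:
drive_tool([
  [-0.003, -0.001, -0.003, 2, 0, 15, 1],
  [0, 0, 0, 0, 0, 15, 1],
  [0, 0, 0, 0, 0, 7, 1],
  [0, 0, 0, 0, 0, 0, 1],
  [0, 0, 0, 0, 0, 0, 1],
])

```text
clock: 36.1
position: [0.6138, 0.1015, 0.0806]
tcp_rot: [0.001, 0.707, 0.707, 0.001]
force: [-0.8, -0.5, -0.2]
grip_width: 0.0555
```

Run:
```python
from h import *
P,R=eye()
s=capture("side")
print(proj(s,P+[0,0,.0078]),proj(s,[P[0],P[1],.065])); crop(s,250,200,310,260,12,"pics/l8.png")
```

```text
TCP [0.6138 0.1015 0.0806] eye [0.6138 0.1565 0.0842] pitch 0.0 F [-0.8 -0.5 -0.2] w 0.0555 q [0.16 0.57 0.11 1.1  0.   1.74]
[[275.66292149 220.66821131]] [[276.24730396 226.6983789 ]]
```

View pics/l8.png

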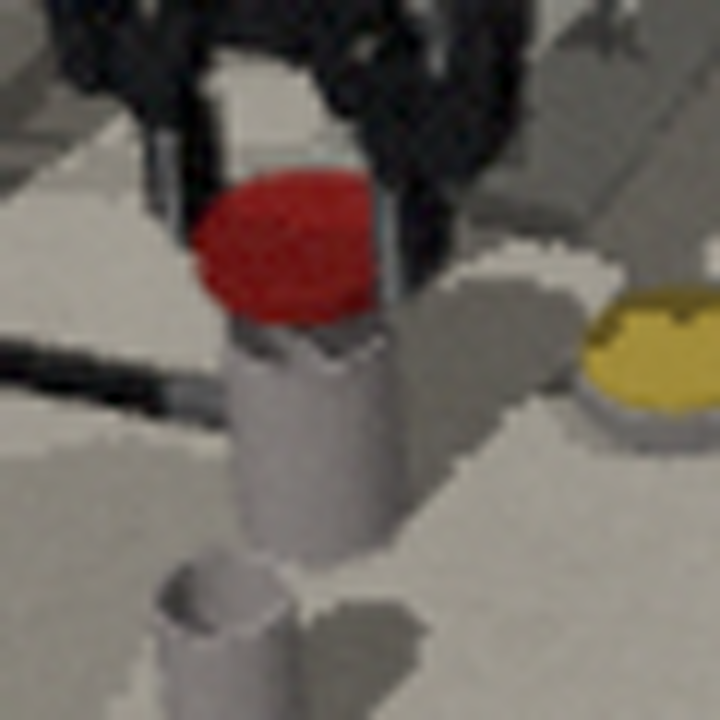

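Emit:
drive_tool([
  [0, 0, 0, 0, -1.5, 6, 1],
  [0, 0, 0, 0, 0, 6, 1],
  [0, 0, 0, 0, 0, 3, 1],
  [0, 0, 0, 0, 0, 1.5, 1],
  [0, 0, 0, 0, 0, 0, 1],
  [0, 0, 0, 0, 0, 0, 1],
])

```text
clock: 36.75
position: [0.6123, 0.1016, 0.063]
tcp_rot: [0.001, 0.707, 0.707, 0.001]
force: [-0.3, -0.5, 0.1]
grip_width: 0.0553
```

Run:
```python
from h import *
P,R=eye()
s=capture("side")
crop(s,250,200,310,260,12,"pics/l9.png")
```

```text
TCP [0.6123 0.1016 0.063 ] eye [0.6123 0.1565 0.0665] pitch 0.0 F [-0.3 -0.5  0.1] w 0.0553 q [0.16 0.59 0.08 1.06 0.   1.74]
```

View pics/l9.png

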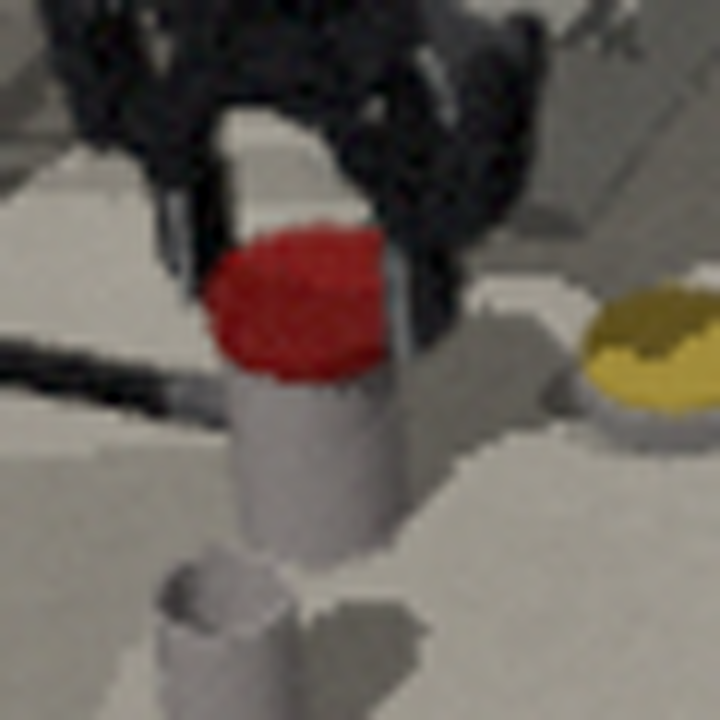

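Emit:
drive_tool([
  [0, 0, 0, 0, 0, 1, 1],
  [0, 0, 0, 0, 0, 0, 1],
  [0, 0, 0, 0, 0, 0, 1],
])

```text
clock: 37.1
position: [0.6125, 0.1016, 0.0626]
tcp_rot: [0.001, 0.707, 0.707, 0.001]
force: [0.1, -0.5, 2.7]
grip_width: 0.0549
```

Emit:
drive_tool([
  [0, 0, 0, 0, 0, 0, -0.4],
  [0, 0, 0, 0, 0, 0, -0.55],
  [0, 0, 0, 0, 0, 0, -0.69],
  [0, 0, 0, 0, 0, 0, -0.69],
  [0, 0, 0, 0, 0, -10, -0.69],
  [0, 0, 0, 0, 0, -30, -0.69],
  [0, 0, 0, 0, 0, -40, -0.69],
  [0, 0, 0, 0, 0, 0, -0.69],
])

```text
clock: 37.9
position: [0.6161, 0.1022, 0.1494]
tcp_rot: [0.004, 0.707, 0.707, 0.006]
force: [0.5, 0.0, -0.1]
grip_width: 0.0722
```

Run:
```python
from h import *
P,R=eye()
s=capture("side")
crop(s,250,200,310,260,12,"pics/m1.png")
goto([.424,.1805,.03],90)
```

```text
TCP [0.6161 0.1022 0.1494] eye [0.6161 0.1572 0.153 ] pitch 0.1 F [ 0.5  0.  -0.1] w 0.0722 q [0.16 0.52 0.2  1.24 0.   1.74]
shift in current tool: [  78.3 -192.   114.7]  in target tool: [  78.6 -190.7  116.6]  turn: [ 0.011 -0.002 -0.   ] rows>= 1
```

View pics/m1.png

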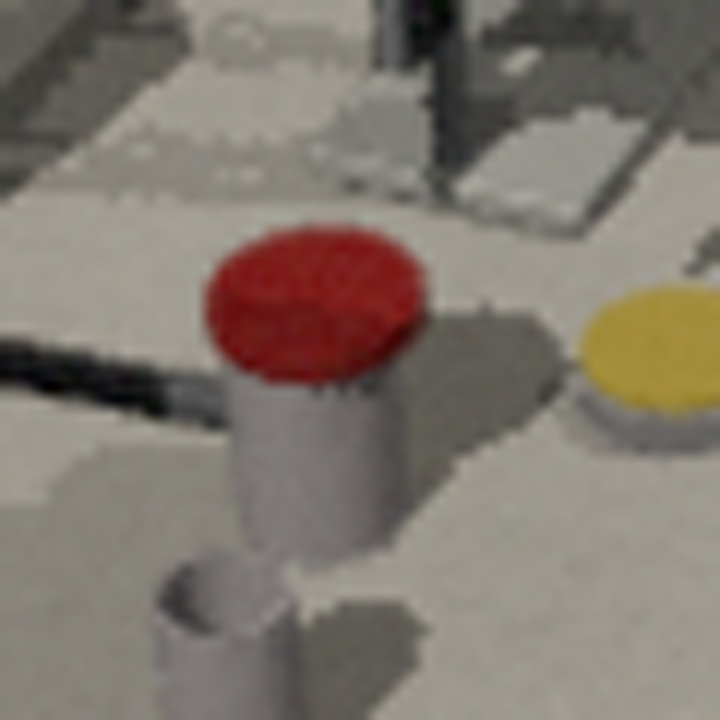

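Emit:
drive_tool([
  [0.011, -0.002, 0, 15, -38, 0, -0.45],
  [0, 0, 0, 16, -38, 10, -0.45],
  [0, 0, 0, 16, -38, 30, -0.45],
  [0, 0, 0, 16, -38, 30, -0.45],
  [0, 0, 0, 15, -38, 30, -0.45],
  [0, 0, 0, 0, 0, 0, -0.45],
  [0, 0, 0, 0, 0, 0, -0.45],
])

```text
clock: 38.65
position: [0.4207, 0.1782, 0.0435]
tcp_rot: [-0.003, 0.707, 0.708, -0.006]
force: [1.2, -0.2, 0.1]
grip_width: 0.0622
```

Run:
```python
from h import *
P,R=eye()
goto([.4235,.1805,.02],90)
s=capture("side")
hsv=cv2.cvtColor(s["image"],cv2.COLOR_BGR2HSV)
m=((hsv[...,0]<8)|(hsv[...,0]>172))&(hsv[...,1]>130)&(hsv[...,2]>50)
n,l,st,ce=cv2.connectedComponentsWithStats(m.astype(np.uint8))
for i in range(1,n):
    if st[i,4]>60: print(ce[i],st[i])
```

```text
TCP [0.4207 0.1782 0.0435] eye [0.4207 0.2332 0.0468] pitch -0.2 F [ 1.2 -0.2  0.1] w 0.0622 q [ 0.4   0.34 -0.39  0.85  0.    1.97]
shift in current tool: [ 2.3  3.1 23.4]  in target tool: [ 2.3  2.8 23.5]  turn: [-0.012  0.003  0.001] rows>= 1
[275.73513514 225.        ] [267 219  18  13 185]
[321.59748428 272.85534591] [314 267  16  13 159]
[300.41346154 289.51923077] [295 285  12  10 104]
```

Undisturbed; descend and close on the middle disc.

Emit:
drive_tool([
  [-0.012, 0.003, 0, 2.3, 2.8, 20, -0.45],
  [0, 0, 0, 0, 0, 15, -0.45],
  [0, 0, 0, 0, 0, 7, -0.45],
  [0, 0, 0, 0, 0, 3, -0.45],
  [0, 0, 0, 0, 0, 0, -0.45],
  [0, 0, 0, 0, 0, 0, -0.2],
  [0, 0, 0, 0, 0, 0, 0.1],
  [0, 0, 0, 0, 0, 0, 0.4],
  [0, 0, 0, 0, 0, 0, 0.5],
  [0, 0, 0, 0, 0, 0, 0.5],
  [0, 0, 0, 0, 0, 0, 0.5],
], newtons=40)

```text
clock: 39.8
position: [0.4267, 0.1812, 0.0008]
tcp_rot: [0.001, 0.707, 0.707, 0.003]
force: [-1.5, -0.9, 6.4]
grip_width: 0.0446
```

Run:
```python
from h import *
P,R=eye()
s=capture("side");x,y=map(int,proj(s,P)[0]); crop(s,x-40,y-40,x+40,y+30,8,"pics/m2.png")
goto([.5825,.2005,.0951],90)
```

```text
TCP [0.4267 0.1812 0.0008] eye [0.4267 0.2361 0.0044] pitch 0.1 F [-1.5 -0.9  6.4] w 0.0446 q [ 0.4   0.41 -0.44  0.72 -0.    1.97]
shift in current tool: [ 19.6 156.3 -93.4]  in target tool: [ 19.4 155.8 -94.3]  turn: [ 0.005 -0.002 -0.001] rows>= 1
```

View pics/m2.png

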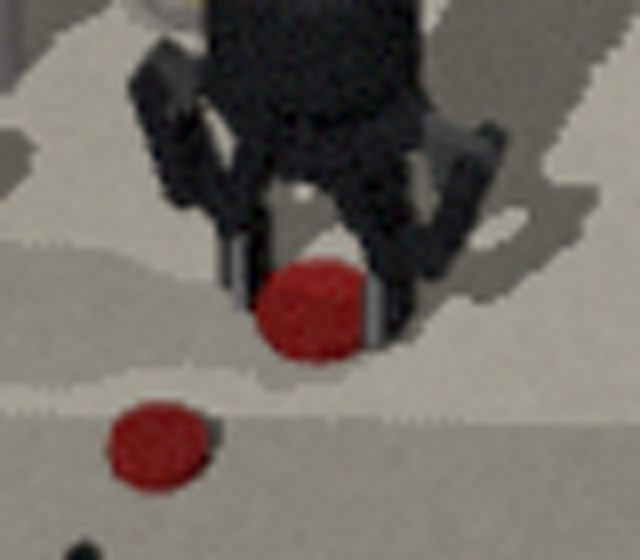

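Emit:
drive_tool([
  [0, 0, 0, 0, 0, -5, 1],
  [0, 0, 0, 0, 0, -20, 1],
  [0, 0, 0, 0, 0, -40, 1],
  [0, 0, 0, 0, 0, -45, 1],
  [0.005, -0.002, 0, 4, 30, 0, 1],
  [0, 0, 0, 4, 31, 0, 1],
  [0, 0, 0, 4, 31, 0, 1],
  [0, 0, 0, 4, 32, 6, 1],
  [0, 0, 0, 3, 32, 6, 1],
  [0, 0, 0, 0, 0, 0, 1],
  [0, 0, 0, 0, 0, 0, 1],
], newtons=60)

```text
clock: 40.95
position: [0.5811, 0.1994, 0.0967]
tcp_rot: [-0.001, 0.707, 0.707, -0.002]
force: [0.3, -0.8, 0.5]
grip_width: 0.0437
```

Run:
```python
from h import *
P,R=eye()
goto([.582,.2005,.078],90)
s=capture("side"); crop(s,240,210,300,270,12,"pics/m3.png")
```

```text
TCP [0.5811 0.1994 0.0967] eye [0.5812 0.2544 0.1002] pitch -0.1 F [ 0.3 -0.8  0.5] w 0.0437 q [0.33 0.55 0.11 1.14 0.   1.9 ]
shift in current tool: [ 1.1  0.9 18.7]  in target tool: [ 1.1  0.9 18.7]  turn: [-0.004  0.001 -0.001] rows>= 1
```

View pics/m3.png

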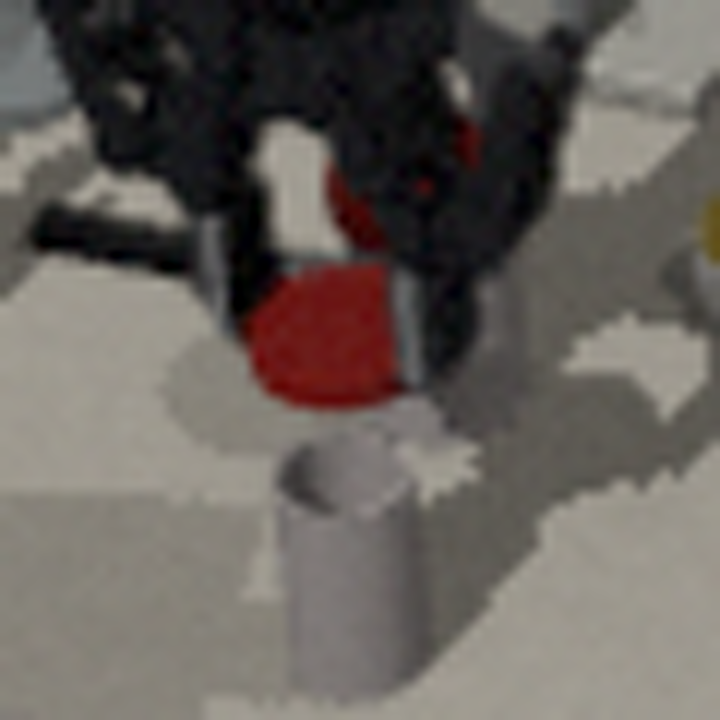

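Run:
```python
from h import *
s=capture("side"); P,R=tool()
a=proj(s,[*P[:2],.1009])[0];b=proj(s,[*P[:2],.06])[0]; print((b-a)*12)
d=np.array([(348-338),(473-338)])-(b-a)*12; print("excess rim offset px*12",d)
# solve world shift
J=np.c_[(proj(s,[P[0]+.001,P[1],.06])[0]-b)*12,(proj(s,[P[0],P[1]+.001,.06])[0]-b)*12]
print("move mm",np.linalg.solve(J,d))
```

```text
[ 14.6166494  130.99239038]
excess rim offset px*12 [-4.6166494   4.00760962]
move mm [0.29947162 1.75548333]
```

Emit:
drive_tool([
  [-0.004, 0, 0, 1.4, 0.6, 10, 1],
  [0, 0, 0, 0, 0, 12, 1],
  [0, 0, 0, 0, 0, 8, 1],
  [0, 0, 0, 0, 0, 4, 1],
  [0, 0, 0, 0, 0, 0, 1],
  [0, 0, 0, 0, 0, 0, 1],
])

```text
clock: 41.65
position: [0.5821, 0.2011, 0.0635]
tcp_rot: [0.001, 0.707, 0.707, 0.001]
force: [0.9, -0.3, -0.4]
grip_width: 0.0437
```

Run:
```python
from h import *
P,R=eye()
s=capture("side"); crop(s,240,210,300,270,12,"pics/m4.png")
```

```text
TCP [0.5821 0.2011 0.0635] eye [0.5821 0.2561 0.067 ] pitch -0.0 F [ 0.9 -0.3 -0.4] w 0.0437 q [ 0.33  0.58  0.07  1.06 -0.    1.9 ]
```

View pics/m4.png

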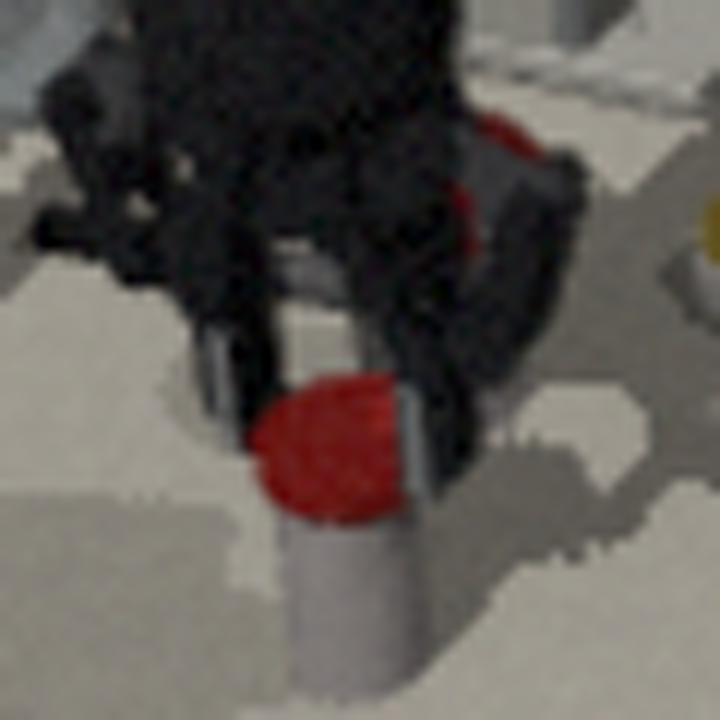

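Emit:
drive_tool([
  [0, 0, 0, 0, -0.7, 1.5, 1],
  [0, 0, 0, 0, 0, 1, 1],
  [0, 0, 0, 0, 0, 0, 1],
  [0, 0, 0, 0, 0, 0, 1],
])

```text
clock: 42.1
position: [0.5815, 0.2011, 0.0612]
tcp_rot: [0.001, 0.707, 0.707, 0.001]
force: [-0.1, -0.1, -0.4]
grip_width: 0.0442
```

Emit:
drive_tool([
  [0, 0, 0, 0, 0, 1, 1],
  [0, 0, 0, 0, 0, 0, 1],
  [0, 0, 0, 0, 0, 0, 1],
])

```text
clock: 42.4
position: [0.5816, 0.2011, 0.0611]
tcp_rot: [0.001, 0.707, 0.707, 0.001]
force: [-2.1, -1.0, 5.7]
grip_width: 0.0438
```

Contact. Release and back off.

Emit:
drive_tool([
  [0, 0, 0, 0, 0, 0, -0.1],
  [0, 0, 0, 0, 0, 0, -0.3],
  [0, 0, 0, 0, 0, 0, -0.45],
  [0, 0, 0, 0, 0, 0, -0.45],
  [0, 0, 0, 0, 0, -10, -0.45],
  [0, 0, 0, 0, 0, -30, -0.45],
  [0, 0, 0, 0, 0, -40, -0.45],
  [0, 0, 0, 0, 0, 0, -0.45],
])

```text
clock: 43.2
position: [0.5852, 0.2025, 0.1473]
tcp_rot: [0.004, 0.707, 0.707, 0.006]
force: [1.8, 0.5, 0.4]
grip_width: 0.0616
```

Run:
```python
from h import *
P,R=eye()
s=capture("side");t=capture("top")
crop(s,240,210,300,270,12,"pics/m5.png")
goto([.4515,.265,.04],90)
for n,im in(("side",s),("top",t)):
  hsv=cv2.cvtColor(im["image"],cv2.COLOR_BGR2HSV)
  m=((hsv[...,0]<8)|(hsv[...,0]>172))&(hsv[...,1]>130)&(hsv[...,2]>50)
  k,l,st,ce=cv2.connectedComponentsWithStats(m.astype(np.uint8))
  for i in range(1,k):
    if st[i,4]>60: print(n,ce[i],st[i],cast(im,ce[i],.01))
```

```text
TCP [0.5852 0.2025 0.1473] eye [0.5852 0.2575 0.151 ] pitch 0.2 F [1.8 0.5 0.4] w 0.0616 q [ 0.33  0.51  0.18  1.23 -0.    1.9 ]
shift in current tool: [  63.3 -131.6  101.5]  in target tool: [  63.5 -130.9  102.3]  turn: [ 0.006 -0.001 -0.   ] rows>= 1
side [276.16260163 226.18699187] [267 220  18  12 123] [[0.65459204 0.03657677 0.01      ]]
side [268.87417219 247.55629139] [262 242  15  12 151] [[0.62194135 0.14350066 0.01      ]]
side [300.37142857 289.4       ] [295 285  12  10 105] [[0.451808   0.26711549 0.01      ]]
top [310.8        157.59411765] [304 149  16  17 170] [[0.62323498 0.10369693 0.01      ]]
```

View pics/m5.png

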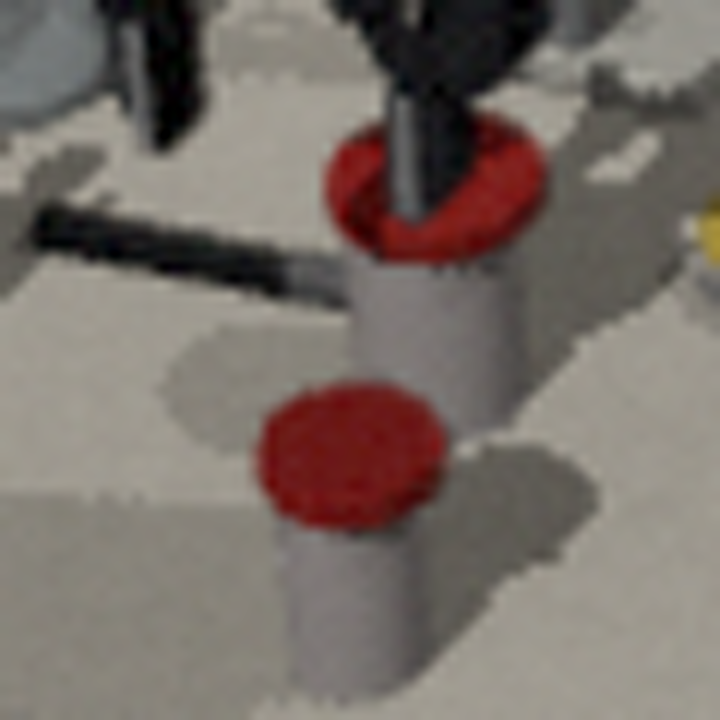

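Emit:
drive_tool([
  [0.006, -0.001, 0, 15, -33, 0, -0.17],
  [0, 0, 0, 16, -33, 20, -0.17],
  [0, 0, 0, 16, -33, 40, -0.17],
  [0, 0, 0, 16, -33, 40, -0.17],
  [0, 0, 0, 0, 0, 0, -0.17],
  [0, 0, 0, 0, 0, 0, -0.17],
])

```text
clock: 43.9
position: [0.4516, 0.2608, 0.0446]
tcp_rot: [-0.001, 0.707, 0.708, -0.004]
force: [1.3, 0.0, 0.1]
grip_width: 0.0504
```

Run:
```python
from h import *
P,R=eye()
goto([.4515,.265,.0015],90)
s=capture("side");x,y=map(int,proj(s,P)[0]); crop(s,x-40,y-40,x+40,y+40,8,"pics/m6.png")
```

```text
TCP [0.4516 0.2608 0.0446] eye [0.4515 0.3158 0.0478] pitch -0.2 F [1.3 0.  0.1] w 0.0504 q [ 0.52  0.45 -0.22  0.91  0.    2.09]
shift in current tool: [ 4.4  0.3 43. ]  in target tool: [ 4.2 -0.1 43.1]  turn: [-0.008  0.004  0.001] rows>= 1
```

View pics/m6.png

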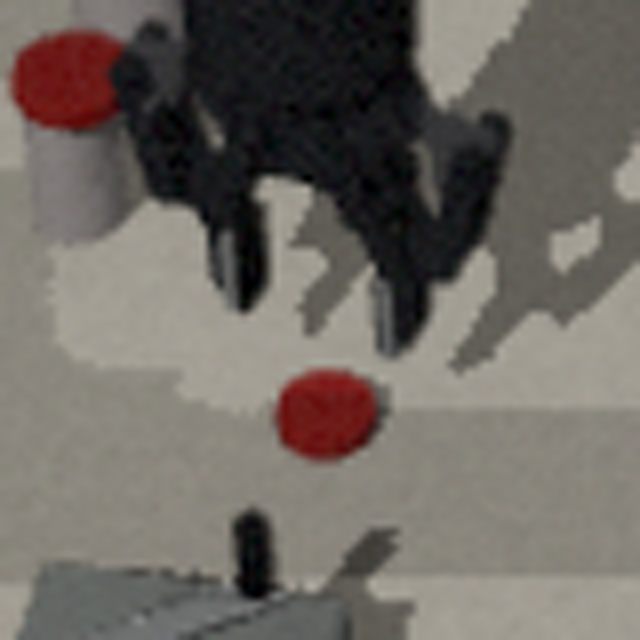

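Emit:
drive_tool([
  [-0.008, 0.004, 0, 4.2, 0, 20, -0.17],
  [0, 0, 0, 0, 0, 13, -0.17],
  [0, 0, 0, 0, 0, 7, -0.17],
  [0, 0, 0, 0, 0, 3, -0.17],
  [0, 0, 0, 0, 0, 0, -0.17],
  [0, 0, 0, 0, 0, 0, 0.1],
  [0, 0, 0, 0, 0, 0, 0.4],
  [0, 0, 0, 0, 0, 0, 0.7],
  [0, 0, 0, 0, 0, 0, 0.7],
  [0, 0, 0, 0, 0, 0, 0.7],
  [0, 0, 0, 0, 0, 0, 0.7],
], newtons=40)

```text
clock: 45.05
position: [0.455, 0.266, 0.0047]
tcp_rot: [0.001, 0.707, 0.707, 0.003]
force: [-1.0, -1.3, 6.7]
grip_width: 0.0335
```

Run:
```python
from h import *
P,R=eye()
s=capture("side");x,y=map(int,proj(s,P)[0]); crop(s,x-40,y-40,x+40,y+40,8,"pics/m7.png")
goto([.6083,.3125,.095],90)
print(cast(capture("top"),(180+342/5-.4,130+151/5-.4),.055))
```

```text
TCP [0.455  0.266  0.0047] eye [0.455  0.321  0.0084] pitch 0.2 F [-1.  -1.3  6.7] w 0.0335 q [ 0.53  0.5  -0.26  0.8  -0.    2.1 ]
shift in current tool: [ 46.8 153.8 -89.2]  in target tool: [ 46.5 153.3 -90.3]  turn: [ 0.006 -0.003 -0.001] rows>= 1
[[0.61013008 0.31230196 0.055     ]]
```

View pics/m7.png

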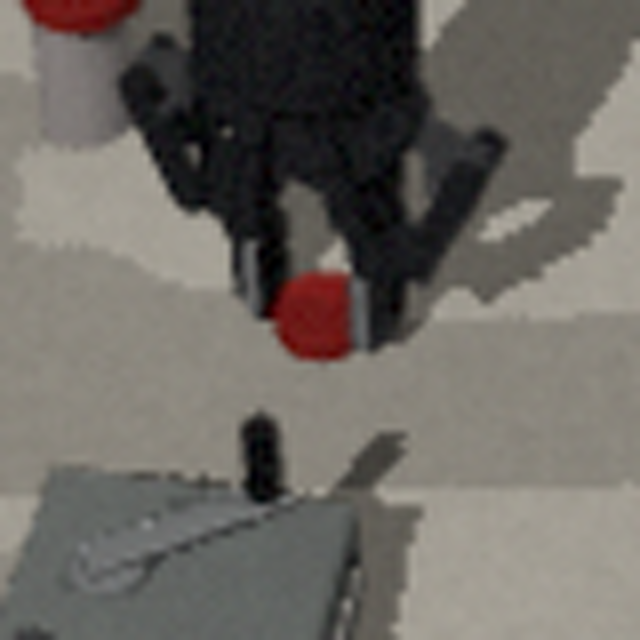

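Emit:
drive_tool([
  [0, 0, 0, 0, 0, -5, 1],
  [0, 0, 0, 0, 0, -20, 1],
  [0, 0, 0, 0, 0, -40, 1],
  [0, 0, 0, 0, 0, -40, 1],
  [0.006, -0.003, 0, 9, 30, 0, 1],
  [0, 0, 0, 9, 30, 0, 1],
  [0, 0, 0, 9, 31, 0, 1],
  [0, 0, 0, 9, 31, 5, 1],
  [0, 0, 0, 10, 31, 5, 1],
  [0, 0, 0, 0, 0, 0, 1],
  [0, 0, 0, 0, 0, 0, 1],
], newtons=60)

```text
clock: 46.25
position: [0.6062, 0.3111, 0.097]
tcp_rot: [-0.001, 0.707, 0.707, -0.002]
force: [-1.5, -0.7, 0.0]
grip_width: 0.032
```

Run:
```python
from h import *
P,R=eye()
goto([.608,.3125,.078],90)
s=capture("side"); crop(s,210,230,270,290,12,"pics/n1.png")
```

```text
TCP [0.6062 0.3111 0.097 ] eye [0.6063 0.3661 0.1004] pitch -0.1 F [-1.5 -0.7  0. ] w 0.032 q [0.47 0.68 0.35 1.24 0.   2.05]
shift in current tool: [ 1.5  1.9 19. ]  in target tool: [ 1.4  1.8 19. ]  turn: [-0.004  0.002 -0.001] rows>= 1
```

View pics/n1.png

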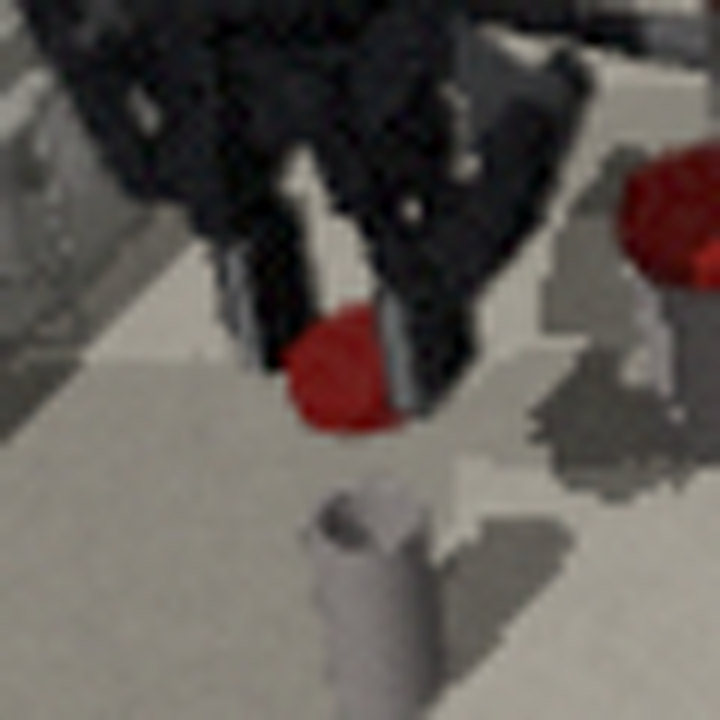

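Run:
```python
from h import *
s=capture("side"); P,R=tool()
a=proj(s,[*P[:2],.0973])[0];b=proj(s,[*P[:2],.055])[0]; print((b-a)*12, (a-[210,230]+.46)*12,(b-[210,230]+.46)*12)
d=np.array([(371-360),(518-370)])-(b-a)*12; print(d)
J=np.c_[(proj(s,[P[0]+.001,P[1],.055])[0]-b)*12,(proj(s,[P[0],P[1]+.001,.055])[0]-b)*12]
print("move mm",np.linalg.solve(J,d))
```

```text
[ 23.34810303 138.41843123] [371.23823523 380.12081746] [394.58633826 518.53924869]
[-12.34810303   9.58156877]
move mm [0.90188082 3.79443391]
```

Emit:
drive_tool([
  [-0.004, 0.002, 0, 2.2, 1.2, 10, 1],
  [0, 0, 0, 0, 0, 10, 1],
  [0, 0, 0, 0, 0, 6, 1],
  [0, 0, 0, 0, 0, 0, 1],
  [0, 0, 0, 0, 0, 0, 1],
])

```text
clock: 46.85
position: [0.6076, 0.3135, 0.0722]
tcp_rot: [0.0, 0.707, 0.707, 0.001]
force: [0.5, 0.4, -0.6]
grip_width: 0.0324
```

Run:
```python
from h import *
P,R=eye()
s=capture("side"); crop(s,215,235,265,285,14,"pics/n2.png")
a=proj(s,[*P[:2],P[2]+.0003])[0];b=proj(s,[*P[:2],.055])[0]; print((b-a)*14)
```

```text
TCP [0.6076 0.3135 0.0722] eye [0.6076 0.3685 0.0757] pitch 0.1 F [ 0.5  0.4 -0.6] w 0.0324 q [0.48 0.7  0.31 1.18 0.   2.05]
[11.23662075 65.81082183]
```

View pics/n2.png

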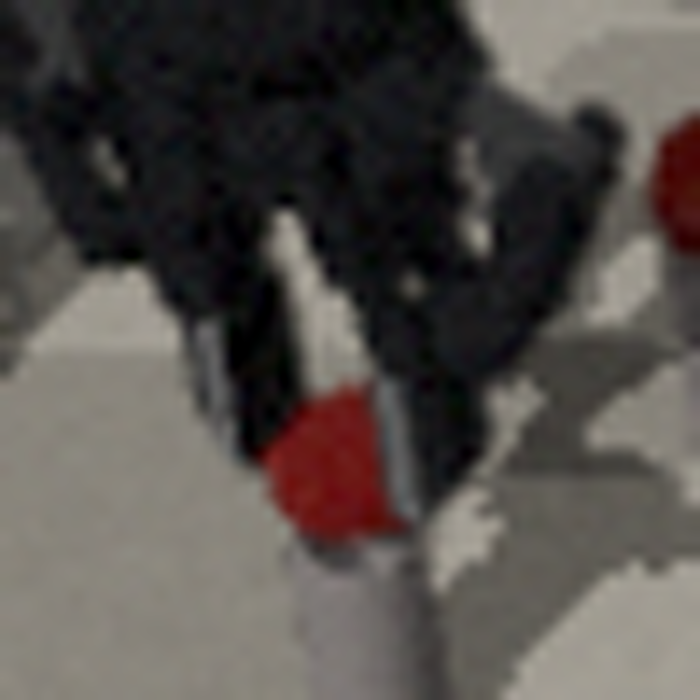

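Emit:
drive_tool([
  [0, 0, 0, 0, 0, 6, 1],
  [0, 0, 0, 0, 0, 4, 1],
  [0, 0, 0, 0, 0, 1.5, 1],
  [0, 0, 0, 0, 0, 0, 1],
  [0, 0, 0, 0, 0, 0, 1],
])

```text
clock: 47.4
position: [0.608, 0.3136, 0.061]
tcp_rot: [0.0, 0.707, 0.707, 0.001]
force: [1.0, 0.3, -0.7]
grip_width: 0.032
```

Run:
```python
from h import *
P,R=eye()
s=capture("side"); crop(s,215,235,265,285,14,"pics/n3.png")
```

```text
TCP [0.608  0.3136 0.061 ] eye [0.608  0.3686 0.0645] pitch 0.1 F [ 1.   0.3 -0.7] w 0.032 q [0.48 0.71 0.3  1.16 0.   2.05]
```

View pics/n3.png

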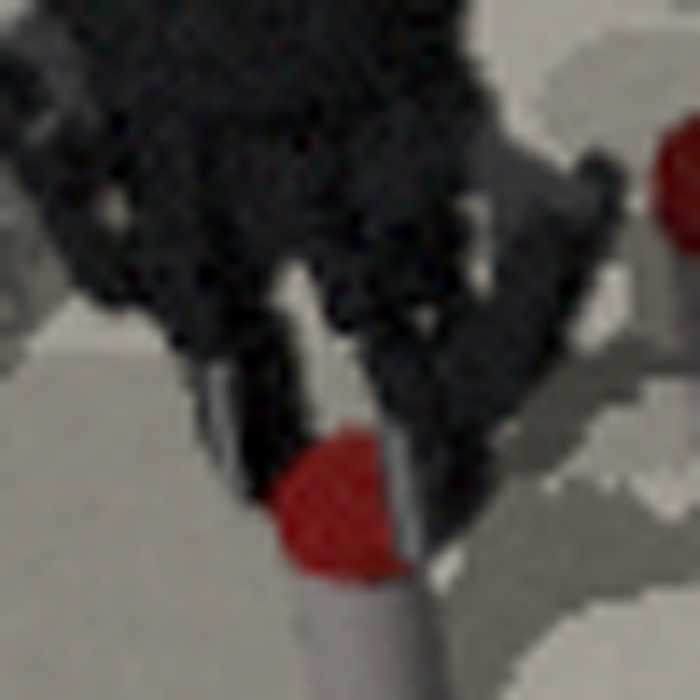

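Emit:
drive_tool([
  [0, 0, 0, 0, -0.8, 1, 1],
  [0, 0, 0, 0, 0, 1, 1],
  [0, 0, 0, 0, 0, 0, 1],
  [0, 0, 0, 0, 0, 0, 1],
])

```text
clock: 47.85
position: [0.6074, 0.3138, 0.0599]
tcp_rot: [0.0, 0.707, 0.707, 0.002]
force: [-1.2, -0.5, 5.5]
grip_width: 0.0321
```

Emit:
drive_tool([
  [0, 0, 0, 0, 0, 0, 0.1],
  [0, 0, 0, 0, 0, 0, -0.1],
  [0, 0, 0, 0, 0, 0, -0.2],
  [0, 0, 0, 0, 0, 0, -0.2],
  [0, 0, 0, 0, 0, -10, -0.2],
  [0, 0, 0, 0, 0, -30, -0.2],
  [0, 0, 0, 0, 0, -40, -0.2],
  [0, 0, 0, 0, 0, -40, -0.2],
  [0, 0, 0, 0, 0, 0, -0.2],
])

```text
clock: 48.75
position: [0.6104, 0.3152, 0.188]
tcp_rot: [0.002, 0.707, 0.707, 0.008]
force: [1.1, -0.2, -0.2]
grip_width: 0.051
```

Run:
```python
from h import *
P,R=eye()
s=capture("side");t=capture("top")
crop(s,215,235,265,285,14,"pics/n4.png"); crop(t,180,130,340,240,5,"pics/n5.png")
```

```text
TCP [0.6104 0.3152 0.188 ] eye [0.6104 0.3702 0.1919] pitch 0.5 F [ 1.1 -0.2 -0.2] w 0.051 q [0.48 0.63 0.49 1.42 0.   2.05]
```

View pics/n4.png

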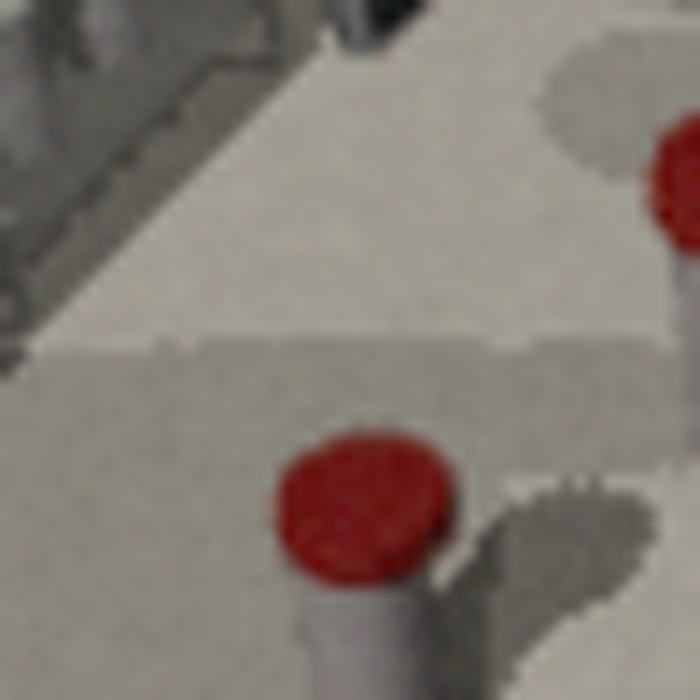

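View pics/n5.png

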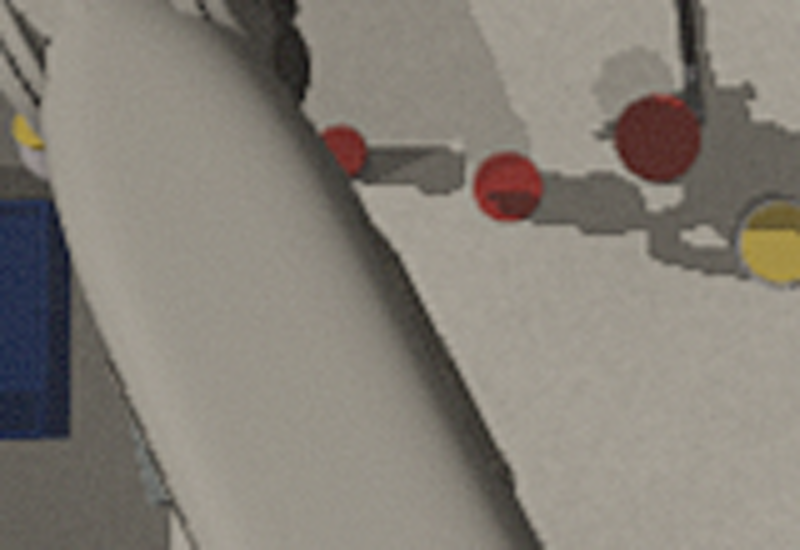

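Emit:
drive_tool([
  [0.01, -0.004, 0, 0, -40, 0, 1],
  [0, 0, 0, 0, -40, 0, 1],
  [0, 0, 0, 0, -40, 0, 1],
  [0, 0, 0, 0, -40, 0, 1],
  [0, 0, 0, 0, -40, 0, 1],
  [0, 0, 0, 0, 0, 0, 1],
  [0, 0, 0, 0, 0, 0, 1],
])

```text
clock: 49.55
position: [0.4058, 0.3132, 0.1795]
tcp_rot: [-0.002, 0.707, 0.707, -0.004]
force: [0.4, 0.5, 0.7]
grip_width: 0.0004
```

Run:
```python
from h import *
P,R=eye()
s=capture("side");t=capture("top")
crop(s,240,285,320,355,9,"pics/o1.png"); crop(t,190,180,260,240,10,"pics/o2.png"); crop(s,260,110,360,200,8,"pics/o3.png")
goto([.41,.32,.066],90)
```

```text
TCP [0.4058 0.3132 0.1795] eye [0.4058 0.3682 0.1828] pitch -0.2 F [0.4 0.5 0.7] w 0.0004 q [ 0.66  0.3  -0.05  1.23  0.    2.23]
shift in current tool: [  6.7   3.3 113.7]  in target tool: [  6.4   2.4 113.8]  turn: [-0.008  0.003 -0.001] rows>= 1
```

View pics/o1.png

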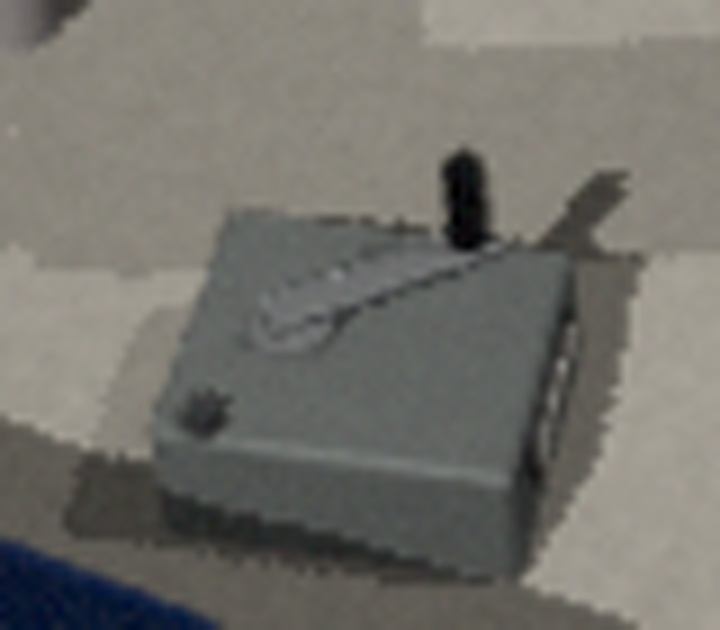

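View pics/o2.png

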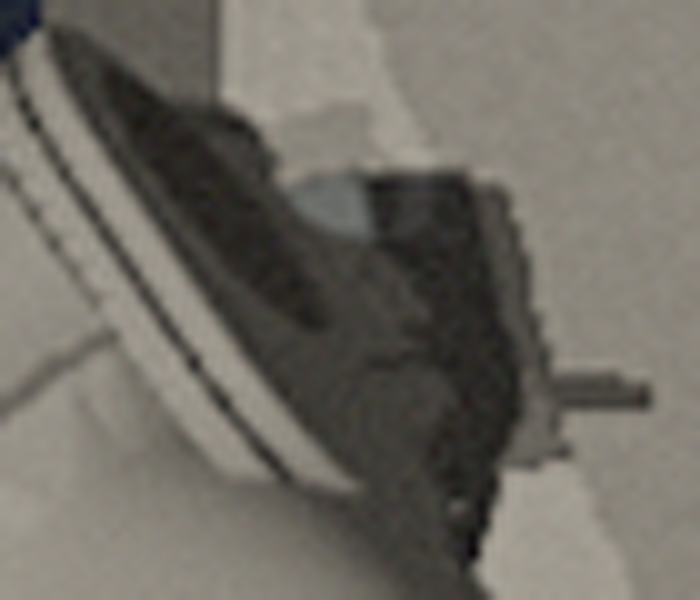

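View pics/o3.png

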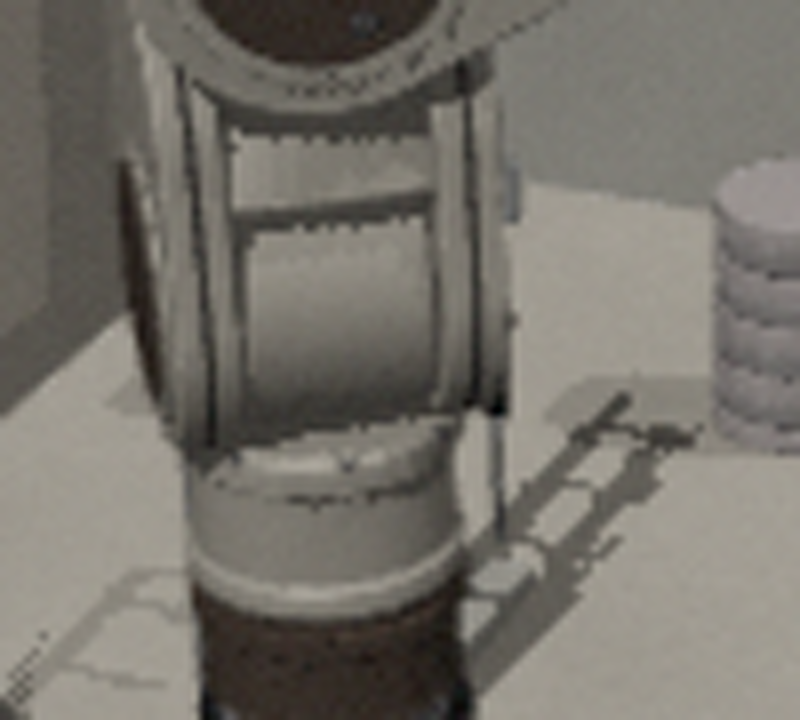

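Run:
```python
from h import *
s=capture("side")
f=lambda p,z:cast(s,(240+p[0]/9-.44,285+p[1]/9-.44),z)[0].round(4)
print([f(p,.045) for p in((228,212),(575,258),(515,478),(160,430))])
print("knobtop",f((465,155),.084),"bot",f((468,243),.054),"pivot",f((297,325),.048))
```

```text
[array([0.4898, 0.3902, 0.045 ]), array([0.3928, 0.3673, 0.045 ]), array([0.3754, 0.4397, 0.045 ]), array([0.4686, 0.4625, 0.045 ])]
knobtop [0.4196 0.3767 0.084 ] bot [0.4185 0.3809 0.054 ] pivot [0.4509 0.4199 0.048 ]
```

Emit:
drive_tool([
  [-0.008, 0.003, 0, 10, 8, 0, 1],
  [0, 0, 0, 11, 0, 20, 1],
  [0, 0, 0, 0, 0, 30, 1],
  [0, 0, 0, 0, 0, 30, 1],
  [0, 0, 0, 0, 0, 25, 1],
  [0, 0, 0, 0, 0, 10, 1],
  [0, 0, 0, 0, 0, 0, 1],
  [0, 0, 0, 0, 0, 0, 1],
])

```text
clock: 50.5
position: [0.416, 0.3353, 0.0657]
tcp_rot: [-0.0, 0.707, 0.707, 0.001]
force: [0.2, 0.3, 0.3]
grip_width: -0.0002
```

Run:
```python
from h import *
P,R=eye()
s=capture("side")
crop(s,240,265,320,335,9,"pics/p1.png")
goto([.414,.352,.064],90)
```

```text
TCP [0.416  0.3353 0.0657] eye [0.4161 0.3903 0.0693] pitch 0.1 F [0.2 0.3 0.3] w -0.0002 q [ 0.68  0.44 -0.17  0.96  0.    2.25]
shift in current tool: [16.5 -2.3  2.3]  in target tool: [16.5 -2.2  2.3]  turn: [ 0.002 -0.002 -0.001] rows>= 1
```

View pics/p1.png

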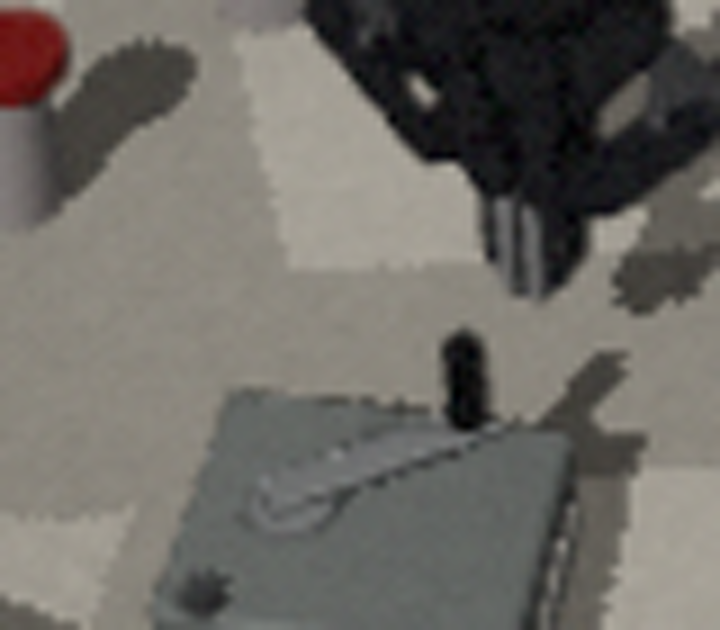

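Emit:
drive_tool([
  [0, 0, 0, 10, 0, 1, 1],
  [0, 0, 0, 10, 0, 0, 1],
  [0, 0, 0, 5, -1, 0, 1],
  [0, 0, 0, 5, -2, 0, 1],
  [0, 0, 0, 5, -2, 0, 1],
  [0, 0, 0, 5, -2, 0, 1],
  [0, 0, 0, 5, -2, 0, 1],
  [0, 0, 0, 5, -2, 0, 1],
  [0, 0, 0, 5, -1, 0, 1],
  [0, 0, 0, 5, 0, 0, 1],
  [0, 0, 0, 5, 0, 0, 1],
  [0, 0, 0, 0, 0, 0, 1],
  [0, 0, 0, 0, 0, 0, 1],
])

```text
clock: 51.85
position: [0.4001, 0.3974, 0.0626]
tcp_rot: [-0.0, 0.707, 0.707, -0.004]
force: [-4.3, -4.8, 0.4]
grip_width: 0.0002
```

Run:
```python
from h import *
P,R=eye()
s=capture("side")
crop(s,240,265,320,335,9,"pics/p2.png")
```

```text
TCP [0.4001 0.3974 0.0626] eye [0.4001 0.4524 0.0658] pitch -0.3 F [-4.3 -4.8  0.4] w 0.0002 q [ 0.78  0.5  -0.08  1.    0.    2.35]
```

View pics/p2.png

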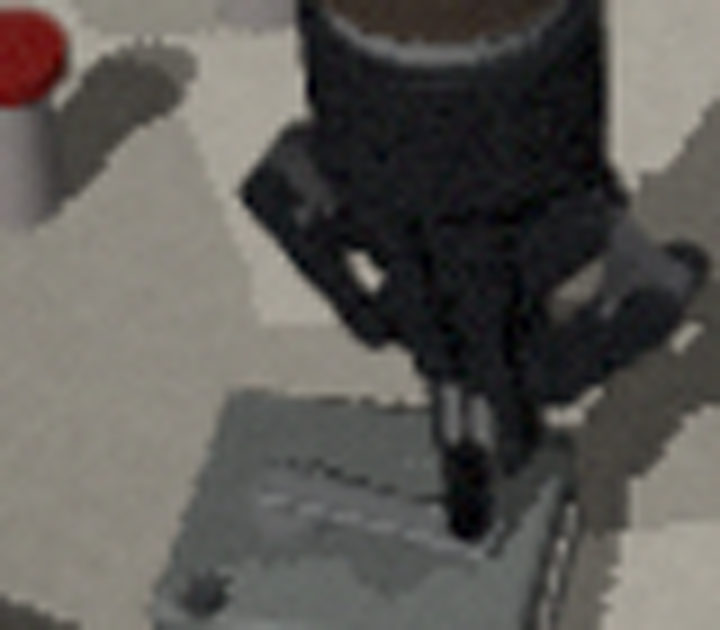

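Emit:
drive_tool([
  [0, 0, 0, 4, 0, 0, 1],
  [0, 0, 0, 4, 0.5, 0, 1],
  [0, 0, 0, 4, 0.5, 0, 1],
  [0, 0, 0, 3, 0.5, 0, 1],
  [0, 0, 0, 0, 0, 0, 1],
  [0, 0, 0, 0, 0, 0, 1],
])

```text
clock: 52.5
position: [0.4019, 0.4125, 0.0628]
tcp_rot: [-0.0, 0.707, 0.707, -0.003]
force: [-2.6, -4.6, 0.3]
grip_width: 0.0002
```

Run:
```python
from h import *
P,R=eye()
s=capture("side")
crop(s,240,265,320,335,9,"pics/p3.png")
```

```text
TCP [0.4019 0.4125 0.0628] eye [0.4019 0.4675 0.0661] pitch -0.3 F [-2.6 -4.6  0.3] w 0.0002 q [ 0.8   0.52 -0.05  1.01  0.    2.37]
```

View pics/p3.png

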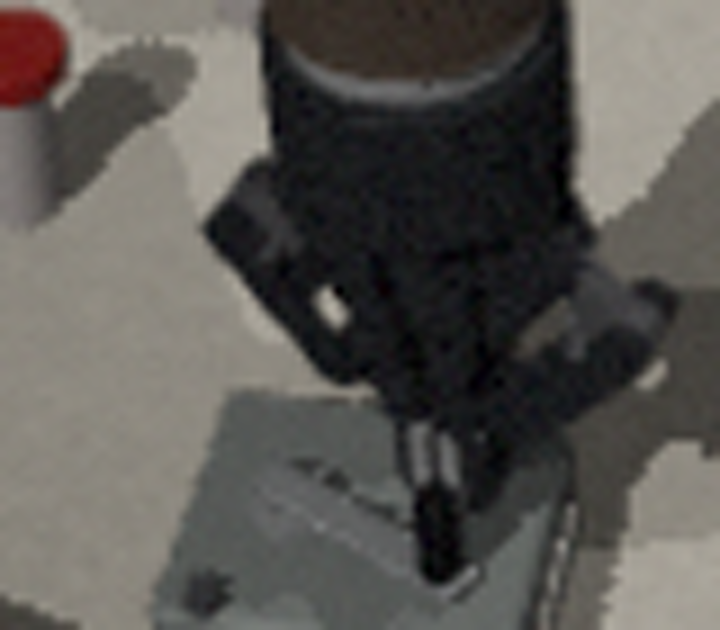

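Emit:
drive_tool([
  [0, 0, 0, 2, 0.5, 0, 1],
  [0, 0, 0, 2, 0.5, 0, 1],
  [0, 0, 0, 0, 0, 0, 1],
  [0, 0, 0, 0, 0, 0, 1],
])

```text
clock: 52.95
position: [0.4026, 0.4155, 0.0628]
tcp_rot: [0.0, 0.707, 0.707, -0.004]
force: [-4.1, -6.6, 3.1]
grip_width: -0.0001
```

Emit:
drive_tool([
  [0, 0, 0, 1.5, 0.4, 0, 1],
  [0, 0, 0, 1.5, 0.4, 0, 1],
  [0, 0, 0, 0, 0, 0, 1],
  [0, 0, 0, 0, 0, 0, 1],
])

```text
clock: 53.35
position: [0.4026, 0.4159, 0.0627]
tcp_rot: [0.002, 0.708, 0.707, -0.006]
force: [-6.2, -12.9, 6.9]
grip_width: 0.0
```

Run:
```python
from h import *
P,R=eye()
s=capture("side")
crop(s,240,265,320,335,9,"pics/p4.png")
```

```text
TCP [0.4026 0.4159 0.0627] eye [0.4027 0.4709 0.0656] pitch -0.6 F [ -6.2 -12.9   6.9] w 0.0 q [ 0.8   0.53 -0.03  1.03 -0.    2.38]
```

View pics/p4.png

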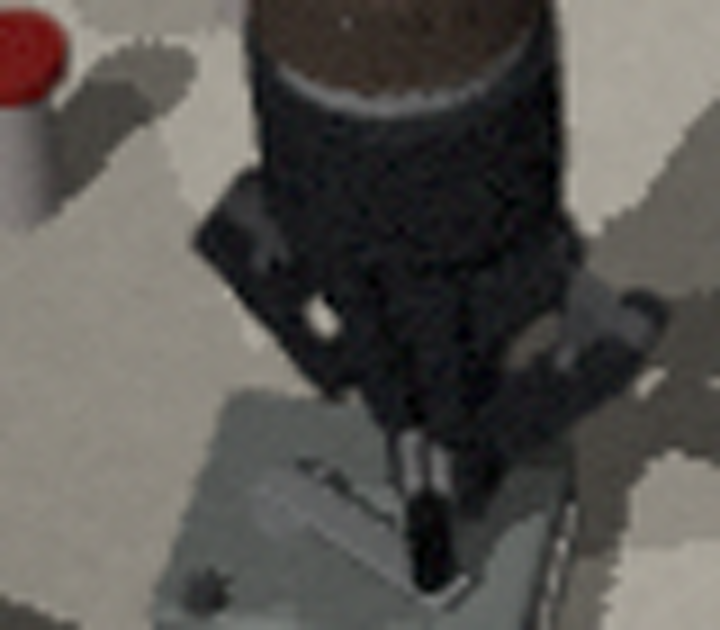

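Emit:
drive_tool([
  [0, 0, 0, 1.5, 0.3, 0, 1],
  [0, 0, 0, 0, 0, 0, 1],
  [0, 0, 0, 0, 0, 0, 1],
])

```text
clock: 53.7
position: [0.4026, 0.416, 0.0627]
tcp_rot: [0.002, 0.708, 0.706, -0.007]
force: [-6.2, -16.3, 9.3]
grip_width: -0.0001
```

Firmly at the stop (no motion, force rising). Back off.

Emit:
drive_tool([
  [0, 0, 0, -4, 0, 0, 1],
  [0, 0, 0, -10, 0, 0, 1],
  [0, 0, 0, -15, 2, 0, 1],
  [0, 0, 0, -20, 2, 0, 1],
  [0, 0, 0, -25, 2, 0, 1],
  [0, 0, 0, -25, 0, 0, 1],
  [0, 0, 0, 0, 0, -30, 1],
  [0, 0, 0, 0, 0, -40, 1],
  [0, 0, 0, 0, 0, -50, 1],
  [0, 0, 0, -40, -30, -30, 1],
  [0, 0, 0, -40, -30, 0, 1],
  [0, 0, 0, -40, -30, 0, 1],
  [0, 0, 0, -40, 0, 0, 1],
  [0, 0, 0, 0, 0, 0, 1],
  [0, 0, 0, 0, 0, 0, 1],
])

```text
clock: 55.2
position: [0.3278, 0.1696, 0.2106]
tcp_rot: [0.0, 0.708, 0.706, 0.002]
force: [-0.4, 1.3, -0.0]
grip_width: -0.0001
```

Run:
```python
from h import *
P,R=eye()
s=capture("side");t=capture("top")
cv2.imwrite("pics/q1.png",s["image"]);cv2.imwrite("pics/q2.png",t["image"])
crop(s,240,265,320,335,9,"pics/q3.png")
crop(t,180,110,340,240,5,"pics/q4.png")
```

```text
TCP [0.3278 0.1696 0.2106] eye [0.328  0.2246 0.2143] pitch 0.2 F [-0.4  1.3 -0. ] w -0.0001 q [ 0.48 -0.01 -0.34  1.24  0.    2.05]
```

View pics/q3.png

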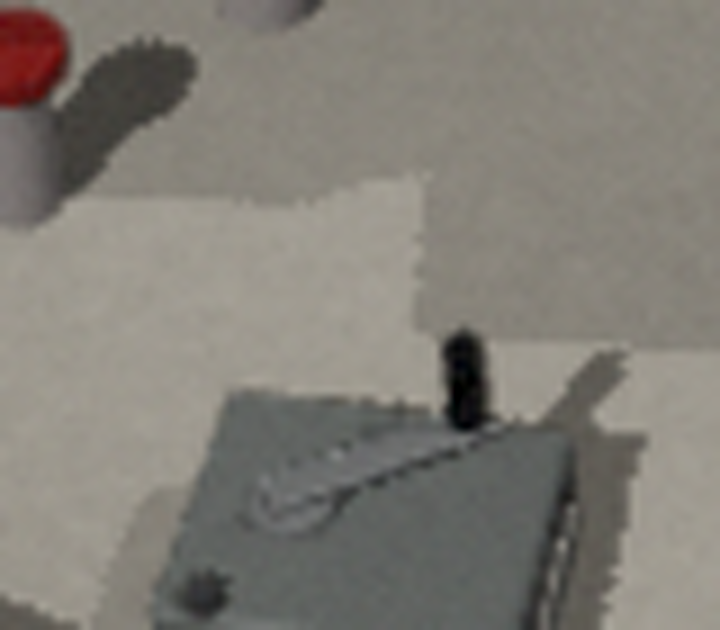

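View pics/q1.png

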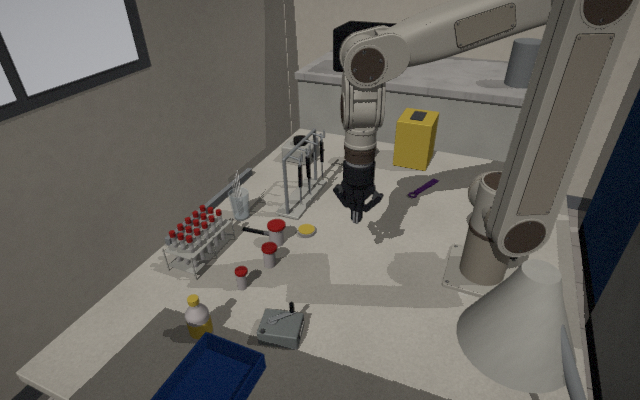

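View pics/q2.png

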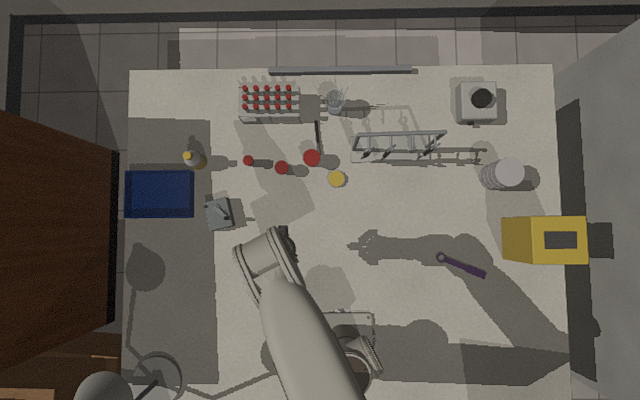

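Run:
```python
from h import *
s=capture("side");t=capture("top")
a=cv2.resize(s["image"][120:220,265:345],None,fx=5,fy=5,interpolation=cv2.INTER_CUBIC)
b=cv2.resize(t["image"][120:200,235:313],None,fx=5,fy=5,interpolation=cv2.INTER_CUBIC)
h=max(a.shape[0],b.shape[0]); c=np.zeros((h,a.shape[1]+b.shape[1],3),np.uint8); c[:a.shape[0],:a.shape[1]]=a; c[:b.shape[0],a.shape[1]:]=b
cv2.imwrite("pics/r1.png",c)
cv2.imwrite("pics/r2.png",cv2.convertScaleAbs(t["image"],alpha=2))
```

```text
(no output)
```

View pics/r1.png

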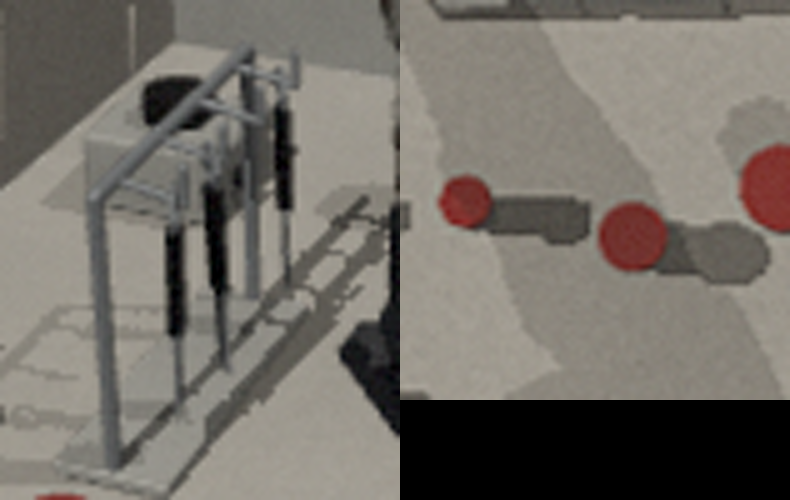

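View pics/r2.png

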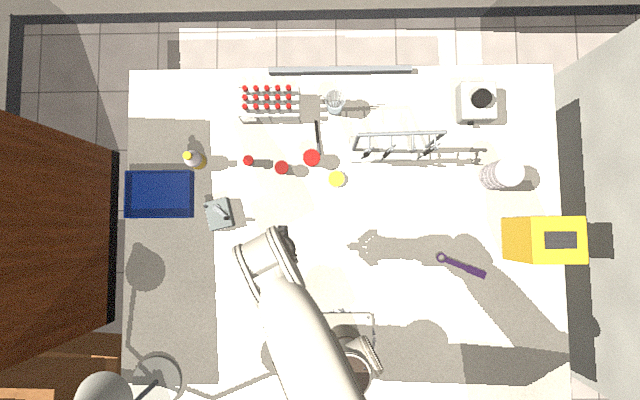

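The picture shows three spatulas hanging on hooks at about (305,165), (308,155) and (321,140). The covers sit on the pots at (248,160), (281,168) and (312,158), and the bench holds no other spatula. Handing in.

```bash
python3 -c "
from workcell import *
s=get_state();print(s['force'],s['clock']);print(job_done())"
```

```text
[0.05146713 0.72183221 0.27175214] 55.4
the job is handed in; nothing more can be done
None
```

I cleared the bench and handed the job in at 55.4 s on the robot clock. The hand-in reports no verdict, so what follows rests on my own last pictures and readings.

- **Spatulas:** Three were on the bench, and no fourth showed in any view. Each now hangs by its eye on its own hook: first, second and fourth from the left as seen by the robot. The middle one was knocked aside during the run, so I measured it again before picking it up. I left the purple look-alike alone.
- **Covers:** Each disc lies flat on the pot of its own size. In the side picture all three look centred to about 1 mm.
- **Lever:** I pushed it last, until it stopped moving and the push force had risen to about 16 N. The picture afterwards shows it back at rest.
- **Bystanders:** The petri dish, bottle and marker look unmoved in the pictures.

The two cameras differed by 2–4 mm in places, so I settled the final placings by comparing parts within a single view. None of my last checks failed, and the robot was clear of everything when I handed in.

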